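# Hang the used-slide caddy on the bench rail

## Task

Clear the bench at the microscope: take the orange S-hook off the arm of the lab stand, hook it over the bench rail near the middle and let go of it, then lift the blue caddy of used slides by its handle and hang it by the middle of its handle bar in the hook's lower curl. Keep the caddy upright all the way, leave it hanging free, level and still, and do not knock any of the other things about.

Things in the scene. Friction and masses are not known exactly. Their poses are not given: they have to be found in the camera images.
- rail: Bench rail, fixed: a straight horizontal steel tube of 10 mm diameter on two posts (14 mm thick, feet 64 mm across) 300 mm apart. Origin on the bench under the middle of the tube; the tube runs along its y axis, its axis 310 mm and its top 315 mm above the bench; z up, x roughly away from the robot.
- rail_mid (a point): Middle of the rail's tube, on the tube's axis, 310 mm above the bench.
- stand: Short lab stand, fixed: grey base plate 125 x 200 x 12 mm, upright rod 247 mm tall. Origin on the bench under the hook's parking place. A cross arm, a 10 mm steel rod along its y axis with its axis 205 mm above the bench, runs from a blue clamp on the upright (125 mm to +y of the origin) to a free end 65 mm to -y. x points roughly away from the robot.
- hook: Orange-coated steel S-hook, loose, 90 g, 156 mm tall, of strip 3 mm thick and 16 mm wide (width along its y); the S lies in its x-z plane, z up; it starts hanging upright on the stand's cross arm, within 20 mm of the stand's origin. Origin: underside of the upper curl's crown, which rests on the bar that carries it; +x is the upper curl's tip side, away from the robot. Curls: 28 mm inner diameter.
- hook_seat (a point): The hook's origin: it touches the top of the rail when hung.
- hook_tip (a point): End of the upper curl, at (15, 0, -11) mm in the hook's frame. To take the hook off a bar lift it at least 14 mm (20 mm is comfortable; much more brings the fingers up against the bar) and draw it back at least 45 mm to its -x before lifting higher; to put it on, the reverse.
- hook_grip (a point): A good place to pinch the hook, at (-4, 0, -61) mm in its frame, on the straight shank that runs from (-15, 0, -18) down to (15, 0, -132) mm. Pinch across the strip's 16 mm width (along the hook's y). A hand tilted 35 to 45 degrees, reaching down and forward along the hook's +x, clears the bar above.
- hook_low (a point): Lowest inner point of the lower curl, (0, 0, -150) mm in the hook's frame. A 10 mm bar resting there has its axis 5 mm above this point.
- hook_low_tip (a point): End of the lower curl, at (-15, 0, -139) mm in the hook's frame. The lower curl is open at the top between this tip (on the -x side, towards the robot) and the shank, a mouth of 27 mm.
- caddy: Blue open plastic caddy of used glass slides, loose, 100 to 210 g, 85 mm (x) by 150 mm (y) by 68 mm tall, with a stiff white hoop handle that does not fold. Origin: centre of the underside, z up. The hoop's top is a straight round bar, 10 mm diameter, along y from -68 to +68 mm, its axis 120 mm above the underside; 47 mm free height between rim and bar. The same from either end.
- caddy_bar (a point): Middle of the caddy's handle bar, on the bar's axis. To leave it free for the hook, hold the bar about 52 mm to one side, and to clear the rail above the hook, tilt the hand 35 to 45 degrees, fingers reaching down and away from the robot, closing across the bar.
- oil_bottle: Bystander, loose: small amber oil bottle with a black cap, 34 mm across, 65 mm tall. Origin at the centre of its underside. Not to be disturbed.
- objective_can: Bystander, loose: small black round can, 36 mm across, 50 mm tall. Origin at the centre of its underside. Not to be disturbed.
- wash_bottle: Bystander, loose: white bottle with a blue cap, 64 mm across, 165 mm tall. Origin at the centre of its underside. Not to be disturbed.
- slide_box: Bystander, loose: flat green slide box, 98 x 170 x 34 mm. Origin at the centre of its underside. Not to be disturbed.
- petri_stack: Bystander, loose: stack of clear dishes, 92 mm across, 45 mm tall. Origin at the centre of its underside. Not to be disturbed.
- beaker: Bystander, loose: glass beaker, 68 mm across, 85 mm tall. Origin at the centre of its underside. Not to be disturbed.

How it is judged:
By the outcome, as a careful person would: the job done as asked, in the order asked, and still so for the second after the job is handed in, with the robot touching nothing.
It also fails if it takes over 64 s, if anything falls off the work surface, if the arm or the gripper's body presses on something with over 40 N, if the wrist force passes 120 N, or if a joint passes its speed limit or range.

## Robot

A 6-joint arm with a two-finger parallel gripper is mounted at the origin on the work surface. World frame = base frame: x ahead of the robot, y to its left, z up, the work surface at z = 0. Lengths are in m, angles in rad, forces in N, time in s.
With the tool pointing down it reaches from about 0.4 to 0.825 m from the base axis. Payload 7 kg.
Tool frame: the origin (TCP) lies between the finger pads; the fingertips stand 22 mm ahead of it and the grasp point (between the pads) lies 3 mm ahead of it; z points along the fingers, y is the direction in which the jaws open and shut (so a half turn about z gives the same grasp; the last joint's range is limited). The gripper opens to 88 mm and grips with 3 to 60 N. Pads are 19 mm wide; open, the fingers measure 130 mm over their backs; the gripper's body (78 mm by 193 mm) begins 47 mm behind the grasp point.
Start: joints at [1.455, 0.359, 0.012, 0, -1.224, -0.288], TCP at [0.265, 0.621, 0.249] pointing down, gripper open.
Joint ranges: [-3.07, 3.07], [-1.43, 2.12], [-1.02, 1.25], [-3.03, 1.67], [-3.05, -0], [-3.03, 3.03]. Speed limits (rad/s): [2.39, 2.39, 3.01, 3.14, 3.14, 3.14].

## Interface

Orientations are given as [roll, pitch, yaw] about the fixed x, y, z axes, in that order (R = Rz(yaw) Ry(pitch) Rx(roll)).
In Python, from station import arm, optics gives the robot as it stands. The module is installed in compiled form; this text tells all that it offers.
- The arm moves only by the tool jog_arm, never from a script. Its argument "motion" is a list that holds one entry, the list of rows, each a list of 7 numbers: the shift along the tool's x, y, z in m, then the turn, a rotation vector about the tool's x, y, z in degrees, then the finger opening in m, from 0 to 0.0876. In form: [[[x, y, z, rx, ry, rz, grip], ...]]. A call has 1 to 8 rows; each row is the pose to reach, as a shift and turn from the pose measured when the call began, along the tool's axes at that moment; what a row does not reach only later rows make up. A row lasts 1/10 s, in which the tool goes at most 50 mm and 8.59 degrees, less where a joint would pass 70% of its speed; a pose out of reach is approached as far as the arm can. A call with a gripper value outside its range is refused whole. The fingers move at their own pace and stop on an object; "newtons" is the grip in N (left out, the last holds). Time passes only in rows, so rows that repeat a pose let the fingers close. It gives the time, the measured TCP pose, the force and the opening at its end, in the units of the state.
- arm.get_state(): the state, without advancing time (a new reading comes with each control period).
- optics.grab_frame(name): name is "scene" or "top" or "wrist"; returns the picture (480x640x3 uint8, red, green, blue); there is no depth.
- optics.camera_model(name): a dict with "mtx" (3x3 intrinsics, pixels), "D" ([k1, k2, p1, p2, k3] as OpenCV has them; the pictures are not rectified), "R" (3x3) and "t" (3): a world point X has camera coordinates R X + t; the wrist camera has in their place "mount" (4x4, takes a point from camera to tool coordinates, whose origin is the TCP and whose axes are the flange's). Camera axes: x right, y down, z forward; pixel columns grow to the right and rows downward; lengths in m; the calibration is good to about 2 mm. A picture is of the moment at which its call begins: read the wrist's pose just before it. camera_model takes no time and is no camera call.
- arm.job_done(): hands the job in, once; it reports no verdict.
The state is a dict: "t": time; "q": joint angles; "qd": joint speeds; "joint_efforts": joint torques, N m; "eef_pos": TCP position; "ee_rot": TCP orientation; "force": force on the tool from outside, world axes, zero at the start; "moment": the same for the moment, N m; "width": finger opening in m.
Only numpy, scipy, OpenCV 4.12 (cv2) and the standard library are available. Lean on these libraries where they do the work, as an engineer would, in place of code of your own. Each camera call takes 0.05 s, during which the arm holds its last target.

## Working session

There is one attempt and no reset: what is moved stays moved. The work goes in short steps, Python scripts to look and compute and a tool call to move; the robot and the scene stay as the last step left them, time stands still between calls to the robot, and variables do not carry over. Pictures are saved under pics/ and viewed, and the job is handed in when it is done.

Besides the shell and the picture viewer there is one more tool, called after "Emit:" by a JSON object that holds its "op" and its "data", one argument or row to a line. jog_arm: Moves the arm, as the interface text tells. Its arguments: {"type":"object","properties":{"motion":{"type":"array","items":{"type":"array","items":{"type":"array","items":{"type":"number"}}}},"newtons":{"type":"number"}},"required":["motion"]}

```bash
mkdir -p pics
python3 - <<'E'
from station import arm, optics
import cv2, numpy as np
np.set_printoptions(precision=4,suppress=True)
s=arm.get_state();print(s)
for n in ["scene","top","wrist"]:
    im=optics.grab_frame(n);cv2.imwrite(f"pics/{n}0.png",im[:,:,::-1])
    m=optics.camera_model(n);print(n,m)
E
```

```text
{'t': 0.0, 'q': array([ 1.4551,  0.3594,  0.0111, -0.0003, -1.2241, -0.2881]), 'qd': array([-0.0005, -0.0008, -0.0009,  0.0013,  0.0017,  0.0002]), 'joint_efforts': array([ -0.    , -58.2719,  29.3064,   6.9974,   0.007 ,  -0.0002]), 'eef_pos': array([0.265 , 0.6203, 0.2476]), 'ee_rot': array([ 3.14  , -0.0001, -0.4039]), 'force': array([ 0.0783,  0.1154, -1.1156]), 'moment': array([-0.0345, -0.0566, -0.0486]), 'width': 0.08769319795876275}
scene {'mtx': array([[487.5898,   0.    , 319.8179],
       [  0.    , 487.5898, 237.9655],
       [  0.    ,   0.    ,   1.    ]]), 'D': array([0.0142, 0.    , 0.    , 0.    , 0.    ]), 'R': array([[-0.471 ,  0.8821, -0.0034],
       [ 0.5989,  0.3169, -0.7355],
       [-0.6477, -0.3484, -0.6776]]), 't': array([ 0.2709, -0.2263,  1.5775])}
top {'mtx': array([[592.8411,   0.    , 324.947 ],
       [  0.    , 592.8411, 232.3538],
       [  0.    ,   0.    ,   1.    ]]), 'D': array([-0.1336,  0.    ,  0.    ,  0.    ,  0.    ]), 'R': array([[-0.0004, -1.    , -0.0002],
       [-0.9848,  0.0004, -0.1738],
       [ 0.1738,  0.0001, -0.9848]]), 't': array([0.0238, 0.6127, 1.3637])}
wrist {'mtx': array([[356.2027,   0.    , 320.9737],
       [  0.    , 356.2027, 241.1629],
       [  0.    ,   0.    ,   1.    ]]), 'D': array([0.0008, 0.    , 0.    , 0.    , 0.    ]), 'mount': array([[-0.0004, -0.9522, -0.3055,  0.0824],
       [ 1.    , -0.0002, -0.0006, -0.0003],
       [ 0.0005, -0.3055,  0.9522, -0.1362],
       [ 0.    ,  0.    ,  0.    ,  1.    ]])}
```

View pics/scene0.png

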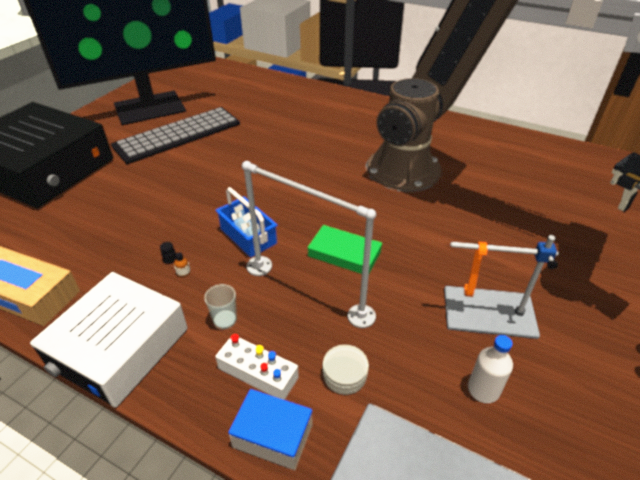

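View pics/top0.png

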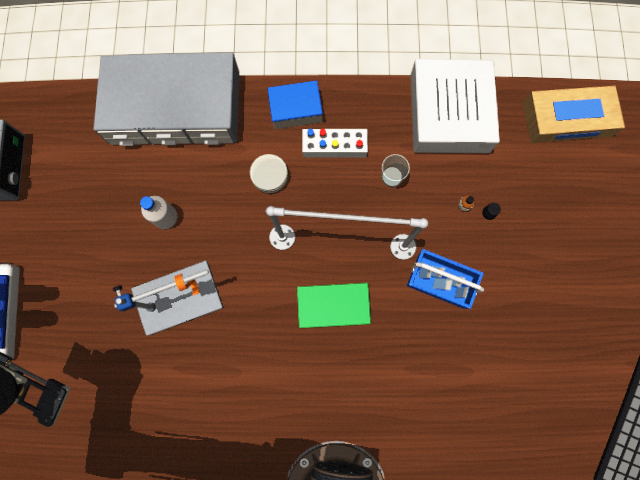

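View pics/wrist0.png

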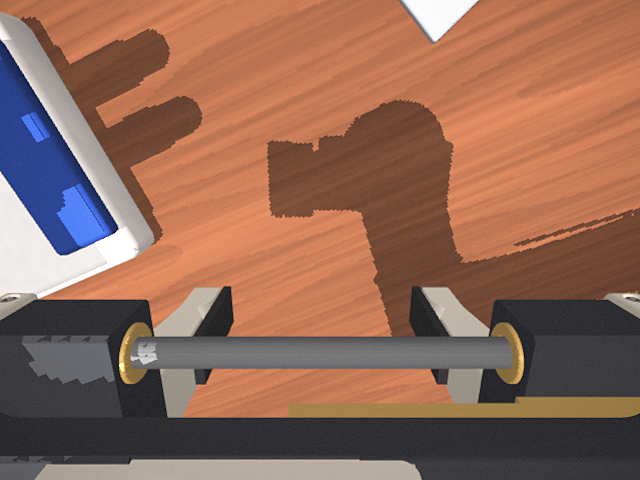

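```bash
cat > h.py <<'E'
import cv2, numpy as np, json
from scipy.spatial.transform import Rotation as Rn
from station import arm, optics
np.set_printoptions(precision=4,suppress=True)
def pose(s=None):
    s=s or arm.get_state()
    T=np.eye(4);T[:3,:3]=Rn.from_euler('xyz',s['ee_rot']).as_matrix();T[:3,3]=s['eef_pos'];return T
def ray(n,p,T=None):
    m=optics.camera_model(n)
    u=cv2.undistortPoints(np.array([[p]],float),m['mtx'],m['D'])[0,0]
    d=np.array([u[0],u[1],1.])
    if n=='wrist':
        M=T@m['mount'];c=M[:3,3];d=M[:3,:3]@d
    else:
        c=-m['R'].T@m['t'];d=m['R'].T@d
    return c,d/np.linalg.norm(d)
def onz(n,p,z,T=None):
    c,d=ray(n,p,T);return c+d*(z-c[2])/d[2]
def tri(rays):
    A=np.zeros((3,3));b=np.zeros(3)
    for c,d in rays:
        P=np.eye(3)-np.outer(d,d);A+=P;b+=P@c
    x=np.linalg.solve(A,b)
    return x,[round(1000*np.linalg.norm((np.eye(3)-np.outer(d,d))@(x-c)),1) for c,d in rays]
def proj(n,X,T=None):
    m=optics.camera_model(n);X=np.atleast_2d(np.array(X,float))
    if n=='wrist':
        M=np.linalg.inv(T@m['mount']);R=M[:3,:3];t=M[:3,3]
    else: R,t=m['R'],m['t']
    return cv2.projectPoints(X,cv2.Rodrigues(R)[0],t,m['mtx'],m['D'])[0][:,0]
def crop(im,x0,y0,x1,y1,k,name):
    c=cv2.resize(im[y0:y1,x0:x1],None,fx=k,fy=k,interpolation=cv2.INTER_CUBIC);cv2.imwrite(name,c)
E
python3 - <<'E'
from h import *
s=cv2.imread('pics/scene0.png');t=cv2.imread('pics/top0.png')
a=cv2.resize(s[225:345,430:570],None,fx=4,fy=4,interpolation=cv2.INTER_CUBIC)
crop(s,430,225,570,345,5,'pics/s_hook.png')
crop(t,105,250,235,340,6,'pics/t_hook.png')
crop(s,205,150,385,280,4,'pics/s_rail.png')
crop(t,260,195,500,315,3,'pics/t_rail.png')
E
```

```text
(no output)
```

View pics/s_hook.png

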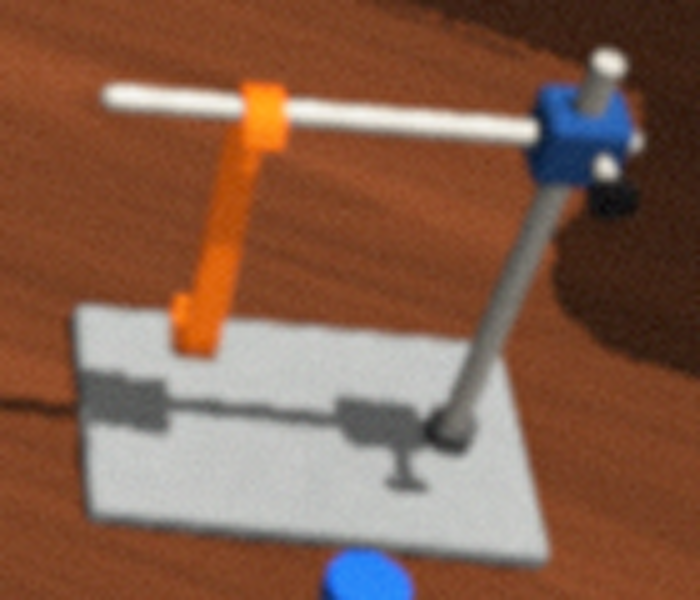

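View pics/t_hook.png

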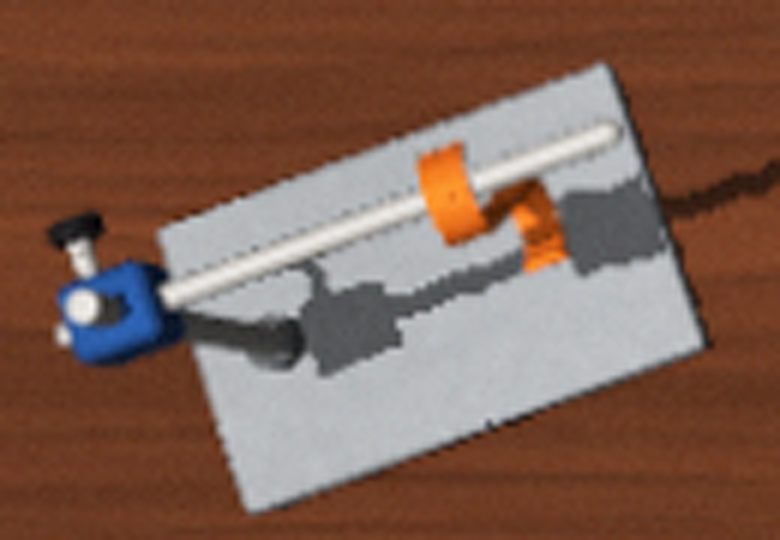

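View pics/s_rail.png

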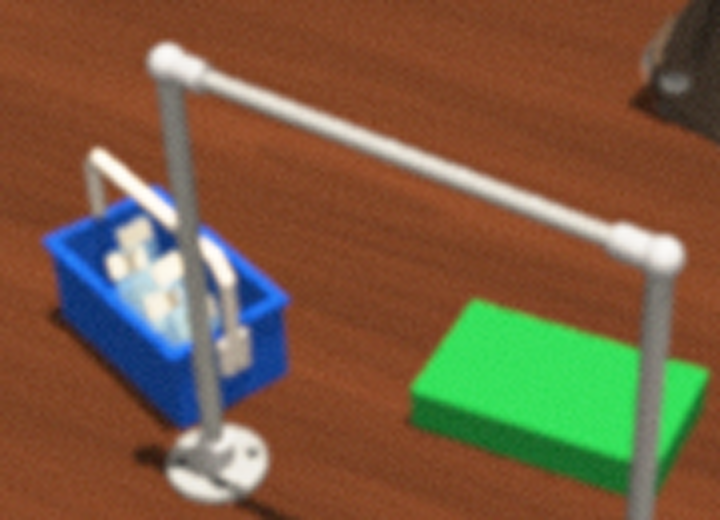

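View pics/t_rail.png

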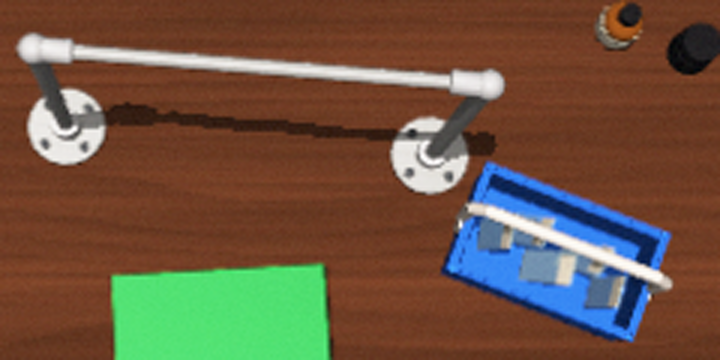

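Run:
```python
from h import *
def T2(a,b): return tri([ray('top',a),ray('scene',b)])
print('rail +y',T2((271.3,211),(246.8,165.5)),onz('top',(271.3,211),.31),onz('scene',(371,214),.31))
print('rail +y/371',T2((271.3,211),(371,214)))
print('rail -y',T2((423.3,223),(246.8,165.5)),onz('top',(423.3,223),.31))
print('feet',onz('top',(282,237),.003),onz('top',(403.3,246.3),.003))
print('stand free',T2((206.7,272),(451.6,244.2)),onz('top',(206.7,272),.205))
print('stand clamp',T2((133,299.2),(537,251)),onz('top',(133,299.2),.205),onz('scene',(537,251),.205))
c=onz('top',(179.5,282.2),.213);print('crown top',c)
print('crown scene',onz('scene',(430+264/5,225+105/5),.213))
for a,b in [((417.3,264.7),(262.5,217)),((482.3,290.3),(229.3,188.8))]:
    print('caddy',T2(a,b),onz('top',a,.12),onz('scene',b,.12))
```

```text
rail +y (array([0.6555, 0.0283, 0.4181]), [np.float64(113.4), np.float64(113.4)]) [0.6102 0.129  0.31  ] [0.6133 0.1314 0.31  ]
rail +y/371 (array([0.6105, 0.1298, 0.3074]), [np.float64(0.6), np.float64(0.6)])
rail -y (array([ 0.5866, -0.1703,  0.3081]), [np.float64(0.3), np.float64(0.3)]) [ 0.586  -0.1697  0.31  ]
feet [0.61   0.1299 0.003 ] [ 0.5865 -0.1702  0.003 ]
stand free (array([0.5014, 0.2744, 0.201 ]), [np.float64(0.6), np.float64(0.6)]) [0.5008 0.2742 0.205 ]
stand clamp (array([0.442 , 0.4333, 0.2024]), [np.float64(1.1), np.float64(1.1)]) [0.442  0.4313 0.205 ] [0.4444 0.4342 0.205 ]
crown top [0.4781 0.3299 0.213 ]
crown scene [0.4905 0.3336 0.213 ]
caddy (array([ 0.5278, -0.1873,  0.1127]), [np.float64(0.7), np.float64(0.7)]) [ 0.5266 -0.1855  0.12  ] [ 0.5349 -0.1827  0.12  ]
caddy (array([ 0.4681, -0.3345,  0.1098]), [np.float64(0.7), np.float64(0.7)]) [ 0.4677 -0.3325  0.12  ] [ 0.4784 -0.3245  0.12  ]
```

```bash
cat >> h.py <<'E'
def RA(yaw,tilt):  # tool x forward (hook +x), tilted fingers down+forward
    a,t=np.radians([yaw,tilt]);c,s=np.cos(a),np.sin(a)
    x=np.array([np.cos(t)*c,np.cos(t)*s,np.sin(t)]);z=np.array([np.sin(t)*c,np.sin(t)*s,-np.cos(t)])
    return np.c_[x,np.cross(z,x),z]
def RB(yaw,tilt):  # tool x along -bar y, fingers down+forward along +x of frame yaw
    a,t=np.radians([yaw,tilt]);c,s=np.cos(a),np.sin(a)
    x=np.array([s,-c,0]);z=np.array([np.sin(t)*c,np.sin(t)*s,-np.cos(t)])
    return np.c_[x,np.cross(z,x),z]
def go(R,grasp,off=(0,0,0)):
    """grasp: grasp point world; off: tool frame offset. print shift and rotvec"""
    s=arm.get_state();T=pose(s)
    p=np.array(grasp)+R@(np.array([0,0,-.003])+np.array(off))
    d=T[:3,:3].T@(p-T[:3,3]);r=Rn.from_matrix(T[:3,:3].T@R).as_rotvec(degrees=True)
    print('t',round(s['t'],2),'tgt',p,'shift',d.round(4),'rot',r.round(2),'|d|',np.linalg.norm(d).round(3),'|r|',np.linalg.norm(r).round(1));return d,r
E
python3 - <<'E'
from h import *
G=[.4765,.3291,.149]
R=RA(20.3,40)
go(R,[.38,.32,.40])
go(R,G,(0,0,-.09))
E
```

```text
t 0.15 tgt [0.3782 0.3193 0.4023] shift [ 0.2223  0.2326 -0.1541] rot [ 15.22  38.06 -41.6 ] |d| 0.357 |r| 58.4
t 0.15 tgt [0.4204 0.3084 0.2202] shift [0.2655 0.2259 0.0279] rot [ 15.22  38.06 -41.6 ] |d| 0.35 |r| 58.4
```

Emit:
{"op": "jog_arm", "data": {
  "motion": [
    [[0.0, 0.0, -0.05, 2, 5, -5.5, 0.0876], [0.02, 0.02, -0.095, 4, 10, -11, 0.0876], [0.05, 0.05, -0.125, 6, 15, -16.5, 0.0876], [0.08, 0.085, -0.14, 8, 20, -22, 0.0876], [0.115, 0.12, -0.154, 10, 25, -27.5, 0.0876], [0.15, 0.155, -0.154, 12, 30, -33, 0.0876], [0.185, 0.195, -0.154, 13.5, 34, -37, 0.0876], [0.222, 0.2326, -0.154, 15.2, 38, -41.6, 0.0876]]
  ]
}}

```text
t: 0.95
eef_pos: [0.3739, 0.327, 0.4018]
ee_rot: [3.14, -0.7, 0.36]
force: [1.8, -1.2, 1.3]
width: 0.0875
```

Run:
```python
from h import *
G=[.4765,.3291,.149]
R=RA(20.3,40)
s=arm.get_state();print(s['q'],s['eef_pos'])
go(R,[.38,.32,.40])
go(R,G,(0,0,-.10))
```

```text
[ 1.4665 -0.3638 -0.8349  0.8079 -0.9236  0.0161] [0.3739 0.327  0.4018]
t 0.95 tgt [0.3782 0.3193 0.4023] shift [0.0013 0.0087 0.0005] rot [-0.12 -0.1   0.25] |d| 0.009 |r| 0.3
t 0.95 tgt [0.4144 0.3061 0.2279] shift [-0.0887  0.0336  0.1527] rot [-0.12 -0.1   0.25] |d| 0.18 |r| 0.3
```

Emit:
{"op": "jog_arm", "data": {
  "motion": [
    [[-0.02, 0.01, 0.035, 0, 0, 0.2, 0.0876], [-0.045, 0.018, 0.075, 0, 0, 0.2, 0.0876], [-0.068, 0.026, 0.115, 0, 0, 0.2, 0.0876], [-0.083, 0.032, 0.143, 0, 0, 0.2, 0.0876], [-0.0887, 0.0336, 0.1527, -0.1, -0.1, 0.2, 0.0876], [-0.0887, 0.0336, 0.1527, -0.1, -0.1, 0.2, 0.0876]]
  ]
}}

```text
t: 1.55
eef_pos: [0.4306, 0.3255, 0.2708]
ee_rot: [3.125, -0.637, 0.355]
force: [-0.7, -0.8, -0.4]
width: 0.0879
```

Run:
```python
from h import *
G=[.4765,.3291,.149]
R=RA(20.3,40)
s=arm.get_state();print(s['q'],s['eef_pos'],s['force'])
T=pose(s)
go(R,G,(0,0,-.10))
im=optics.grab_frame('wrist')[:,:,::-1].copy()
H=np.array([.4803,.3305,.210]);Rh=Rn.from_euler('z',20.3,degrees=True).as_matrix()
pts=np.array([[0,0,0],[-15,0,-18],[-4,0,-61],[15,0,-132],[15,0,-11]])/1000
pp=proj('wrist',(Rh@pts.T).T+H,T);print(pp)
cv2.imwrite('pics/w1raw.png',im)
for p in pp: cv2.circle(im,tuple(int(v) for v in p),4,(255,0,255),1)
cv2.imwrite('pics/w1.png',im)
```

```text
[ 1.097  -0.1679 -1.0164  1.0991 -0.4837 -0.1173] [0.4306 0.3255 0.2708] [-0.6928 -0.7992 -0.3961]
t 1.55 tgt [0.4144 0.3061 0.2279] shift [-0.0431  0.0122  0.0217] rot [0.95 3.52 0.04] |d| 0.05 |r| 3.6
[[339.6753 258.3205]
 [338.6113 287.0236]
 [335.0533 284.1376]
 [331.0875 280.1158]
 [338.0821 241.6469]]
```

View pics/w1.png

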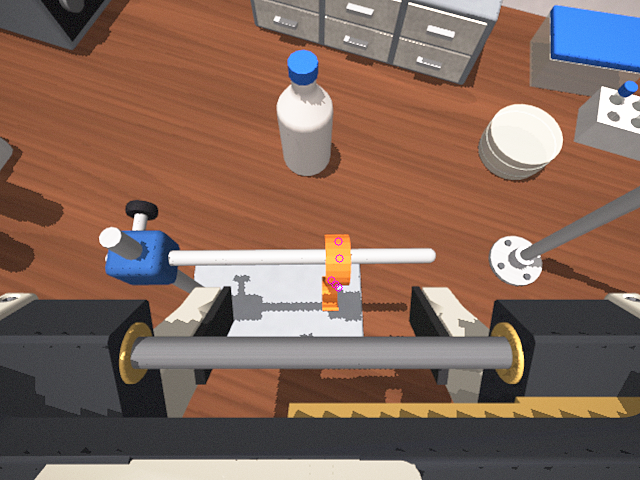

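Run:
```python
from h import *
G=[.4765,.3291,.149]
for t in (40,36): go(RA(20.3,t),G,(0,0,-.05))
```

```text
t 1.6 tgt [0.4445 0.3173 0.1896] shift [-0.04    0.0116  0.072 ] rot [0.91 3.5  0.05] |d| 0.083 |r| 3.6
t 1.6 tgt [0.4473 0.3183 0.1919] shift [-0.0363  0.0116  0.0719] rot [ 0.92 -0.5   0.02] |d| 0.081 |r| 1.0
```

Emit:
{"op": "jog_arm", "data": {
  "motion": [
    [[-0.015, 0.004, 0.012, 0.5, 0, 0, 0.0876], [-0.03, 0.008, 0.03, 0.9, 0, 0, 0.0876], [-0.0363, 0.0116, 0.05, 0.9, 0, 0, 0.0876], [-0.0363, 0.0116, 0.0719, 0.9, 0, 0, 0.0876], [-0.0363, 0.0116, 0.0719, 0.9, 0, 0, 0.0876]]
  ]
}}

```text
t: 2.1
eef_pos: [0.4631, 0.3375, 0.226]
ee_rot: [3.129, -0.587, 0.357]
force: [-12.3, -3.5, 11.9]
width: 0.0875
```

Run:
```python
from h import *
G=[.4765,.3291,.149]
s=arm.get_state();print(s['q'],s['eef_pos'],s['ee_rot'],s['force'])
T=pose(s)
go(RA(20.3,36),G,(0,0,-.05))
go(RA(20.3,37),G)
H=np.array([.4803,.3305,.210]);Rh=Rn.from_euler('z',20.3,degrees=True).as_matrix()
print('tcp in hook',Rh.T@(T[:3,3]-H))
im=optics.grab_frame('wrist')[:,:,::-1].copy()
pts=np.array([[0,0,0],[-15,0,-18],[-4,0,-61],[15,0,-132],[15,0,-11]])/1000
pp=proj('wrist',(Rh@pts.T).T+H,T);print(pp)
for p in pp: cv2.circle(im,tuple(int(v) for v in p),4,(255,0,255),1)
cv2.imwrite('pics/w2.png',im)
```

```text
[ 0.9227 -0.0495 -1.016   1.2744 -0.3273 -0.1764] [0.4631 0.3375 0.226 ] [ 3.1292 -0.587   0.3567] [-12.3047  -3.5086  11.8505]
t 2.1 tgt [0.4473 0.3183 0.1919] shift [-0.0368  0.0122  0.0166] rot [0.63 2.37 0.13] |d| 0.042 |r| 2.5
t 2.1 tgt [0.4748 0.3285 0.1514] shift [-0.0348  0.0117  0.0666] rot [0.63 3.37 0.13] |d| 0.076 |r| 3.4
tcp in hook [-0.0137  0.0125  0.016 ]
[[347.5223 299.4987]
 [345.4659 332.1409]
 [340.0649 316.5535]
 [334.569  299.7519]
 [345.1225 273.4533]]
```

View pics/w2.png

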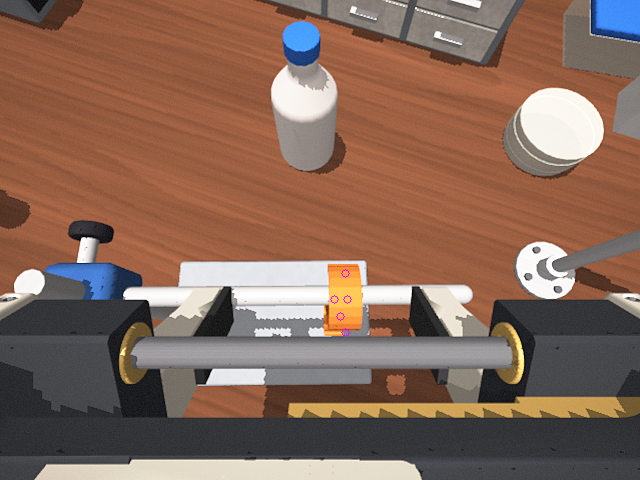

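Emit:
{"op": "jog_arm", "data": {
  "motion": [
    [[0.0, 0.0, -0.02, 0, 0, 0, 0.0876], [0.005, 0.0, -0.045, 0, 0, 0, 0.0876], [0.015, 0.0, -0.065, 0, 0, 0, 0.0876], [0.03, 0.0, -0.08, 0, 0, 0, 0.0876]]
  ]
}}

```text
t: 2.55
eef_pos: [0.4427, 0.3319, 0.3107]
ee_rot: [3.132, -0.587, 0.358]
force: [1.4, 0.7, 0.0]
width: 0.0876
```

Run:
```python
from h import *
s=arm.get_state();print(s['t'],s['q'],s['eef_pos'],s['ee_rot'],s['force'])
import json
D=[([1.4551,.3594,.0111,-.0003,-1.2241,-.2881],[.265,.6203,.2476],[3.14,-.0001,-.4039]),
([1.4665,-.3638,-.8349,.8079,-.9236,.0161],[.3739,.327,.4018],[3.14,-.7,.36]),
([1.097,-.1679,-1.0164,1.0991,-.4837,-.1173],[.4306,.3255,.2708],[3.125,-.637,.355]),
([.9227,-.0495,-1.016,1.2744,-.3273,-.1764],[.4631,.3375,.226],[3.1292,-.587,.3567])]
D.append((s['q'].tolist(),s['eef_pos'].tolist(),s['ee_rot'].tolist()))
json.dump(D,open('fk.json','w'))
def rot(ax,a): return Rn.from_rotvec(np.array(ax)*a).as_matrix()
for s4 in (1,-1):
  for s6 in (1,-1):
    for q,p,r in D:
        F=rot([0,0,1],q[0])@rot([0,1,0],q[1])@rot([0,-1,0],q[2])@rot([s4,0,0],q[3])@rot([0,-1,0],q[4])
        # tool z along x; at zero
        F=F@rot([s6,0,0],q[5])
        M=Rn.from_euler('xyz',r).as_matrix()
        print(s4,s6,Rn.from_matrix(F.T@M).as_rotvec(degrees=True))
```

```text
2.55 [ 1.1819 -0.1712 -0.8453  0.7764 -0.6298  0.1643] [0.4427 0.3319 0.3107] [ 3.1322 -0.5867  0.3577] [1.4397 0.6859 0.0261]
1 1 [-44.4224  81.801  -44.3835]
1 1 [ 45.1044 -66.238  138.9959]
1 1 [ 65.3278 -17.2791 128.3315]
1 1 [ 72.6477   6.4101 118.2707]
1 1 [ 68.5732 -27.3573 133.3432]
1 -1 [-69.296   69.2669 -69.2433]
1 -1 [ 45.6563 -68.6364 138.2524]
1 -1 [ 58.1436  -2.0916 126.4506]
1 -1 [ 60.0851  26.0651 111.0483]
1 -1 [ 76.7837 -50.7888 132.2695]
-1 1 [-44.4153  81.8209 -44.4136]
-1 1 [-70.638   68.4048 -70.6402]
-1 1 [-59.2706  75.1091 -59.3175]
-1 1 [-54.1683  77.6777 -54.1745]
-1 1 [-82.9046  59.3285 -82.9046]
-1 -1 [-69.2832  69.2774 -69.279 ]
-1 -1 [-69.2816  69.287  -69.2836]
-1 -1 [-69.2702  69.2671 -69.3173]
-1 -1 [-69.2767  69.2835 -69.2833]
-1 -1 [-69.282  69.282 -69.282]
```

```bash
cat >> h.py <<'E'
def rot(ax,a): return Rn.from_rotvec(np.array(ax)*a).as_matrix()
C0=Rn.from_rotvec([-69.28,69.28,-69.28],degrees=True).as_matrix()
def chain(q):
    R1=rot([0,0,1],q[0]);R2=R1@rot([0,1,0],q[1]);R3=R2@rot([0,-1,0],q[2]);R4=R3@rot([-1,0,0],q[3]);R5=R4@rot([0,-1,0],q[4]);R6=R5@rot([-1,0,0],q[5])
    return R1,R2,R3,R4,R5,R6
def cols(q):
    R1,R2,R3,R4,R5,R6=chain(q)
    return np.c_[R1[:,0],[0,0,1],R2[:,0],R2[:,2],R3[:,0],R3[:,1],R3[:,2],R4[:,1],R4[:,2],R5[:,0],R5[:,1],R5[:,2]]
E
python3 - <<'E'
from h import *
D=json.load(open('fk.json'))
A=np.vstack([cols(q) for q,_,_ in D]);b=np.concatenate([p for _,p,_ in D])
sc=np.array([1,1,.1,1,1,1,1,.3,.3,1,.3,.3])
for idx in [list(range(12)),[0,1,3,4,5,6,9],[1,3,4,5,9],[1,3,4,7,9],[0,1,3,4,7,9],[1,3,4,6,7,9],[0,1,3,4,5,7,9],[1,3,4,10,9],[0,1,3,4,6,10,9,5]]:
    x,r,k,s=np.linalg.lstsq(A[:,idx],b,rcond=1e-4)
    print(idx,x.round(3),'res',(A[:,idx]@x-b).std().round(5),k,s[-1].round(4))
E
```

```text
[0, 1, 2, 3, 4, 5, 6, 7, 8, 9, 10, 11] [ 0.     0.199 -0.     0.602  0.464  0.     0.    -0.096 -0.     0.356
 -0.096  0.   ] res 2e-05 11 0.0
[0, 1, 3, 4, 5, 6, 9] [ 0.226  0.076  0.529  0.207 -0.138  0.111  0.305] res 0.03236 7 0.2038
[1, 3, 4, 5, 9] [ 0.483  0.554  0.492 -0.068  0.512] res 0.04664 5 0.3772
[1, 3, 4, 7, 9] [ 0.199  0.602  0.464 -0.192  0.356] res 3e-05 5 0.3501
[0, 1, 3, 4, 7, 9] [ 0.     0.199  0.602  0.463 -0.192  0.356] res 2e-05 6 0.2925
[1, 3, 4, 6, 7, 9] [ 0.199  0.602  0.464  0.    -0.192  0.356] res 3e-05 6 0.2336
[0, 1, 3, 4, 5, 7, 9] [ 0.     0.199  0.602  0.464  0.    -0.192  0.356] res 2e-05 7 0.2131
[1, 3, 4, 10, 9] [ 0.199  0.602  0.464 -0.192  0.356] res 3e-05 5 0.3501
[0, 1, 3, 4, 6, 10, 9, 5] [ 0.     0.199  0.602  0.464 -0.    -0.192  0.356  0.   ] res 2e-05 8 0.1792
```

```bash
cat >> h.py <<'E'
LO=np.array([-3.07,-1.43,-1.02,-3.03,-3.05,-3.03]);HI=np.array([3.07,2.12,1.25,1.67,0,3.03])
def fk(q):
    R1,R2,R3,R4,R5,R6=chain(q)
    p=np.array([0,0,.199])+.602*R2[:,2]+.464*R3[:,0]-.192*R4[:,1]+.356*R5[:,0]
    return p,R6@C0
from scipy.optimize import least_squares
def ik(p,R,q0,m=0.02):
    def f(q):
        P,Q=fk(q);return np.r_[(P-p)*5,Rn.from_matrix(Q.T@R).as_rotvec()]
    lo,hi=LO+m,HI-m
    r=least_squares(f,np.clip(q0,lo+1e-6,hi-1e-6),bounds=(lo,hi));return r.x,np.linalg.norm(r.fun)
def iks(p,R,n=60,seed=0):
    g=np.random.default_rng(seed);out=[]
    for i in range(n):
        q,e=ik(p,R,g.uniform(LO,HI))
        if e<1e-3 and not any(np.abs(q-o).max()<.02 for o in out): out.append(q)
    return out
E
python3 - <<'E'
from h import *
G=np.array([.4765,.3291,.149])
F=np.diag([-1,-1,1.])
for t in (35,45):
  for fl in (0,1):
    R=RA(20.3,t)
    if fl: R=R@F
    for so in (0,.1):
        p=G+R@[0,0,-.003-so]
        print(t,'flip',fl,'so',so)
        for q in iks(p,R,40): print('   ',q)
E
```

```text
35 flip 0 so 0
35 flip 0 so 0.1
35 flip 1 so 0
35 flip 1 so 0.1
45 flip 0 so 0
45 flip 0 so 0.1
45 flip 1 so 0
45 flip 1 so 0.1
```

Run:
```python
from h import *
G=np.array([.4765,.3291,.149])
F=np.diag([-1,-1,1.])
g=np.random.default_rng(1)
S=[g.uniform(LO,HI) for _ in range(14)]+[np.array([.92,0,-1,1.27,-.33,-.17])]
for fl in (0,1):
  for t in (0,10,20,30,40,50,60):
    row=[]
    for dy in (-30,-15,0,15):
        R=RA(20.3+dy,t)
        if fl: R=R@F
        p=G+R@[0,0,-.003]
        best=min((ik(p,R,s,.01) for s in S),key=lambda a:a[1])
        row.append((round(best[1],3),best[0].round(2).tolist()))
    print(fl,t);[print('    ',r) for r in row]
```

```text
0 0
     (np.float64(0.0), [0.94, 0.28, -0.34, 0.0, -0.95, 0.46])
     (np.float64(0.0), [0.94, 0.28, -0.34, 0.0, -0.95, 0.72])
     (np.float64(0.0), [0.94, 0.28, -0.34, 0.0, -0.95, 0.98])
     (np.float64(0.0), [0.94, 0.28, -0.34, 0.0, -0.95, 1.24])
0 10
     (np.float64(0.0), [1.04, 0.22, -0.53, 0.24, -0.77, 0.2])
     (np.float64(0.0), [1.03, 0.21, -0.54, 0.21, -0.73, 0.48])
     (np.float64(0.0), [1.01, 0.2, -0.54, 0.16, -0.71, 0.8])
     (np.float64(0.0), [0.98, 0.19, -0.51, 0.1, -0.7, 1.14])
0 20
     (np.float64(0.0), [1.1, 0.18, -0.74, 0.59, -0.63, -0.18])
     (np.float64(0.0), [1.07, 0.14, -0.8, 0.61, -0.51, 0.07])
     (np.float64(0.0), [1.03, 0.12, -0.8, 0.55, -0.43, 0.42])
     (np.float64(0.0), [1.01, 0.11, -0.75, 0.34, -0.41, 0.89])
0 30
     (np.float64(0.0), [1.07, 0.16, -0.93, 1.07, -0.57, -0.62])
     (np.float64(0.016), [0.91, 0.11, -1.01, 1.33, -0.38, -0.5])
     (np.float64(0.063), [0.84, 0.08, -1.01, 1.28, -0.23, -0.14])
     (np.float64(0.062), [0.8, 0.06, -1.01, 1.09, -0.08, 0.32])
0 40
     (np.float64(0.035), [1.05, 0.18, -1.01, 1.39, -0.65, -0.92])
     (
[... 1860 characters left out ...]
 [0.26, 0.07, -0.82, -3.02, -0.01, 1.32])
     (np.float64(0.052), [0.27, 0.07, -0.8, -2.96, -0.01, 1.45])
     (np.float64(0.2), [0.89, 0.08, -0.72, -0.46, -0.01, -1.32])
1 50
     (np.float64(0.119), [1.12, 0.25, -1.01, 1.44, -0.82, 2.08])
     (np.float64(0.15), [0.23, 0.09, -0.95, -3.02, -0.32, 1.37])
     (np.float64(0.0), [0.23, 0.09, -0.86, -2.76, -0.27, 1.29])
     (np.float64(0.046), [0.61, 0.07, -0.58, -1.55, -0.01, -0.02])
1 60
     (np.float64(0.187), [1.19, 0.35, -1.01, 1.46, -1.0, 1.92])
     (np.float64(0.201), [0.22, 0.13, -1.01, -3.02, -0.53, 1.4])
     (np.float64(0.036), [0.15, 0.18, -1.01, -2.82, -0.66, 1.42])
     (np.float64(0.0), [0.12, 0.16, -0.8, -2.26, -0.56, 1.03])
```

Run:
```python
from h import *
def hookpose(seat,yaw): 
    return np.array(seat),Rn.from_euler('z',yaw,degrees=True).as_matrix()
S=[np.array([.23,.09,-.86,-2.76,-.27,-1.85]),np.array([.12,.16,-.8,-2.26,-.56,-2.1]),np.array([-.4,.3,-.5,-2.5,-.4,-1.9]),np.array([.5,.2,-.5,.3,-.5,.9]),np.array([.3,.2,-.5,-1.5,-.3,-2.5])]
def best(p,R):
    return min((ik(p,R,s,.01) for s in S),key=lambda a:a[1])
gp=np.array([-4,0,-61])/1000
for t in (40,44,47,50,54):
  for dy in (0,6):
    print('tilt',t,dy)
    H,Rh=hookpose([.4803,.3305,.210],20.3);R=RA(20.3+dy,t)
    for nm,o in [('pre6',(None,.06)),('g',(0,0,0)),('lift',(0,0,.02)),('back',(-.05,0,.02)),('up',(-.05,0,.15))]:
        gg=H+Rh@(gp+(np.array(o) if o[0] is not None else 0)); p=gg+R@[0,0,-.003-(o[1] if o[0] is None else 0)]
        q,e=best(p,R);print('  ',nm,round(e,3),q.round(2))
    H,Rh=hookpose([.598,-.0203,.315],-4.6);R=RA(-4.6+dy,t)
    for nm,o in [('r up',(-.06,0,.10)),('r back',(-.05,0,.02)),('r lift',(0,0,.02)),('r seat',(0,0,0)),('r out',(None,.1))]:
        gg=H+Rh@(gp+(np.array(o) if o[0] is not None else 0)); p=gg+R@[0,0,-.003-(o[1] if o[0] is None else 0)]
        q,e=best(p,R);print('  ',nm,round(e,3),q.round(2))
```

```text
tilt 40 0
   pre6 0.097 [ 0.27 -0.07 -0.88 -3.02 -0.01 -1.63]
   g 0.052 [ 0.27  0.07 -0.8  -2.96 -0.01 -1.69]
   lift 0.061 [ 0.27  0.04 -0.82 -3.02 -0.01 -1.63]
   back 0.066 [ 0.27 -0.05 -0.9  -3.02 -0.01 -1.63]
   up 0.023 [ 1.12 -0.24 -1.01  1.06 -0.52 -0.07]
   r up 0.0 [ 0.48 -0.32 -0.9   0.78 -0.5   0.41]
   r back 0.058 [ 0.33 -0.21 -1.01  0.97 -0.28  0.29]
   r lift 0.022 [-0.05 -0.12 -1.01  1.66 -0.02 -0.11]
   r seat 0.056 [ 0.02 -0.09 -1.01  1.51 -0.06 -0.03]
   r out 0.0 [ 0.44 -0.31 -0.97  0.87 -0.43  0.33]
tilt 40 6
   pre6 0.153 [ 0.27 -0.07 -0.88 -3.02 -0.01 -1.55]
   g 0.117 [ 0.28  0.08 -0.79 -2.91 -0.01 -1.67]
   lift 0.124 [ 0.28  0.04 -0.82 -3.02 -0.01 -1.55]
   back 0.129 [ 0.27 -0.04 -0.9  -3.02 -0.01 -1.55]
   up 0.03 [ 1.08 -0.26 -1.01  1.01 -0.44  0.09]
   r up 0.0 [ 0.46 -0.33 -0.87  0.65 -0.46  0.63]
   r back 0.041 [ 0.3  -0.22 -1.01  0.88 -0.2   0.48]
   r lift 0.02 [ 0.04 -0.12 -1.01  1.34 -0.01  0.21]
   r seat 0.051 [ 0.06 -0.09 -1.01  1.31 -0.01  0.24]
   r out 0.0 [ 0.41 -0.32 -0.93  0.71 -0.38  0.59]
tilt 44 0
   pre6 0.062 [ 0.27 -0.08 -0.89 -3.
[... 3479 characters left out ...]
.91 -0.01 -2.77]
   r lift 0.174 [-0.16 -0.1  -0.58 -1.97 -0.01 -2.7 ]
   r seat 0.144 [-0.14 -0.07 -0.57 -1.89 -0.01 -2.79]
   r out 0.239 [ 0.39 -0.35 -1.01  0.89 -0.34  0.36]
tilt 54 6
   pre6 0.014 [ 0.44 -0.08 -0.7  -2.06 -0.01 -2.64]
   g 0.0 [ 0.21  0.1  -0.8  -2.47 -0.33 -2.06]
   lift 0.0 [ 0.3   0.04 -0.71 -2.29 -0.17 -2.32]
   back 0.0 [ 0.31 -0.05 -0.78 -2.26 -0.15 -2.36]
   up 0.16 [ 0.28 -0.28 -0.88 -3.02 -0.01 -1.59]
   r up 0.132 [ 0.27 -0.36 -1.01  0.94 -0.17  0.47]
   r back 0.197 [-0.12 -0.18 -0.64 -1.62 -0.12 -3.02]
   r lift 0.17 [ 0.08 -0.1  -0.57 -1.14 -0.04  2.68]
   r seat 0.14 [ 0.06 -0.07 -0.57 -1.22 -0.02  2.77]
   r out 0.199 [ 0.31 -0.36 -1.01  0.64 -0.15  0.74]
```

Run:
```python
from h import *
g=np.random.default_rng(5)
seeds=[g.uniform(LO,HI) for _ in range(60)]
G=np.array([.4765,.3291,.149])
for dy in (-10,0,10):
    R=RA(20.3+dy,37);p=G+R@[0,0,-.003]
    r=[ik(p,R,s,.005) for s in seeds];r=[x for x in r if x[1]<.03]
    print(dy,len(r),[ (x[0].round(2),round(x[1],3)) for x in r[:3]])
S=[np.array([.92,.1,-.9,.8,-.3,.2]),np.array([1.05,.1,-.8,.5,-.5,.4]),np.array([.4,-.2,-.9,.8,-.4,.3])]
def best(p,R): return min((ik(p,R,s,.01) for s in S),key=lambda a:a[1])
for z in (-.048,-.061):
  gp=np.array([-.0154+.0 + (-z-.018)*30/114+.0004,0,z])
  for t in (24,26,28,30):
   for dy in (0,-8):
    out=[]
    H=np.array([.4803,.3305,.210]);Rh=Rn.from_euler('z',20.3,degrees=True).as_matrix();R=RA(20.3+dy,t)
    for nm,o in [('pre6',(-.05,0,0)),('g',(0,0,0)),('lift',(0,0,.016)),('back',(-.05,0,.016)),('up',(-.05,0,.15))]:
        p=H+Rh@(gp+o)+R@[0,0,-.003];q,e=best(p,R);out.append((nm,round(e,3),q[2:5].round(2).tolist()))
    H=np.array([.598,-.0203,.315]);Rh=Rn.from_euler('z',-4.6,degrees=True).as_matrix();R=RA(-4.6+dy,t)
    for nm,o in [('rup',(-.06,0,.1)),('rback',(-.05,0,.016)),('rlift',(0,0,.016)),('rseat',(0,0,0)),('rout',(-.1,0,0))]:
        p=H+Rh@(gp+o)+R@[0,0,-.003];q,e=best(p,R);out.append((nm,round(e,3),q[2:5].round(2).tolist()))
    print(z,t,dy,out)
```

```text
-10 0 []
0 0 []
10 0 []
-0.048 24 0 [('pre6', np.float64(0.0), [-1.0, 0.83, -0.37]), ('g', np.float64(0.0), [-0.91, 0.8, -0.35]), ('lift', np.float64(0.0), [-0.87, 0.7, -0.4]), ('back', np.float64(0.0), [-0.96, 0.73, -0.43]), ('up', np.float64(0.0), [-0.66, 0.42, -0.83]), ('rup', np.float64(0.0), [-0.52, 0.28, -0.91]), ('rback', np.float64(0.0), [-0.67, 0.34, -0.69]), ('rlift', np.float64(0.0), [-0.58, 0.31, -0.68]), ('rseat', np.float64(0.0), [-0.61, 0.32, -0.63]), ('rout', np.float64(0.0), [-0.79, 0.38, -0.69])]
-0.048 24 -8 [('pre6', np.float64(0.0), [-0.99, 0.84, -0.44]), ('g', np.float64(0.0), [-0.9, 0.83, -0.41]), ('lift', np.float64(0.0), [-0.86, 0.74, -0.46]), ('back', np.float64(0.0), [-0.95, 0.75, -0.49]), ('up', np.float64(0.0), [-0.66, 0.46, -0.88]), ('rup', np.float64(0.0), [-0.54, 0.35, -0.94]), ('rback', np.float64(0.0), [-0.69, 0.42, -0.72]), ('rlift', np.float64(0.0), [-0.6, 0.4, -0.7]), ('rseat', np.float64(0.0), [-0.64, 0.42, -0.65]), ('rout', np.float64(0.0), [-0.81, 0.46, -0.72])]
-0.048 26 0 [('pre6', np.float64(0.028), [-1.01, 0.87, -0.36]), ('g', np.float64(0.
[... 6254 characters left out ...]
ack', np.float64(0.0), [-0.84, 0.57, -0.5]), ('rlift', np.float64(0.0), [-0.75, 0.53, -0.47]), ('rseat', np.float64(0.0), [-0.79, 0.59, -0.41]), ('rout', np.float64(0.0), [-0.96, 0.63, -0.5])]
-0.061 30 -8 [('pre6', np.float64(0.095), [-1.01, 0.97, -0.43]), ('g', np.float64(0.042), [-1.01, 1.32, -0.32]), ('lift', np.float64(0.019), [-1.01, 1.3, -0.33]), ('back', np.float64(0.071), [-1.01, 0.97, -0.44]), ('up', np.float64(0.0), [-0.81, 0.67, -0.75]), ('rup', np.float64(0.0), [-0.69, 0.51, -0.79]), ('rback', np.float64(0.0), [-0.87, 0.67, -0.54]), ('rlift', np.float64(0.0), [-0.78, 0.66, -0.51]), ('rseat', np.float64(0.0), [-0.82, 0.72, -0.46]), ('rout', np.float64(0.0), [-0.98, 0.72, -0.56])]
```

```bash
cat >> h.py <<'E'
HS=np.array([.4803,.3305,.210]);YS=20.3
HR=np.array([.598,-.0203,.315]);YR=-4.6
GP=np.array([-.0066,0,-.050])
def hp(H,yaw,o=(0,0,0)): return H+Rn.from_euler('z',yaw,degrees=True).as_matrix()@(GP+np.array(o))
E
python3 - <<'E'
from h import *
R=RA(18.3,25)
q=arm.get_state()['q']
go(R,hp(HS,YS,(-.05,0,.12)));go(R,hp(HS,YS,(-.035,0,0)))
for o in [(-.05,0,.12),(-.04,0,.05),(-.035,0,0),(0,0,0),(0,0,.01),(0,-.085,.01),(0,-.085,.15)]:
    p=hp(HS,YS,o)+R@[0,0,-.003];q,e=ik(p,R,q);print(o,round(e,4),q)
E
```

```text
t 2.55 tgt [0.426  0.3105 0.2827] shift [-0.0348  0.0142  0.0107] rot [-0.54 -8.62  1.88] |d| 0.039 |r| 8.8
t 2.55 tgt [0.4401 0.3157 0.1627] shift [-0.0887  0.0132  0.1189] rot [-0.54 -8.62  1.88] |d| 0.149 |r| 8.8
(-0.05, 0, 0.12) 0.0 [ 1.1985 -0.1423 -0.7521  0.5052 -0.7377  0.3519]
(-0.04, 0, 0.05) 0.0 [ 1.1314 -0.0551 -0.8904  0.6634 -0.5214  0.2124]
(-0.035, 0, 0) 0.0046 [ 1.0255  0.0185 -1.      0.9242 -0.3481  0.0176]
(0, 0, 0) 0.0 [ 0.9707  0.0716 -0.9473  0.9355 -0.324   0.0565]
(0, 0, 0.01) 0.0 [ 1.0007  0.0592 -0.92    0.8521 -0.3615  0.1182]
(0, -0.085, 0.01) 0.0 [ 0.8453  0.0234 -0.9452  0.7856 -0.3047  0.3245]
(0, -0.085, 0.15) 0.0 [ 0.9572 -0.1157 -0.6195  0.3802 -0.7453  0.6937]
```

Emit:
{"op": "jog_arm", "data": {
  "motion": [
    [[-0.01, 0.005, 0.003, -0.2, -3, 0.6, 0.0876], [-0.025, 0.01, 0.008, -0.4, -6, 1.3, 0.0876], [-0.035, 0.014, 0.011, -0.5, -8.6, 1.9, 0.0876], [-0.035, 0.014, 0.011, -0.5, -8.6, 1.9, 0.0876], [-0.035, 0.014, 0.011, -0.5, -8.6, 1.9, 0.0876]]
  ]
}}

```text
t: 3.05
eef_pos: [0.4257, 0.3113, 0.2828]
ee_rot: [-3.14, -0.438, 0.32]
force: [-0.8, 0.4, 0.0]
width: 0.0876
```

Run:
```python
from h import *
R=RA(18.3,25)
go(R,hp(HS,YS,(-.05,0,.12)));go(R,hp(HS,YS,(-.04,0,.05)));go(R,hp(HS,YS,(-.03,0,.005)));go(R,hp(HS,YS))
```

```text
t 3.05 tgt [0.426  0.3105 0.2827] shift [-0.      0.0009  0.0001] rot [-0.11 -0.11  0.04] |d| 0.001 |r| 0.2
t 3.05 tgt [0.4354 0.3139 0.2127] shift [-0.0207  0.0007  0.0677] rot [-0.11 -0.11  0.04] |d| 0.071 |r| 0.2
t 3.05 tgt [0.4448 0.3174 0.1677] shift [-0.0307  0.0004  0.1127] rot [-0.11 -0.11  0.04] |d| 0.117 |r| 0.2
t 3.05 tgt [0.4729 0.3278 0.1627] shift [-0.0057 -0.0006  0.13  ] rot [-0.11 -0.11  0.04] |d| 0.13 |r| 0.2
```

Emit:
{"op": "jog_arm", "data": {
  "motion": [
    [[-0.007, 0.0007, 0.02, 0, 0, 0, 0.0876], [-0.014, 0.0007, 0.045, 0, 0, 0, 0.0876], [-0.0207, 0.0007, 0.068, 0, 0, 0, 0.0876], [-0.026, 0.0005, 0.09, 0, 0, 0, 0.0876], [-0.03, 0.0004, 0.105, 0, 0, 0, 0.0876], [-0.0307, 0.0004, 0.1127, 0, 0, 0, 0.0876], [-0.0307, 0.0004, 0.1127, 0, 0, 0, 0.0876]]
  ]
}}

```text
t: 3.75
eef_pos: [0.4443, 0.3166, 0.1663]
ee_rot: [3.141, -0.437, 0.321]
force: [-0.1, -0.8, -0.2]
width: 0.0877
```

Run:
```python
from h import *
R=RA(18.3,25)
s=arm.get_state();print(s['q'],s['force'],s['eef_pos'])
go(R,hp(HS,YS,(-.03,0,.005)));go(R,hp(HS,YS))
im=optics.grab_frame('wrist')[:,:,::-1];cv2.imwrite('pics/w3.png',im)
s=optics.grab_frame('scene')[:,:,::-1];crop(s,420,180,580,320,5,'pics/s3.png')
```

```text
[ 1.0218  0.0185 -0.9906  0.9165 -0.3508  0.0325] [-0.0655 -0.8027 -0.2206] [0.4443 0.3166 0.1663]
t 3.75 tgt [0.4448 0.3174 0.1677] shift [ 0.0012 -0.0006 -0.001 ] rot [-0.04 -0.01  0.1 ] |d| 0.002 |r| 0.1
t 3.75 tgt [0.4729 0.3278 0.1627] shift [ 0.0263 -0.0016  0.0162] rot [-0.04 -0.01  0.1 ] |d| 0.031 |r| 0.1
```

View pics/w3.png

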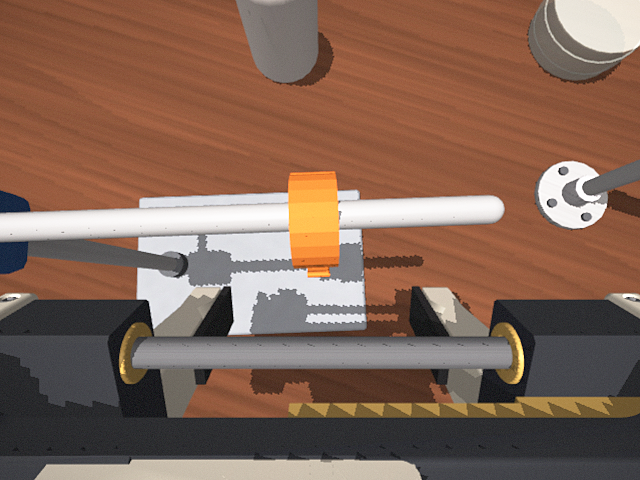

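View pics/s3.png

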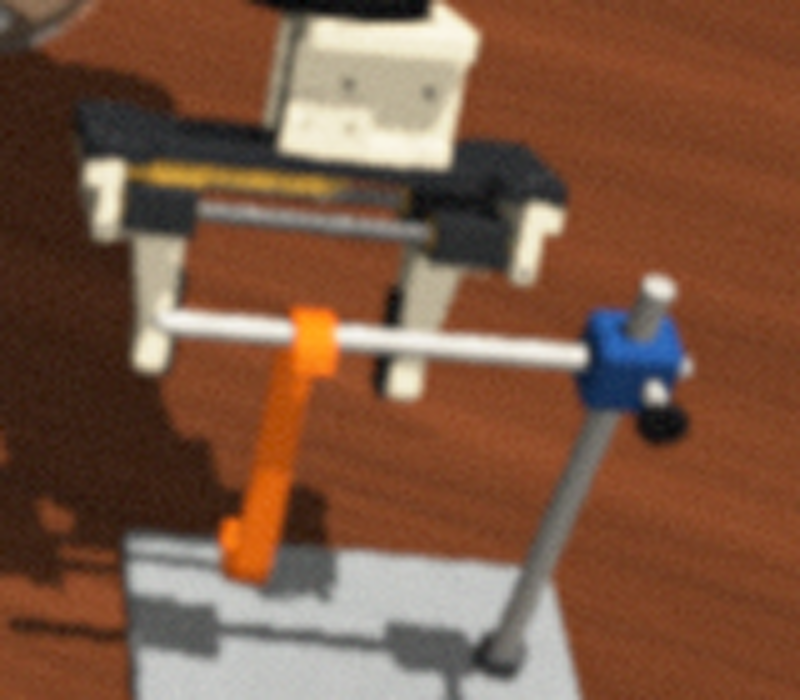

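Run:
```python
from h import *
T=pose()
Rh=Rn.from_euler('z',20.3,degrees=True).as_matrix()
for p in [(314,190),(314,215),(317,240)]:
    X=onz('wrist',p,.213,T);print(X,Rh.T@(X-HS))
X=onz('wrist',(318,272),.06,T);print(X,Rh.T@(X-HS))
print('bar end',onz('wrist',(503,209),.205,T), 'L',onz('wrist',(20,226),.205,T))
```

```text
[0.4901 0.3354 0.213 ] [0.0108 0.0012 0.003 ]
[0.4822 0.3327 0.213 ] [0.0025 0.0014 0.003 ]
[0.4747 0.3292 0.213 ] [-0.0057  0.0007  0.003 ]
[0.4707 0.3292 0.06  ] [-0.0095  0.0021 -0.15  ]
bar end [0.5063 0.2717 0.205 ] L [0.4479 0.4289 0.205 ]
```

Emit:
{"op": "jog_arm", "data": {
  "motion": [
    [[0.01, -0.001, 0.006, 0, 0, 0, 0.0876], [0.02, -0.0025, 0.012, 0, 0, 0, 0.0876], [0.028, -0.003, 0.017, 0, 0, 0, 0.0876], [0.028, -0.003, 0.017, 0, 0, 0, 0.0876]]
  ]
}}

```text
t: 4.25
eef_pos: [0.4759, 0.3312, 0.1644]
ee_rot: [-3.14, -0.439, 0.32]
force: [-1.1, -0.9, -0.3]
width: 0.0875
```

Run:
```python
from h import *
s=arm.get_state();print(s['q'],s['force'],s['eef_pos'])
im=optics.grab_frame('wrist')[:,:,::-1];cv2.imwrite('pics/w4.png',im)
s=optics.grab_frame('scene')[:,:,::-1];crop(s,420,180,580,320,5,'pics/s4.png')
```

```text
[ 0.9722  0.0759 -0.9365  0.9264 -0.3266  0.0657] [-1.1306 -0.8866 -0.321 ] [0.4759 0.3312 0.1644]
```

View pics/w4.png

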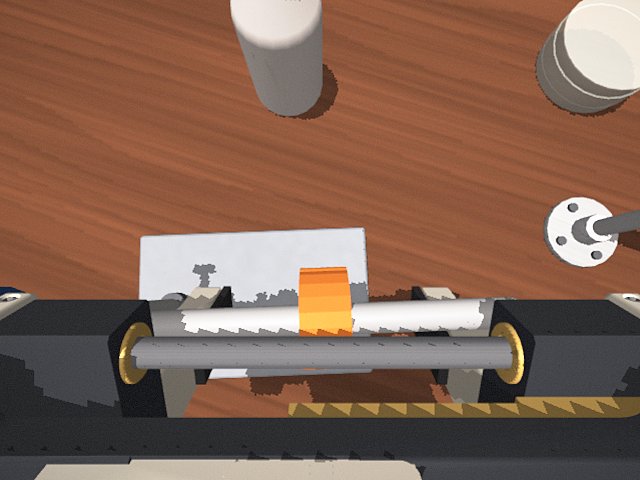

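View pics/s4.png

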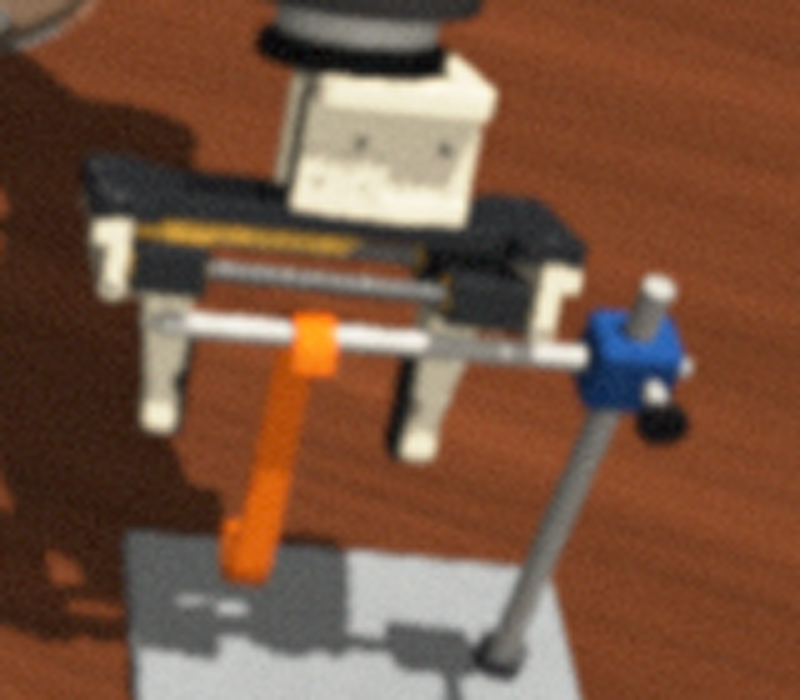

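Emit:
{"op": "jog_arm", "data": {
  "motion": [
    [[0, 0, 0, 0, 0, 0, 0.01], [0, 0, 0, 0, 0, 0, 0.01], [0, 0, 0, 0, 0, 0, 0.01], [0, 0, 0, 0, 0, 0, 0.01], [0, 0, 0, 0, 0, 0, 0.01], [0, 0, 0, 0, 0, 0, 0.01], [0, 0, 0, 0, 0, 0, 0.01]]
  ],
  "newtons": 45
}}

```text
t: 5.05
eef_pos: [0.4749, 0.3302, 0.1641]
ee_rot: [-3.14, -0.438, 0.32]
force: [0.1, -0.4, 0.2]
width: 0.0375
```

Run:
```python
from h import *
s=arm.get_state();print(s['q'],s['force'],s['eef_pos'],s['width'])
T=pose(s)
for d in ([0,0,.01],):
    print(T[:3,:3].T@np.array(d))
im=optics.grab_frame('wrist')[:,:,::-1];cv2.imwrite('pics/w5.png',im)
s=optics.grab_frame('scene')[:,:,::-1];crop(s,420,180,580,320,5,'pics/s5.png')
```

```text
[ 0.9729  0.0742 -0.9387  0.9261 -0.3271  0.0652] [ 0.1045 -0.4121  0.165 ] [0.4749 0.3302 0.1641] 0.03748762289860569
[ 0.0042 -0.     -0.0091]
```

View pics/s5.png

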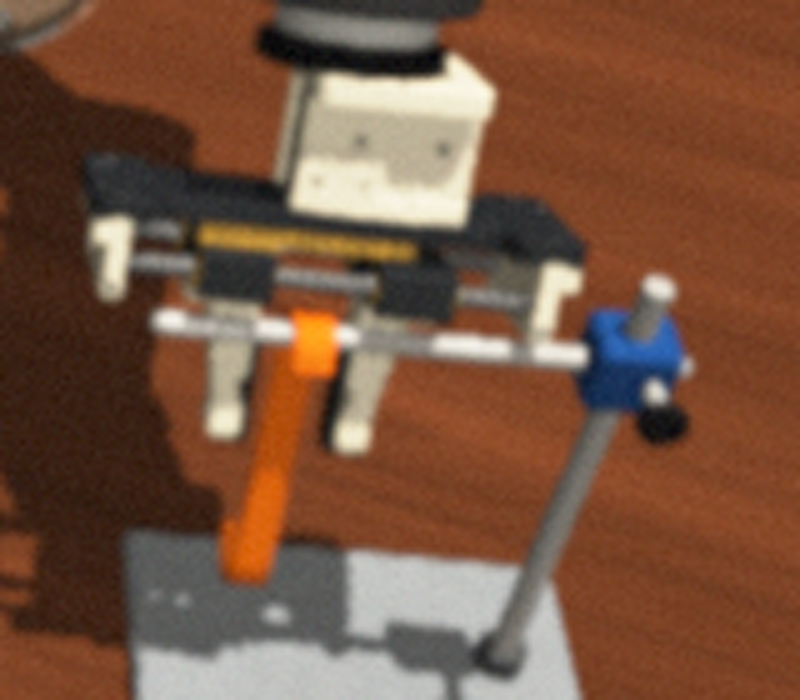

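View pics/w5.png

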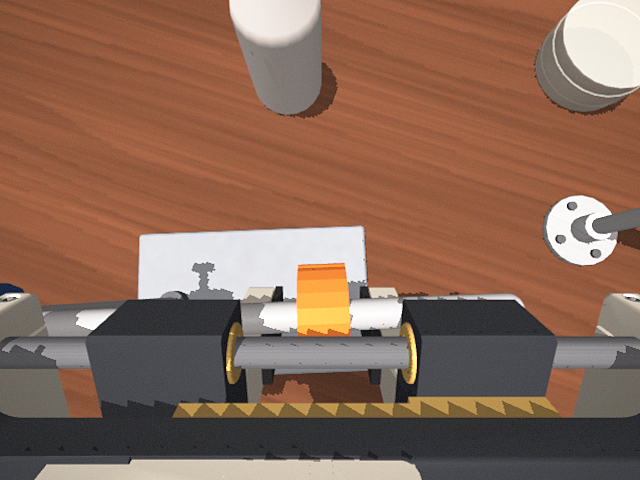

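Still closing (37 mm); the hook is between the fingers. Keep closing.

Emit:
{"op": "jog_arm", "data": {
  "motion": [
    [[0, 0, 0, 0, 0, 0, 0.005], [0, 0, 0, 0, 0, 0, 0.005], [0, 0, 0, 0, 0, 0, 0.005], [0, 0, 0, 0, 0, 0, 0.005], [0, 0, 0, 0, 0, 0, 0.005], [0, 0, 0, 0, 0, 0, 0.005]]
  ],
  "newtons": 45
}}

```text
t: 5.75
eef_pos: [0.4749, 0.3301, 0.1641]
ee_rot: [-3.141, -0.438, 0.32]
force: [-0.9, 0.5, 0.1]
width: 0.0153
```

Run:
```python
from h import *
s=arm.get_state();print(s['q'],s['force'],s['eef_pos'],s['width'],s['ee_rot'])
T=pose(s)
Rs=Rn.from_euler('z',20.3,degrees=True).as_matrix()
for d in ([0,0,.01],Rs@[0,-.085,.012],Rs@[-0.02,-.085,.12]):
    print((T[:3,:3].T@np.array(d)).round(4))
s=optics.grab_frame('scene')[:,:,::-1];crop(s,420,180,580,320,5,'pics/s6.png')
```

```text
[ 0.9729  0.0743 -0.9388  0.9261 -0.3272  0.0652] [-0.8979  0.4689  0.1287] [0.4749 0.3301 0.1641] 0.015311293996083877 [-3.1406 -0.4378  0.3198]
[ 0.0042 -0.     -0.0091]
[ 0.0077  0.0849 -0.0097]
[ 0.0354  0.0855 -0.116 ]
```

View pics/s6.png

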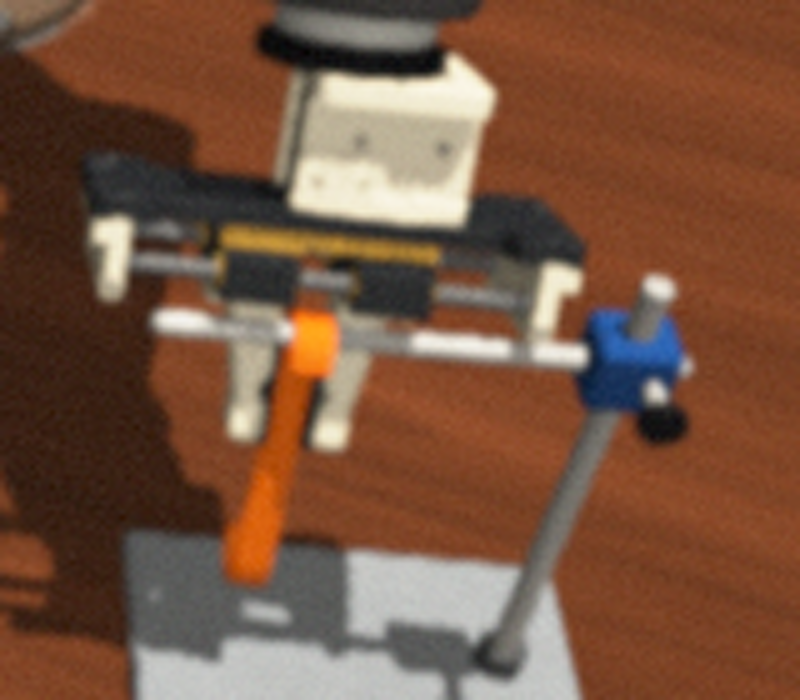

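Emit:
{"op": "jog_arm", "data": {
  "motion": [
    [[0.001, 0, -0.003, 0, 0, 0, 0.005], [0.003, 0, -0.007, 0, 0, 0, 0.005], [0.004, 0, -0.009, 0, 0, 0, 0.005], [0.004, 0, -0.009, 0, 0, 0, 0.005]]
  ]
}}

```text
t: 6.2
eef_pos: [0.4747, 0.3305, 0.1744]
ee_rot: [-3.14, -0.438, 0.32]
force: [0.3, -0.7, 0.2]
width: 0.0152
```

Run:
```python
from h import *
s=arm.get_state();print(s['force'],s['eef_pos'],s['width'],s['ee_rot'])
T=pose(s)
Rs=Rn.from_euler('z',20.3,degrees=True).as_matrix()
for d in (Rs@[0,-.085,.0],Rs@[-0.02,-.1,.12]):
    print((T[:3,:3].T@np.array(d)).round(4))
w=optics.grab_frame('wrist')[:,:,::-1];cv2.imwrite('pics/w7.png',w)
s=optics.grab_frame('scene')[:,:,::-1];crop(s,420,180,580,320,5,'pics/s7.png')
```

```text
[ 0.2905 -0.6967  0.1834] [0.4747 0.3305 0.1744] 0.015219028952582939 [-3.1399 -0.4384  0.3197]
[0.0027 0.085  0.0011]
[ 0.036   0.1004 -0.1158]
```

View pics/s7.png

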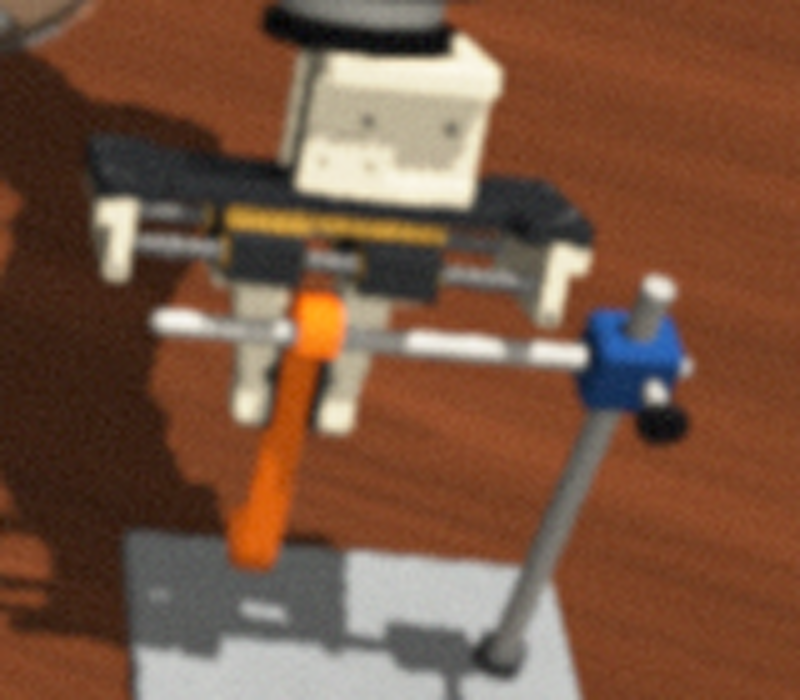

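View pics/w7.png

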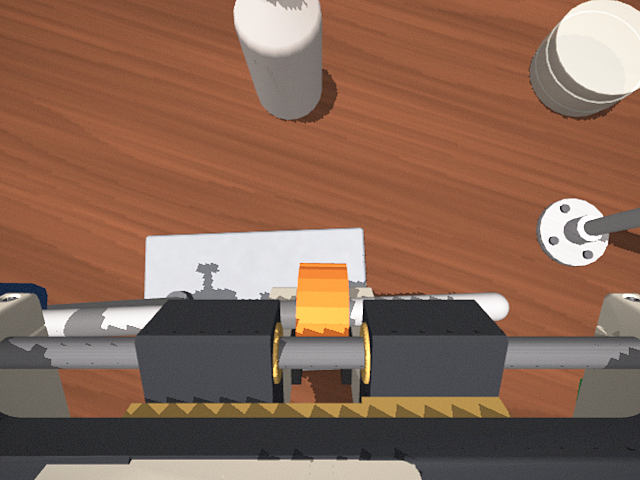

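Emit:
{"op": "jog_arm", "data": {
  "motion": [
    [[0.0003, 0.01, 0.0001, 0, 0, 0, 0.005], [0.001, 0.03, 0.0004, 0, 0, 0, 0.005], [0.0016, 0.05, 0.0006, 0, 0, 0, 0.005], [0.0022, 0.07, 0.0009, 0, 0, 0, 0.005], [0.0028, 0.088, 0.0011, 0, 0, 0, 0.005], [0.0028, 0.09, 0.0011, 0, 0, 0, 0.005], [0.0028, 0.09, 0.0011, 0, 0, 0, 0.005]]
  ]
}}

```text
t: 7.0
eef_pos: [0.506, 0.2449, 0.174]
ee_rot: [-3.14, -0.438, 0.319]
force: [0.1, 1.0, -1.5]
width: 0.0155
```

Run:
```python
from h import *
s=arm.get_state();print(s['q'],s['force'],s['eef_pos'],s['width'],s['ee_rot'])
T=pose(s)
R=RA(YR,25)
o=(-.07,0,.08)
go(R,hp(HR,YR,o))
for f in np.linspace(0,1,5):
    pass
q=s['q']
for pp,RR in [(s['eef_pos']+[0,0,.17],T[:3,:3]),(hp(HR,YR,o)+R@[0,0,-.003],R),(hp(HR,YR,(-.05,0,.018))+R@[0,0,-.003],R),(hp(HR,YR)+R@[0,0,-.003],R),(hp(HR,YR,(-.1,0,0))+R@[0,0,-.003],R)]:
    q,e=ik(pp,RR,q);print(pp,round(e,4),q)
s=optics.grab_frame('scene')[:,:,::-1];crop(s,380,160,560,300,4,'pics/s8.png')
```

```text
[ 0.8379  0.0241 -0.9376  0.7705 -0.3053  0.3464] [ 0.0772  1.0435 -1.4748] [0.506  0.2449 0.174 ] 0.015489868970009295 [-3.1404 -0.4379  0.3186]
t 7.0 tgt [ 0.5204 -0.0141  0.3477] shift [ 0.0126  0.2503 -0.1863] rot [-9.74 -0.07 20.71] |d| 0.312 |r| 22.9
[0.506  0.2449 0.344 ] 0.0 [ 0.9504 -0.1316 -0.5517  0.3483 -0.8197  0.7427]
[ 0.5204 -0.0141  0.3477] 0.0 [ 0.5092 -0.219  -0.5992  0.3191 -0.8466  0.8103]
[ 0.5403 -0.0157  0.2857] 0.0 [ 0.4685 -0.1392 -0.695   0.3635 -0.669   0.7748]
[ 0.5902 -0.0197  0.2677] 0.0 [ 0.4039 -0.0285 -0.637   0.3556 -0.6006  0.8287]
[ 0.4905 -0.0116  0.2677] 0.0 [ 0.5434 -0.2286 -0.8214  0.4152 -0.6586  0.6576]
```

View pics/s8.png

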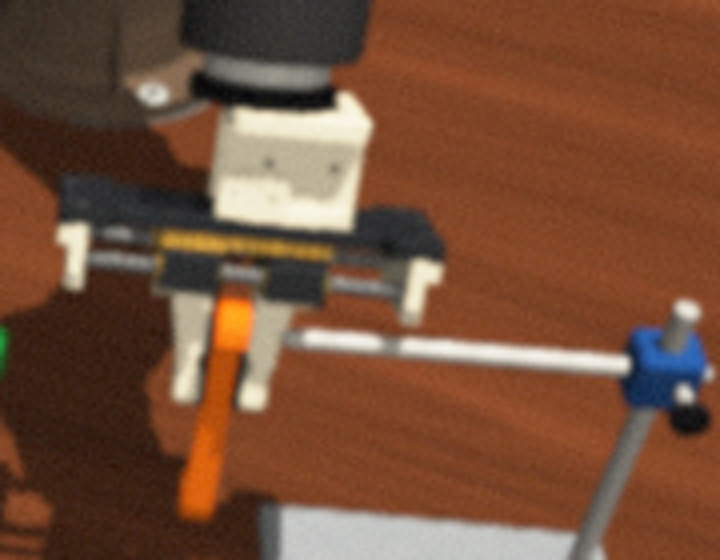

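Emit:
{"op": "jog_arm", "data": {
  "motion": [
    [[0.006, 0.005, -0.014, 0, 0, 0, 0.005], [0.016, 0.012, -0.04, 0, 0, 0, 0.005], [0.03, 0.025, -0.075, -1, 0, 2, 0.005], [0.04, 0.045, -0.11, -2, 0, 4.2, 0.005], [0.042, 0.075, -0.14, -3.5, 0, 7.5, 0.005], [0.038, 0.11, -0.16, -5, 0, 10.5, 0.005], [0.03, 0.15, -0.175, -6.5, 0, 14, 0.005], [0.022, 0.19, -0.186, -8, 0, 17, 0.005]]
  ]
}}

```text
t: 7.85
eef_pos: [0.5096, 0.0459, 0.353]
ee_rot: [-3.14, -0.44, -0.01]
force: [0.2, -0.1, -0.3]
width: 0.0153
```

Run:
```python
from h import *
s=arm.get_state();print(s['eef_pos'],s['width'],s['force'])
go(RA(YR,25),hp(HR,YR,(-.07,0,.08)))
```

```text
[0.5096 0.0459 0.353 ] 0.015333297911139292 [ 0.1711 -0.1269 -0.2701]
t 7.85 tgt [ 0.5204 -0.0141  0.3477] shift [0.008  0.0599 0.0096] rot [-1.82 -0.18  3.67] |d| 0.061 |r| 4.1
```

Emit:
{"op": "jog_arm", "data": {
  "motion": [
    [[0.004, 0.025, 0.004, -0.8, 0, 1.5, 0.005], [0.007, 0.048, 0.008, -1.4, 0, 3, 0.005], [0.008, 0.06, 0.0096, -1.8, -0.2, 3.7, 0.005], [0.008, 0.06, 0.0096, -1.8, -0.2, 3.7, 0.005], [0.008, 0.06, 0.0096, -1.8, -0.2, 3.7, 0.005]]
  ]
}}

```text
t: 8.35
eef_pos: [0.5205, -0.0139, 0.3476]
ee_rot: [-3.141, -0.436, -0.081]
force: [-0.5, -0.1, -1.3]
width: 0.0154
```

Run:
```python
from h import *
s=arm.get_state();print(s['eef_pos'],s['ee_rot'],s['width'],s['force'])
for n in ('wrist','scene','top'):
    im=optics.grab_frame(n)[:,:,::-1];cv2.imwrite(f'pics/{n}9.png',im)
    if n=='scene': crop(im,200,100,400,260,4,'pics/s9.png')
    if n=='top': crop(im,240,180,440,340,4,'pics/t9.png')
```

```text
[ 0.5205 -0.0139  0.3476] [-3.1413 -0.4358 -0.0806] 0.015398438545020798 [-0.5171 -0.1309 -1.344 ]
```

View pics/s9.png

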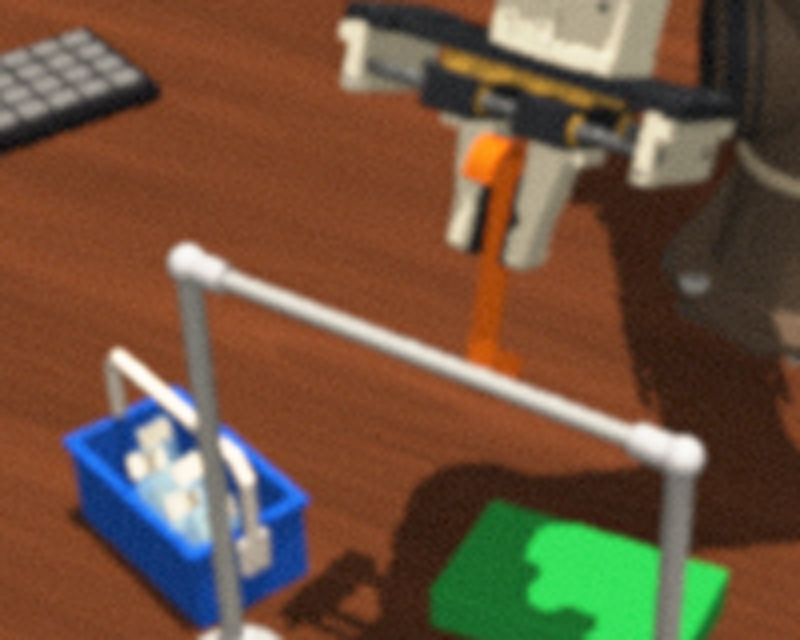

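View pics/t9.png

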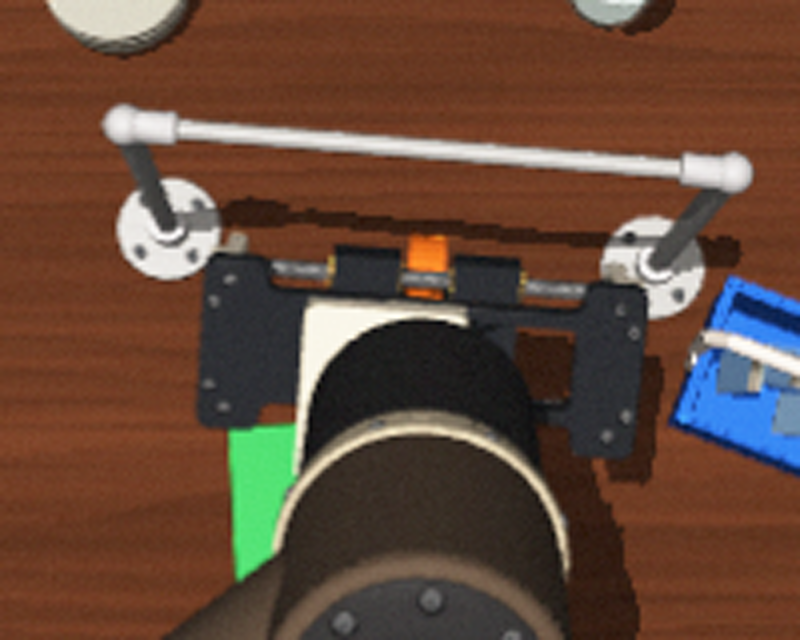

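View pics/wrist9.png

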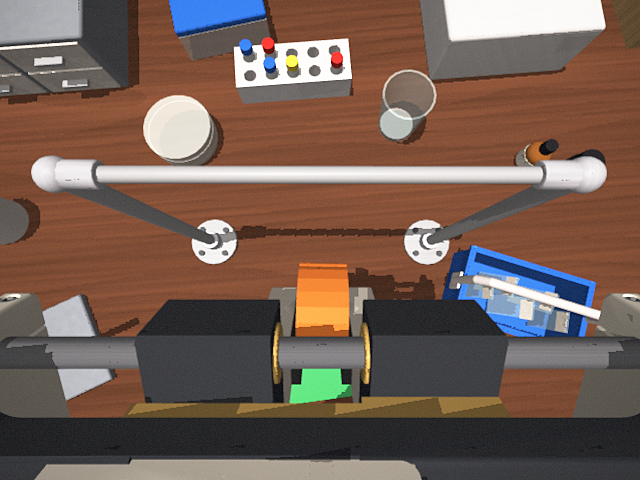

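Run:
```python
from h import *
s=arm.get_state();T=pose(s)
a=onz('wrist',(46,173),.31,T);b=onz('wrist',(588,173),.31,T)
print('rail',a,b,(a+b)/2,np.linalg.norm(a-b),np.degrees(np.arctan2(-(a-b)[0],(a-b)[1])))
Rh=Rn.from_euler('z',YR,degrees=True).as_matrix()
n=Rh[:,1];c0=s['eef_pos']
pred=c0+T[:3,:3]@[0,0,.003]-Rh@GP
print('pred seat',pred)
def onpl(nm,p):
    c,d=ray(nm,p,T);X=c+d*((c0-c)@n)/(d@n);return Rh.T@(X-pred)
for nm,p in [('scene',(200+487/4,100+136/4)),('scene',(200+495/4,100+368/4)),('scene',(200+505/4,100+160/4))]:
    print(nm,onpl(nm,p)*1000)
# wrist: crown front edge row 264 at (324,264)
for z in (pred[2]+.003,pred[2]-.002): print('wrist front',z,(Rh.T@(onz('wrist',(323,264),z,T)-pred))*1000)
pts=np.array([[0,0,3],[15,0,-11],[17,0,-8],[-17,0,-14],[0,0,-153],[-15,0,-139],[15,8,-132],[15,-8,-132],[0,8,3],[0,-8,3],[13,8,-3],[13,-8,-3]])/1000
for n_ in ('scene','wrist'): print(n_,proj(n_,(Rh@pts.T).T+pred,T).round(1).tolist())
```

```text
rail [0.6139 0.1367 0.31  ] [ 0.5893 -0.1706  0.31  ] [ 0.6016 -0.0169  0.31  ] 0.3082452939788056 -4.583382691328743
pred seat [ 0.5283 -0.014   0.3949]
scene [ 8.4777 -0.0021  6.9113]
scene [   0.5171   -0.0021 -141.3091]
scene [ -8.4442  -0.0021 -15.3455]
wrist front 0.39793909450446385 [16.1349 -0.0944  3.    ]
wrist front 0.39293909450446385 [16.4439 -0.1178 -2.    ]
scene [[324.0, 133.9], [320.0, 143.4], [319.4, 142.5], [328.5, 137.5], [323.9, 196.1], [327.5, 187.6], [323.3, 193.2], [317.1, 190.8], [327.5, 135.0], [320.7, 132.7], [323.9, 140.6], [317.1, 138.3]]
wrist [[322.7, 318.1], [322.5, 269.8], [322.6, 263.4], [322.5, 364.7], [321.9, 299.2], [321.9, 322.0], [310.2, 277.9], [333.7, 278.0], [295.9, 318.1], [349.5, 318.1], [297.6, 275.0], [347.7, 275.0]]
```

```bash
sed -i 's/^HR=.*/HR=np.array([.600,-.019,.315]);YR=-4.6/' h.py
python3 - <<'E'
from h import *
R=RA(YR,25)
go(R,hp(HR,YR,(-.055,0,.02)));go(R,hp(HR,YR,(0,0,.02)))
E
```

```text
t 8.5 tgt [ 0.5373 -0.014   0.2877] shift [-0.01   -0.0008  0.0615] rot [-0.04  0.02  0.04] |d| 0.062 |r| 0.1
t 8.5 tgt [ 0.5922 -0.0184  0.2877] shift [ 0.0398 -0.0007  0.0847] rot [-0.04  0.02  0.04] |d| 0.094 |r| 0.1
```

Emit:
{"op": "jog_arm", "data": {
  "motion": [
    [[-0.003, 0, 0.015, 0, 0, 0, 0.005], [-0.007, -0.0005, 0.04, 0, 0, 0, 0.005], [-0.01, -0.0008, 0.0615, 0, 0, 0, 0.005], [-0.01, -0.0008, 0.0615, 0, 0, 0, 0.005], [0.005, -0.0008, 0.0685, 0, 0, 0, 0.005], [0.02, -0.0008, 0.0755, 0, 0, 0, 0.005]]
  ]
}}

```text
t: 9.1
eef_pos: [0.571, -0.0159, 0.2892]
ee_rot: [-3.141, -0.438, -0.078]
force: [0.4, -0.0, -0.2]
width: 0.0154
```

Run:
```python
from h import *
s=arm.get_state();print(s['eef_pos'],s['force'],s['width'])
R=RA(YR,25)
go(R,hp(HR,YR,(0,0,.02)))
for n in ('wrist','scene'):
    im=optics.grab_frame(n)[:,:,::-1];cv2.imwrite(f'pics/{n}10.png',im)
    if n=='scene': crop(im,220,110,400,260,4,'pics/s10.png')
```

```text
[ 0.571  -0.0159  0.2892] [ 0.4396 -0.0444 -0.2002] 0.015405507820628453
t 9.1 tgt [ 0.5922 -0.0184  0.2877] shift [0.0187 0.0009 0.0104] rot [-0.09 -0.07  0.12] |d| 0.021 |r| 0.2
```

View pics/s10.png

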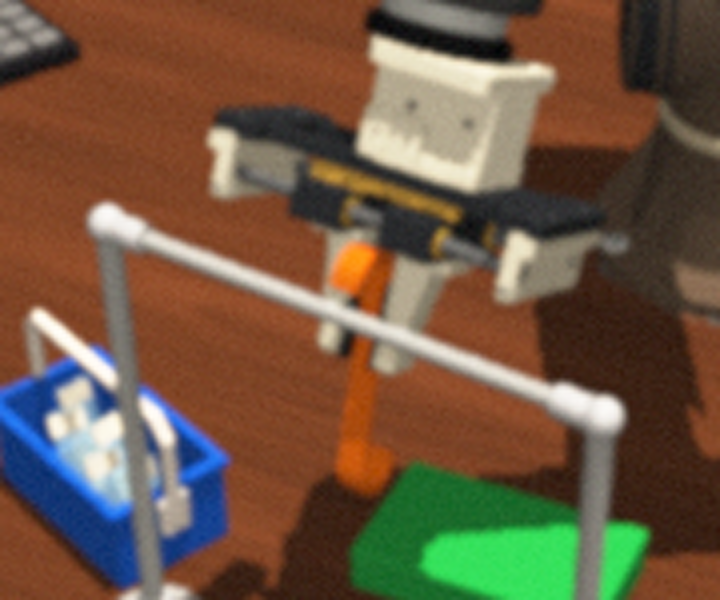

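View pics/wrist10.png

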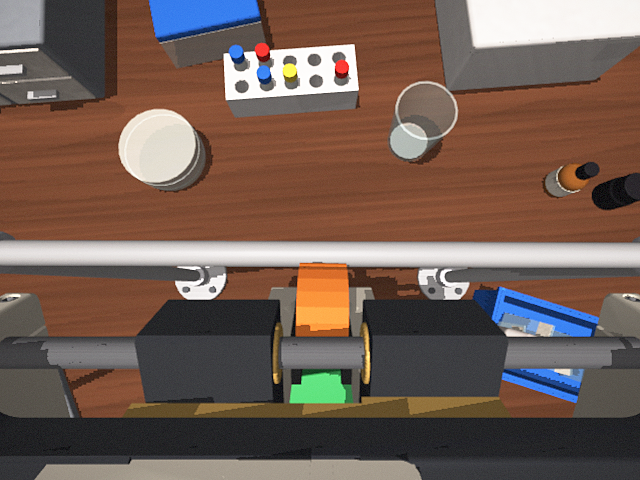

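Emit:
{"op": "jog_arm", "data": {
  "motion": [
    [[0.009, 0.0005, 0.004, 0, 0, 0, 0.005], [0.0187, 0.0009, 0.0104, 0, 0, 0, 0.005], [0.0187, 0.0009, 0.0104, 0, 0, 0, 0.005]]
  ]
}}

```text
t: 9.5
eef_pos: [0.5938, -0.0183, 0.287]
ee_rot: [3.141, -0.436, -0.079]
force: [0.1, 0.4, -1.7]
width: 0.0149
```

Run:
```python
from h import *
s=arm.get_state();print(s['eef_pos'],s['force'],s['width'])
R=RA(YR,25)
go(R,hp(HR,YR,(0,0,.02)));go(R,hp(HR,YR,(0,0,.003)))
for n in ('wrist','scene'):
    im=optics.grab_frame(n)[:,:,::-1];cv2.imwrite(f'pics/{n}11.png',im)
    if n=='scene': crop(im,220,110,400,260,4,'pics/s11.png')
```

```text
[ 0.5938 -0.0183  0.287 ] [ 0.1094  0.441  -1.7056] 0.014909824256950616
t 9.5 tgt [ 0.5922 -0.0184  0.2877] shift [-0.0012  0.0002 -0.0013] rot [-0.03  0.03  0.09] |d| 0.002 |r| 0.1
t 9.5 tgt [ 0.5922 -0.0184  0.2707] shift [-0.0084  0.0001  0.0141] rot [-0.03  0.03  0.09] |d| 0.016 |r| 0.1
```

View pics/s11.png

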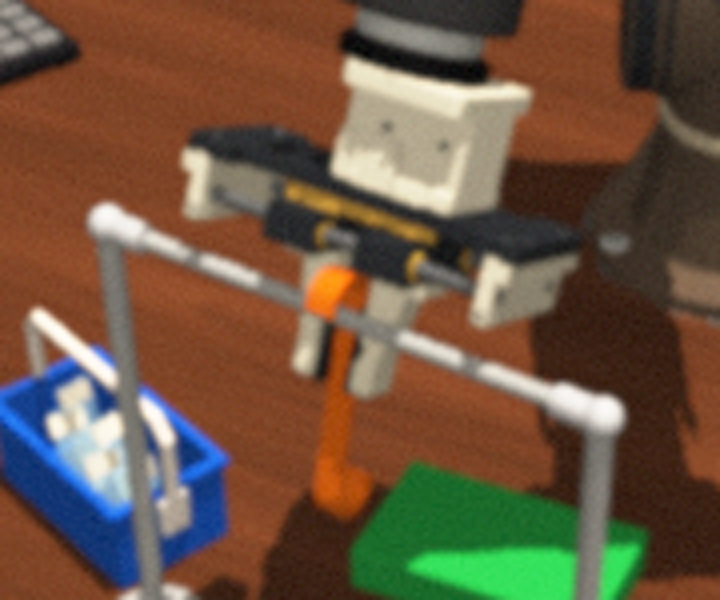

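View pics/wrist11.png

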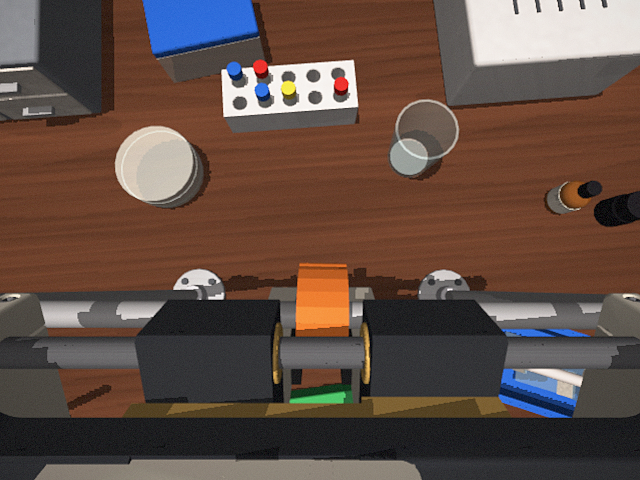

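Emit:
{"op": "jog_arm", "data": {
  "motion": [
    [[-0.003, 0, 0.004, 0, 0, 0, 0.005], [-0.006, 0, 0.009, 0, 0, 0, 0.005], [-0.0084, 0, 0.0141, 0, 0, 0, 0.005], [-0.009, 0, 0.0155, 0, 0, 0, 0.005], [-0.0095, 0, 0.0165, 0, 0, 0, 0.005], [-0.0095, 0, 0.0165, 0, 0, 0, 0.005]]
  ]
}}

```text
t: 10.2
eef_pos: [0.5924, -0.0181, 0.269]
ee_rot: [-3.141, -0.438, -0.078]
force: [-2.0, -0.7, 1.3]
width: 0.0155
```

Run:
```python
from h import *
s=arm.get_state();print(s['eef_pos'],s['force'],s['width'])
R=RA(YR,25)
go(R,hp(HR,YR,(0,0,0)))
for n in ('wrist','scene'):
    im=optics.grab_frame(n)[:,:,::-1];cv2.imwrite(f'pics/{n}12.png',im)
    if n=='scene': crop(im,220,110,400,260,4,'pics/s12.png')
```

```text
[ 0.5924 -0.0181  0.269 ] [-1.9854 -0.6735  1.3322] 0.015547182953508373
t 10.2 tgt [ 0.5922 -0.0184  0.2677] shift [-0.0007  0.0003  0.0011] rot [-0.06 -0.1   0.09] |d| 0.001 |r| 0.1
```

View pics/s12.png

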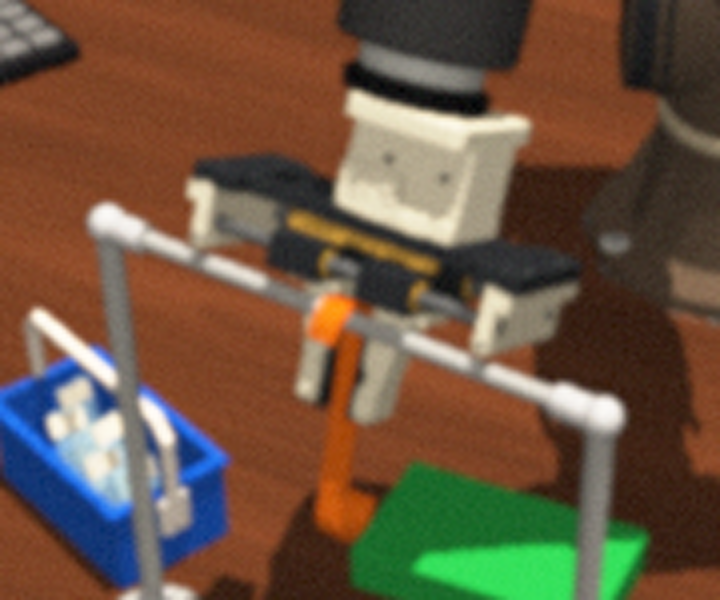

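View pics/wrist12.png

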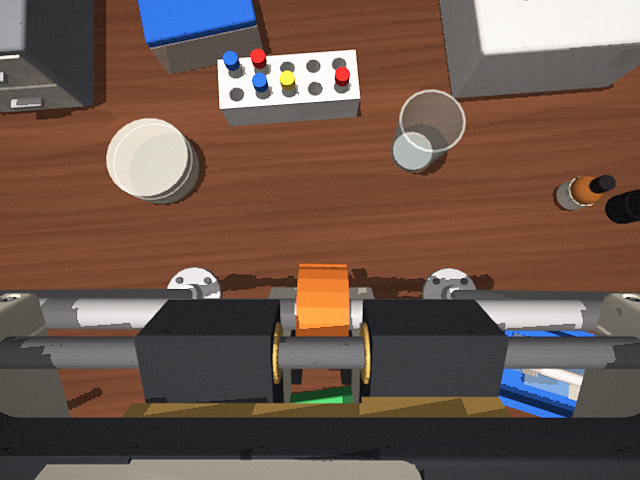

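Emit:
{"op": "jog_arm", "data": {
  "motion": [
    [[-0.0006, 0, 0.0014, 0, 0, 0, 0.005], [-0.0013, 0, 0.0027, 0, 0, 0, 0.005], [-0.0013, 0, 0.0027, 0, 0, 0, 0.005]]
  ]
}}

```text
t: 10.6
eef_pos: [0.5934, -0.018, 0.2687]
ee_rot: [-3.14, -0.442, -0.079]
force: [-6.9, -1.3, 11.7]
width: 0.0153
```

Run:
```python
from h import *
import time
for i in range(3):
    s=arm.get_state();print(s['t'],s['eef_pos'],s['force'],s['joint_efforts'][:3],s['width'])
    im=optics.grab_frame('scene')[:,:,::-1]
crop(im,270,160,330,260,6,'pics/s13.png')
```

```text
10.6 [ 0.5934 -0.018   0.2687] [-6.8591 -1.2606 11.668 ] [  0.8457 -18.5597  24.8287] 0.01525023544057983
10.65 [ 0.5934 -0.018   0.2687] [-7.6529 -1.6204 12.5194] [  0.9301 -18.6765  24.8948] 0.015353805603259548
10.7 [ 0.5934 -0.018   0.2687] [-7.0436 -1.5249 12.4598] [  0.9254 -18.6524  24.913 ] 0.015050858171808843
```

View pics/s13.png

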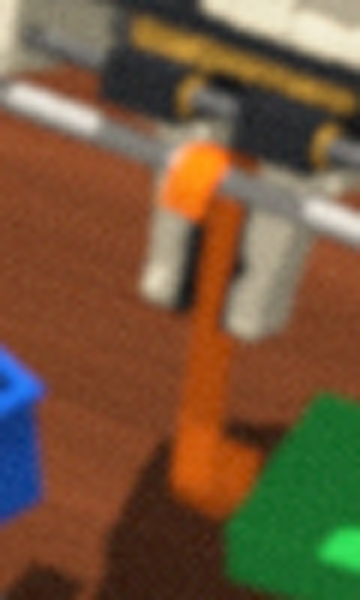

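Emit:
{"op": "jog_arm", "data": {
  "motion": [
    [[-0.0016, 0, -0.0013, 0, 0, 0, 0.005], [-0.0032, 0, -0.0026, 0, 0, 0, 0.005], [-0.0032, 0, -0.0026, 0, 0, 0, 0.005]]
  ]
}}

```text
t: 11.05
eef_pos: [0.5893, -0.0176, 0.2697]
ee_rot: [-3.14, -0.442, -0.078]
force: [0.1, -0.4, 1.3]
width: 0.0153
```

Run:
```python
from h import *
for i in range(2):
    s=arm.get_state();print(s['t'],s['eef_pos'],s['force'],s['width'])
    im=optics.grab_frame('wrist')[:,:,::-1]
```

```text
11.05 [ 0.5893 -0.0176  0.2697] [ 0.1235 -0.372   1.3306] 0.015343575866114113
11.1 [ 0.5894 -0.0176  0.2696] [-0.1882 -0.2825  1.7945] 0.015176362774593314
```

Now lower straight down about 2.5 mm to find the seat.

Emit:
{"op": "jog_arm", "data": {
  "motion": [
    [[-0.0005, 0, 0.001, 0, 0, 0, 0.005], [-0.001, 0, 0.0022, 0, 0, 0, 0.005], [-0.001, 0, 0.0022, 0, 0, 0, 0.005]]
  ]
}}

```text
t: 11.45
eef_pos: [0.5909, -0.0171, 0.269]
ee_rot: [-3.139, -0.446, -0.078]
force: [-0.5, -0.2, 7.4]
width: 0.0153
```

Run:
```python
from h import *
for i in range(2):
    s=arm.get_state();print(s['t'],s['eef_pos'],s['force'],s['width'])
    im=optics.grab_frame('wrist')[:,:,::-1]
cv2.imwrite('pics/w14.png',im)
```

```text
11.45 [ 0.5909 -0.0171  0.269 ] [-0.5051 -0.2126  7.4434] 0.01534876364249686
11.5 [ 0.5909 -0.0171  0.269 ] [-1.1867 -1.4756  9.0387] 0.014884107022810704
```

Emit:
{"op": "jog_arm", "data": {
  "motion": [
    [[0.0004, 0, -0.0012, 0, 0, 0, 0.005], [0.0004, 0, -0.0012, 0, 0, 0, 0.018], [0.0004, 0, -0.0012, 0, 0, 0, 0.022], [0.0004, 0, -0.0012, 0, 0, 0, 0.03], [0.0004, 0, -0.0012, 0, 0, 0, 0.045], [0.0004, 0, -0.0012, 0, 0, 0, 0.06], [0.0004, 0, -0.0012, 0, 0, 0, 0.06], [0.0004, 0, -0.0012, 0, 0, 0, 0.06]]
  ]
}}

```text
t: 12.35
eef_pos: [0.5907, -0.0171, 0.2702]
ee_rot: [-3.139, -0.446, -0.078]
force: [0.4, -0.4, 1.0]
width: 0.0559
```

Run:
```python
from h import *
s=arm.get_state();print(s['t'],s['eef_pos'],s['force'],s['width'])
T=pose(s)
for n in ('wrist','scene'):
    im=optics.grab_frame(n)[:,:,::-1];cv2.imwrite(f'pics/{n}15.png',im)
    if n=='scene': crop(im,220,110,400,260,4,'pics/s15.png')
Rh=Rn.from_euler('z',YR,degrees=True).as_matrix()
for d in ([-.03,0,0],[-.06,0,.0],[-.1,0,.05]): print((T[:3,:3].T@(Rh@np.array(d))).round(4), ik(s['eef_pos']+Rh@np.array(d),T[:3,:3],s['q']))
```

```text
12.35 [ 0.5907 -0.0171  0.2702] [ 0.3732 -0.3501  0.9848] 0.055936143945262064
[-0.0271 -0.0001 -0.0129] (array([ 0.4428, -0.0908, -0.7016,  0.3851, -0.6009,  0.7708]), np.float64(2.3026392534388284e-14))
[-0.0541 -0.0002 -0.0259] (array([ 0.4831, -0.1502, -0.7573,  0.4038, -0.6171,  0.72  ]), np.float64(1.3755106269761873e-15))
[-0.0687 -0.0004 -0.0882] (array([ 0.5647, -0.2724, -0.7173,  0.3679, -0.794 ,  0.7132]), np.float64(1.2622639659719483e-09))
```

View pics/s15.png

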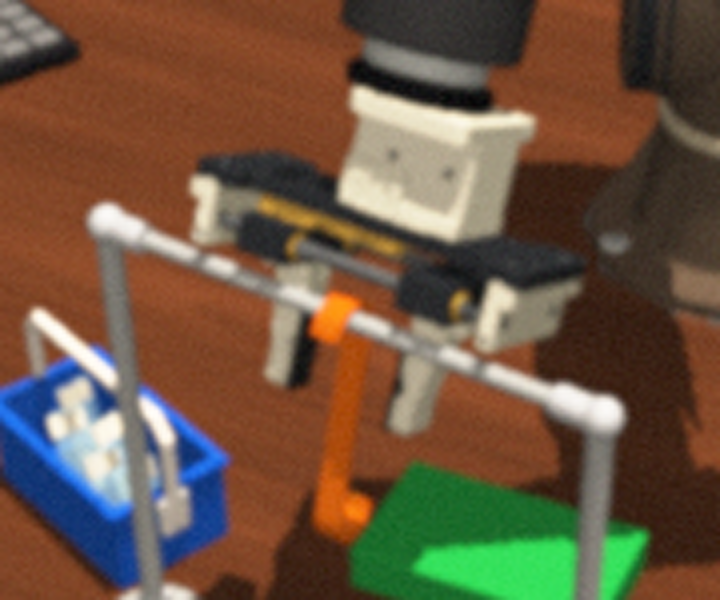

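View pics/wrist15.png

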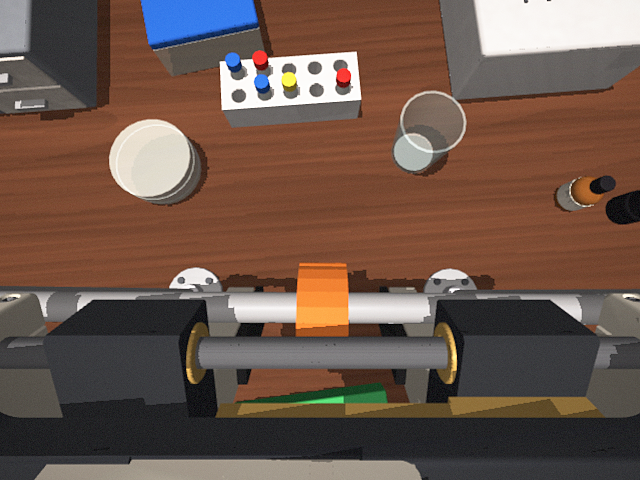

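Emit:
{"op": "jog_arm", "data": {
  "motion": [
    [[-0.009, 0, -0.0043, 0, 0, 0, 0.07], [-0.027, -0.0001, -0.013, 0, 0, 0, 0.0876], [-0.054, -0.0002, -0.026, 0, 0, 0, 0.0876], [-0.065, -0.0004, -0.055, 0, 0, 0, 0.0876], [-0.0687, -0.0004, -0.088, 0, 0, 0, 0.0876], [-0.0687, -0.0004, -0.088, 0, 0, 0, 0.0876]]
  ]
}}

```text
t: 13.05
eef_pos: [0.4904, -0.0087, 0.3244]
ee_rot: [-3.135, -0.452, -0.078]
force: [0.5, 1.3, 0.8]
width: 0.0875
```

Run:
```python
from h import *
s=arm.get_state();print(s['t'],s['q'],s['eef_pos'],s['force'],s['width'])
T=pose(s)
for n in ('wrist','scene'):
    im=optics.grab_frame(n)[:,:,::-1];cv2.imwrite(f'pics/{n}16.png',im)
    if n=='scene': crop(im,220,110,400,260,4,'pics/s16.png')
```

```text
13.05 [ 0.5667 -0.2798 -0.7138  0.368  -0.7978  0.7138] [ 0.4904 -0.0087  0.3244] [0.5134 1.3346 0.7969] 0.08747063340104023
```

View pics/s16.png

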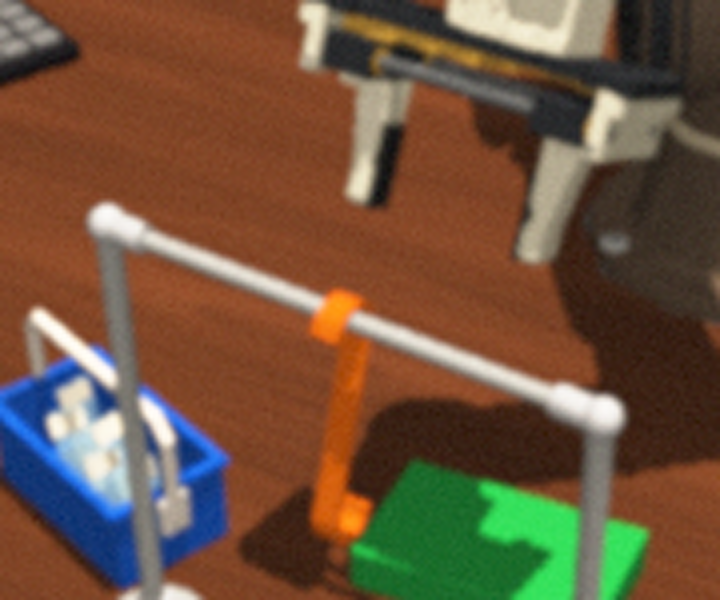

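View pics/wrist16.png

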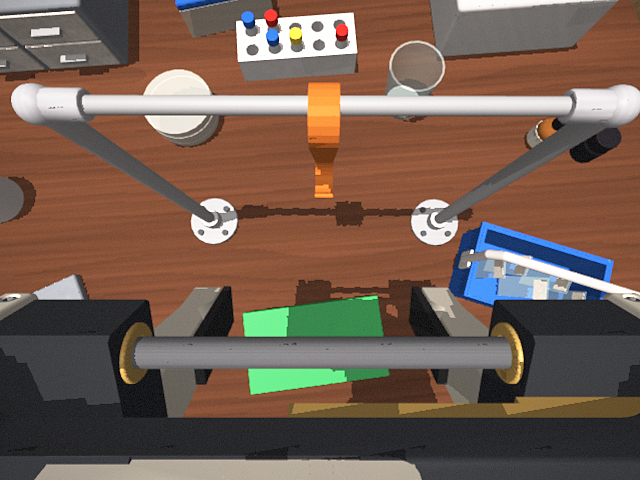

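```bash
cat >> h.py <<'E'
HK=np.array([.599,-.0185,.315])
CB=np.array([.497,-.259,.120]);YC=-22.1
def Z(y): return Rn.from_euler('z',y,degrees=True).as_matrix()
F2=np.diag([-1,-1,1.])
def clr(g,R,bar,half):  # rail dist in tool frame
    pass
E
python3 - <<'E'
from h import *
q0=arm.get_state()['q']
S=[q0,np.array([.3,-.1,-.6,.4,-.6,-.6]),np.array([-.2,.1,-.8,.4,-.5,-.6]),np.array([.2,0,-.8,.8,-.3,-1]),np.array([.2,0,-.8,.8,-.3,2]),np.array([-.3,.1,-.6,-2.5,-.3,2]),np.array([.2,0,-.8,-.3,-.3,0])]
def best(p,R): return min((ik(p,R,s,.01) for s in S),key=lambda a:a[1])
for side in (1,-1):
  for t in (20,25,30,35,40,45):
    o=[]
    R=RB(YC,t);g=CB+Z(YC)@[0,.052*side,0]
    for nm,so in (('c',0),('cpre',.08)):
        q,e=best(g+R@[0,0,-.003-so],R);o.append((nm,round(e,3),q.round(2).tolist()))
    q,e=best(g+R@[0,0,-.003]+[-.03,0,.1],R);o.append(('clift',round(e,3)))
    R=RB(YR,t)
    for nm,off in (('hback',(-.07,0,.02)),('hover',(-.002,0,.02)),('hang',(0,0,0)),('out',(-.06,0,.06))):
        g=HK+Z(YR)@(np.array([0,.052*side,-.145])+off)
        q,e=best(g+R@[0,0,-.003],R);o.append((nm,round(e,3),q.round(2).tolist()))
    print(side,t);[print('   ',x) for x in o]
E
```

```text
1 20
    ('c', np.float64(0.0), [0.01, 0.12, -0.87, 0.49, -0.29, -0.85])
    ('cpre', np.float64(0.0), [0.08, -0.03, -0.76, 0.3, -0.54, -0.7])
    ('clift', np.float64(0.0))
    ('hback', np.float64(0.0), [0.56, -0.01, -0.8, 0.41, -0.54, -0.96])
    ('hover', np.float64(0.0), [0.47, 0.1, -0.65, 0.36, -0.54, -0.84])
    ('hang', np.float64(0.0), [0.47, 0.13, -0.69, 0.39, -0.48, -0.87])
    ('out', np.float64(0.0), [0.56, -0.04, -0.7, 0.34, -0.66, -0.88])
1 25
    ('c', np.float64(0.037), [-0.11, 0.09, -1.01, 0.91, -0.12, -1.16])
    ('cpre', np.float64(0.0), [0.07, -0.08, -0.92, 0.53, -0.38, -0.92])
    ('clift', np.float64(0.0))
    ('hback', np.float64(0.0), [0.53, -0.05, -0.94, 0.68, -0.4, -1.2])
    ('hover', np.float64(0.0), [0.45, 0.07, -0.8, 0.62, -0.38, -1.08])
    ('hang', np.float64(0.0), [0.42, 0.09, -0.86, 0.73, -0.31, -1.17])
    ('out', np.float64(0.0), [0.56, -0.08, -0.82, 0.52, -0.53, -1.06])
1 30
    ('c', np.float64(0.115), [-0.12, 0.09, -1.01, 0.87, -0.09, -1.1])
    ('cpre', np.float64(0.044), [0.03, -0.11, -1.01, 0.69, -0.27, -1.04])
    ('clift', np.float64(0.0))
[... 3849 characters left out ...]
])
    ('hover', np.float64(0.152), [0.03, 0.01, -0.99, 1.09, -0.01, -1.18])
    ('hang', np.float64(0.176), [0.17, 0.06, -0.9, 0.45, -0.01, -0.65])
    ('out', np.float64(0.113), [0.22, -0.16, -1.01, 0.76, -0.17, -1.0])
-1 45
    ('c', np.float64(0.028), [-0.37, 0.11, -0.65, -0.92, -0.01, 0.91])
    ('cpre', np.float64(0.099), [-0.32, -0.09, -0.79, -0.64, -0.05, 0.59])
    ('clift', np.float64(0.099))
    ('hback', np.float64(0.192), [-0.01, -0.07, -0.68, -1.19, -0.03, 1.15])
    ('hover', np.float64(0.184), [0.08, 0.04, -0.62, -0.84, -0.01, 0.73])
    ('hang', np.float64(0.158), [0.01, 0.08, -0.58, -1.13, -0.01, 1.07])
    ('out', np.float64(0.185), [0.19, -0.17, -1.01, 0.67, -0.1, -0.88])
```

Run:
```python
from h import *
T=pose()
im=cv2.imread('pics/scene16.png')
k=5;x0,y0=270,40
c=cv2.resize(im[y0:y0+120,x0:x0+140],None,fx=k,fy=k,interpolation=cv2.INTER_CUBIC)
def P(p):
    X=T@np.r_[p,1];u=proj('scene',X[:3])[0];return tuple(int(v) for v in ((u-[x0,y0])*k))
cols_=[(0,255,255),(255,0,255),(0,255,0),(255,255,0),(0,0,255),(255,255,255),(128,255,128)]
for i,z in enumerate((.022,-.044,-.064,-.084,-.104,-.134)):
    for x in (.039,):
        cv2.line(c,P([x,-.0965,z]),P([x,.0965,z]),cols_[i],1)
cv2.imwrite('pics/geo.png',c)
```

```text
(no output)
```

View pics/geo.png

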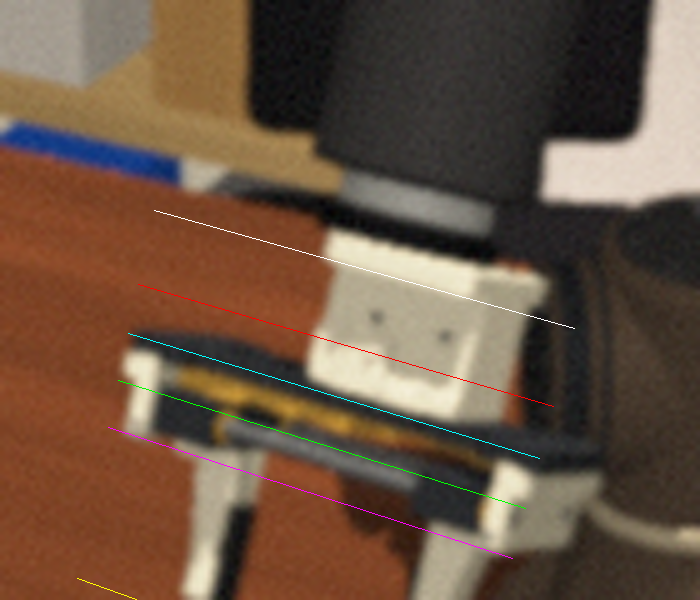

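```bash
cat > plan.py <<'E'
from h import *
def RC(yaw,tilt,lean): return RB(yaw,tilt)@rot([0,1,0],np.radians(lean))
BOX=[((-.039,.039),(-.0965,.0965),(-.088,-.044)),((-.039,.039),(-.037,.037),(-.15,-.088)),((-.05,.05),(-.05,.05),(-.30,-.15)),((-.011,.011),(-.024,.024),(-.044,.022))]
def boxd(pts,p,R):
    L=(np.atleast_2d(pts)-p)@R;d=9
    for b in BOX:
        lo=np.array([x[0] for x in b]);hi=np.array([x[1] for x in b])
        e=np.maximum(np.maximum(lo-L,L-hi),0);n=np.linalg.norm(e,axis=1)
        ins=np.min(np.minimum(L-lo,hi-L),axis=1)
        d=min(d,np.where(n>0,n,-ins).min())
    return d
ry=np.linspace(-.15,.15,61)
RAIL=HK+[0,0,-.005]+(Z(YR)@np.c_[0*ry,ry,0*ry].T).T
zz=np.linspace(0,.31,40)
POSTS=np.vstack([np.c_[0*zz+e[0],0*zz+e[1],zz] for e in (RAIL[0],RAIL[-1])])
# caddy box surface pts in bar frame
g=np.array(np.meshgrid(np.linspace(-.0425,.0425,7),np.linspace(-.075,.075,11),np.linspace(-.12,-.052,5))).reshape(3,-1).T
def hang(side,t,l,off,d=.052):
    R=RC(YR,t,l);g0=HK+Z(YR)@(np.array([0,d*side,-.145])+off);return g0+R@[0,0,-.003],R
def pick(side,t,l,off=(0,0,0),d=.052):
    R=RC(YC,t,l);g0=CB+Z(YC)@(np.array([0,d*side,0])+off);return g0+R@[0,0,-.003],R
HOFF=[(-.06,0,.022),(-.04,0,.02),(-.025,0,.018),(-.012,0,.016),(-.003,0,.014),(0,0,0)]
def clear_h(side,t,l):
    return min(min(boxd(RAIL,*hang(side,t,l,o))-.005 for o in HOFF),99)
def caddyclr(side,t,l):
    R=RC(0,t,l);p=np.array([0,.052*side,0])+R@[0,0,-.003];return boxd(g,p,R)
E
cat > p1.py <<'E'
from plan import *
rs=np.random.default_rng(0)
seeds=[np.array([.3,0,-.8,.5,-.4,-.7]),np.array([-.2,.1,-.8,.5,-.3,-.7]),np.array([-.3,.1,-.7,-2.5,-.3,2.5]),np.array([0,.1,-.6,-1.2,-.3,1.2]),np.array([.2,.1,-.8,1.4,-.6,-1.5]),np.array([-.3,.2,-.8,-2.,-.6,1.8])]
def best(p,R):
    b=(None,9)
    for s in seeds:
        r=ik(p,R,s,.01)
        if r[1]<b[1]: b=r
        if b[1]<1e-3: break
    return b
for side in (1,-1):
  for t in (15,18,21,24,28,45,50,55,60,65,70,80,90):
    for l in (-60,-45,-30,-15,0,15,30,45,60):
        c=clear_h(side,t,l);cc=caddyclr(side,t,l)
        if c<-.004 or cc<0.003: continue
        e1=best(*hang(side,t,l,HOFF[0]));e2=best(*hang(side,t,l,(0,0,0)))
        e3=best(*pick(side,t,l))
        if max(e1[1],e2[1])<.06: print(side,t,l,'clr',round(c*1000,1),round(cc*1000,1),'err',[round(x[1],3) for x in (e1,e2,e3)],e2[0].round(2),e3[0].round(2),flush=True)
E
time python3 p1.py
```

```text
1 15 60 clr 4.6 28.0 err [np.float64(0.0), np.float64(0.0), np.float64(0.0)] [ 0.74  0.59 -0.51  0.77 -1.38 -1.51] [ 0.37  0.57 -0.74  0.87 -1.22 -1.65]
1 18 0 clr -2.3 26.7 err [np.float64(0.0), np.float64(0.0), np.float64(0.0)] [ 0.46  0.15 -0.63  0.31 -0.54 -0.79] [ 0.03  0.13 -0.8   0.35 -0.37 -0.73]
1 18 60 clr 4.5 26.9 err [np.float64(0.0), np.float64(0.0), np.float64(0.0)] [ 0.75  0.59 -0.54  0.8  -1.37 -1.57] [ 0.37  0.57 -0.77  0.91 -1.21 -1.72]
1 21 0 clr -3.2 25.7 err [np.float64(0.0), np.float64(0.0), np.float64(0.0)] [ 0.46  0.12 -0.72  0.44 -0.45 -0.92] [-0.01  0.11 -0.92  0.59 -0.24 -0.93]
1 21 60 clr 4.6 26.0 err [np.float64(0.0), np.float64(0.0), np.float64(0.0)] [ 0.75  0.58 -0.56  0.82 -1.36 -1.64] [ 0.37  0.56 -0.79  0.94 -1.21 -1.79]
1 24 -60 clr -1.0 21.1 err [np.float64(0.0), np.float64(0.0), np.float64(0.0)] [-0.35  0.48 -0.1  -1.15 -1.35  1.02] [-0.8   0.56 -0.13 -1.09 -1.41  1.17]
1 24 -45 clr -3.5 23.0 err [np.float64(0.0), np.float64(0.0), np.float64(0.0)] [-0.22  0.32 -0.19 -1.   -1.07  0.83] [-0.7   0.39 -0.24 -1.   -1.13  1.03]
1 24 0 clr -2.6 24.9 err 
[... 10489 characters left out ...]
[-1.13  0.77 -0.13 -1.33 -1.65  2.34]
-1 80 -45 clr 22.7 7.5 err [np.float64(0.0), np.float64(0.0), np.float64(0.0)] [-0.76  0.58 -0.37 -1.58 -1.41  2.39] [-1.21  0.7  -0.31 -1.47 -1.49  2.46]
-1 80 -30 clr 23.2 7.1 err [np.float64(0.0), np.float64(0.0), np.float64(0.0)] [-0.8   0.52 -0.56 -1.78 -1.29  2.57] [-1.27  0.66 -0.5  -1.65 -1.37  2.63]
-1 80 -15 clr 27.6 9.3 err [np.float64(0.0), np.float64(0.0), np.float64(0.0)] [-0.83  0.51 -0.77 -2.06 -1.26  2.84] [-1.33  0.67 -0.7  -1.89 -1.34  2.9 ]
-1 90 -60 clr 22.6 5.8 err [np.float64(0.0), np.float64(0.0), np.float64(0.0)] [-0.72  0.72 -0.18 -1.48 -1.64  2.47] [-1.15  0.83 -0.12 -1.37 -1.71  2.53]
real	0m32.261s
user	0m31.201s
sys	0m0.149s
```

Run:
```python
from h import *
im=cv2.imread('pics/top0.png');sc=cv2.imread('pics/scene16.png')
crop(im,400,240,500,315,8,'pics/t_c.png');crop(sc,205,175,285,260,8,'pics/s_c.png')
for nm,k,o,pts in (('top',3,(260,195),[(485,165),(668,235),(632,340),(445,272)]),('scene',4,(205,150),[(42,240),(160,188),(288,297),(185,357)])):
    X=np.array([onz(nm,(o[0]+p[0]/k,o[1]+p[1]/k),.068) for p in pts]);print(nm,X[:,:2].tolist(),X.mean(0))
```

```text
top [[0.5677408105456746, -0.20493353347968582], [0.5117381719457064, -0.3488909017387437], [0.4296591178595612, -0.3170386878027603], [0.4835253708348061, -0.17134440780949564]] [ 0.4982 -0.2606  0.068 ]
scene [[0.5198433962308248, -0.34829654932869236], [0.435401137276887, -0.3104609402163453], [0.49210093863403714, -0.17077692576138548], [0.5715459094489226, -0.19777675584707943]] [ 0.5047 -0.2568  0.068 ]
```

View pics/t_c.png

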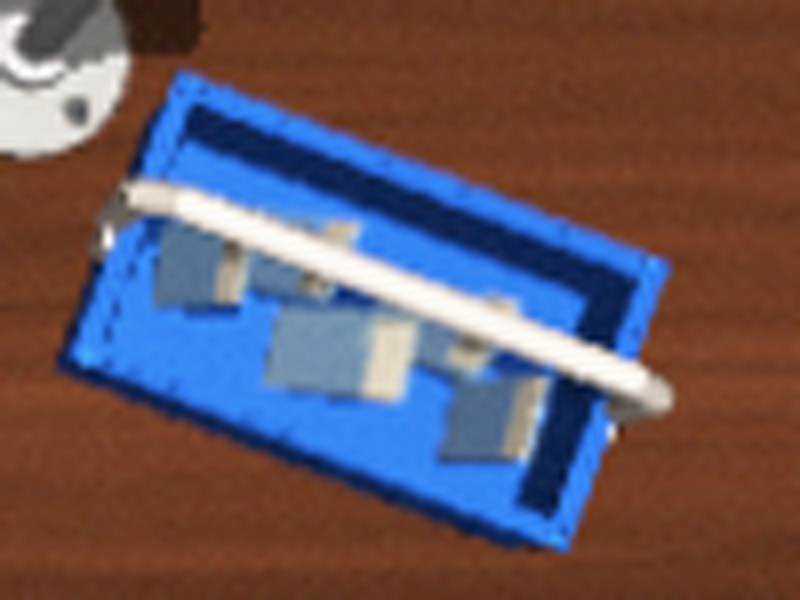

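View pics/s_c.png

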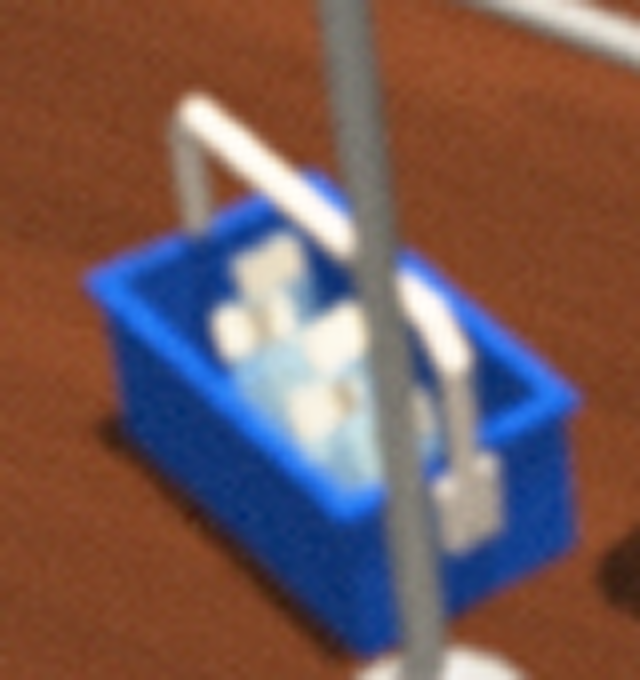

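```bash
sed -i 's/^CB=.*/CB=np.array([.500,-.2585,.120]);YC=-21.7/' h.py
cat > p2.py <<'E'
from plan import *
side,t,l,d=-1,65,-20,.048
def pk(o=(0,0,0),so=0):
    p,R=pick(side,t,l,o,d);return p-R[:,2]*so,R
q=np.array([-1.16,.4,-.57,-1.68,-1.05,2.3])
qp,e=ik(*pk(),q);print('pick',e,qp)
qpre,e=ik(*pk(so=.11),qp);print('pre',e,qpre)
q0=arm.get_state()['q']
CADDY=CB+(Z(YC)@g.T).T
N=24
prev=None
for i in range(N+1):
    f=i/N;qq=q0+(qpre-q0)*f
    # raise bump: q2 back
    qq[1]-=.25*np.sin(np.pi*f)
    p,R=fk(qq)
    step='' if prev is None else (round(np.linalg.norm(p-prev[0])*1000),round(np.degrees(Rn.from_matrix(prev[1].T@R).magnitude()),1))
    prev=(p,R)
    print(i,p.round(3),step,'rail',round(boxd(RAIL,p,R)*1000),'post',round(boxd(POSTS,p,R)*1000),'cad',round(boxd(CADDY,p,R)*1000),qq.round(2))
E
python3 p2.py
```

```text
pick 2.2746903060424956e-14 [-1.1569  0.4007 -0.5683 -1.6624 -1.0064  2.322 ]
pre 2.162227671718619e-10 [-1.3339  0.2506 -0.6079 -1.4608 -1.1157  2.1971]
0 [ 0.491 -0.009  0.322]  rail 89 post 126 cad 268 [ 0.57 -0.27 -0.72  0.37 -0.79  0.71]
1 [ 0.472 -0.042  0.309] (40, np.float64(4.3)) rail 106 post 124 cad 242 [ 0.49 -0.29 -0.71  0.29 -0.81  0.78]
2 [ 0.451 -0.07   0.296] (37, np.float64(4.2)) rail 122 post 137 cad 222 [ 0.41 -0.3  -0.71  0.21 -0.82  0.84]
3 [ 0.429 -0.093  0.284] (34, np.float64(4.2)) rail 132 post 151 cad 209 [ 0.33 -0.3  -0.7   0.14 -0.83  0.9 ]
4 [ 0.407 -0.112  0.273] (31, np.float64(4.1)) rail 144 post 166 cad 200 [ 0.25 -0.31 -0.7   0.06 -0.85  0.96]
5 [ 0.386 -0.125  0.262] (28, np.float64(4.0)) rail 158 post 179 cad 197 [ 0.17 -0.32 -0.69 -0.01 -0.86  1.02]
6 [ 0.365 -0.134  0.251] (25, np.float64(4.0)) rail 172 post 190 cad 195 [ 0.09 -0.32 -0.69 -0.09 -0.87  1.08]
7 [ 0.347 -0.14   0.241] (22, np.float64(4.0)) rail 185 post 199 cad 197 [ 0.01 -0.32 -0.68 -0.17 -0.89  1.15]
8 [ 0.331 -0.142  0.231] (19, np.float64(4.0)) rail 198 post 207 cad 199 [-0.07 
[... 1114 characters left out ...]
-0.06 -0.64 -1.   -1.04  1.83]
19 [ 0.343 -0.161  0.172] (18, np.float64(5.4)) rail 209 post 205 cad 149 [-0.94 -0.01 -0.63 -1.08 -1.05  1.89]
20 [ 0.355 -0.18   0.171] (22, np.float64(5.6)) rail 210 post 199 cad 133 [-1.02  0.04 -0.63 -1.16 -1.06  1.95]
21 [ 0.365 -0.203  0.169] (26, np.float64(5.8)) rail 213 post 193 cad 117 [-1.1   0.09 -0.62 -1.23 -1.08  2.01]
22 [ 0.373 -0.232  0.168] (30, np.float64(6.0)) rail 214 post 191 cad 101 [-1.18  0.14 -0.62 -1.31 -1.09  2.07]
23 [ 0.378 -0.265  0.167] (34, np.float64(6.2)) rail 221 post 199 cad 88 [-1.25  0.2  -0.61 -1.38 -1.1   2.14]
24 [ 0.379 -0.303  0.165] (38, np.float64(6.4)) rail 239 post 220 cad 78 [-1.33  0.25 -0.61 -1.46 -1.12  2.2 ]
```

```bash
cat > p3.py <<'E'
import sys
from plan import *
side,t,l,d=-1,65,-20,.048
def pk(o=(0,0,0),so=0):
    p,R=pick(side,t,l,o,d);return p-R[:,2]*so,R
qp,e=ik(*pk(),np.array([-1.16,.4,-.57,-1.68,-1.05,2.3]));qpre,e=ik(*pk(so=.11),qp)
q0=np.array([ 0.5667,-0.2798,-0.7138,0.368,-0.7978,0.7138])
def qf(f):
    qq=q0+(qpre-q0)*f;qq[1]-=.25*np.sin(np.pi*f);return qq
s=arm.get_state();T=pose(s);print(s['t'],s['q'],s['eef_pos'],s['width'])
a,b,n=map(float,sys.argv[1:4])
for f in np.linspace(a,b,int(n)):
    p,R=fk(qf(f));dd=T[:3,:3].T@(p-T[:3,3]);r=Rn.from_matrix(T[:3,:3].T@R).as_rotvec(degrees=True)
    print(round(f,3),np.r_[dd.round(3),r.round(1)].tolist())
E
python3 p3.py .045 .4 8
```

```text
13.15 [ 0.565  -0.275  -0.7165  0.3673 -0.7941  0.7139] [ 0.4906 -0.0089  0.321 ] 0.08738620067744207
0.045 [-0.02, 0.037, 0.001, 0.3, -2.0, 4.1]
0.096 [-0.047, 0.072, 0.005, 0.9, -4.2, 8.7]
0.146 [-0.076, 0.1, 0.008, 2.0, -6.0, 13.2]
0.197 [-0.105, 0.12, 0.009, 3.4, -7.5, 17.7]
0.248 [-0.132, 0.134, 0.011, 5.2, -8.7, 22.1]
0.299 [-0.157, 0.142, 0.013, 7.2, -9.5, 26.5]
0.349 [-0.178, 0.146, 0.015, 9.4, -10.0, 30.8]
0.4 [-0.196, 0.146, 0.019, 11.9, -10.1, 35.1]
```

Emit:
{"op": "jog_arm", "data": {
  "motion": [
    [[-0.02, 0.037, 0.001, 0.3, -2.0, 4.1, 0.04], [-0.047, 0.072, 0.005, 0.9, -4.2, 8.7, 0.04], [-0.076, 0.1, 0.008, 2.0, -6.0, 13.2, 0.04], [-0.105, 0.12, 0.009, 3.4, -7.5, 17.7, 0.04], [-0.132, 0.134, 0.011, 5.2, -8.7, 22.1, 0.04], [-0.157, 0.142, 0.013, 7.2, -9.5, 26.5, 0.04], [-0.178, 0.146, 0.015, 9.4, -10.0, 30.8, 0.04], [-0.196, 0.146, 0.019, 11.9, -10.1, 35.1, 0.04]]
  ]
}}

```text
t: 13.95
eef_pos: [0.3104, -0.1414, 0.2173]
ee_rot: [-2.742, -0.142, -0.67]
force: [-0.4, -1.7, 0.1]
width: 0.0401
```

```bash
python3 p3.py .43 .75 8
```

```text
13.95 [-0.2019 -0.3026 -0.67   -0.3686 -0.9275  1.3134] [ 0.3104 -0.1414  0.2173] 0.040122334430211855
0.43 [-0.006, 0.003, 0.003, 1.6, -0.1, 2.1]
0.476 [-0.014, 0.007, 0.009, 4.4, -0.1, 5.8]
0.521 [-0.02, 0.008, 0.016, 7.3, 0.2, 9.5]
0.567 [-0.021, 0.008, 0.022, 10.4, 0.8, 13.2]
0.613 [-0.019, 0.007, 0.029, 13.6, 1.7, 16.9]
0.659 [-0.012, 0.006, 0.035, 16.8, 3.0, 20.8]
0.704 [-0.001, 0.007, 0.041, 20.2, 4.7, 24.7]
0.75 [0.014, 0.009, 0.045, 23.6, 6.9, 28.6]
```

Emit:
{"op": "jog_arm", "data": {
  "motion": [
    [[-0.006, 0.003, 0.003, 1.6, -0.1, 2.1, 0.04], [-0.014, 0.007, 0.009, 4.4, -0.1, 5.8, 0.04], [-0.02, 0.008, 0.016, 7.3, 0.2, 9.5, 0.04], [-0.021, 0.008, 0.022, 10.4, 0.8, 13.2, 0.04], [-0.019, 0.007, 0.029, 13.6, 1.7, 16.9, 0.04], [-0.012, 0.006, 0.035, 16.8, 3.0, 20.8, 0.04], [-0.001, 0.007, 0.041, 20.2, 4.7, 24.7, 0.04], [0.014, 0.009, 0.045, 23.6, 6.9, 28.6, 0.04]]
  ]
}}

```text
t: 14.75
eef_pos: [0.3318, -0.147, 0.1738]
ee_rot: [-2.298, 0.056, -1.146]
force: [-0.7, -0.3, -0.1]
width: 0.0398
```

```bash
python3 p3.py .78 1 7
```

```text
14.75 [-0.8628 -0.0561 -0.6352 -1.0064 -1.0374  1.8281] [ 0.3318 -0.147   0.1738] 0.03984524683520505
0.78 [0.012, -0.003, 0.003, 2.4, 1.6, 2.2]
0.817 [0.03, -0.004, 0.005, 5.4, 3.9, 5.1]
0.853 [0.051, -0.005, 0.006, 8.5, 6.5, 8.1]
0.89 [0.075, -0.004, 0.005, 11.6, 9.5, 10.9]
0.927 [0.102, -0.0, 0.001, 14.6, 12.9, 13.8]
0.963 [0.131, 0.005, -0.006, 17.6, 16.6, 16.5]
1.0 [0.162, 0.014, -0.016, 20.4, 20.7, 19.2]
```

Emit:
{"op": "jog_arm", "data": {
  "motion": [
    [[0.012, -0.003, 0.003, 2.4, 1.6, 2.2, 0.04], [0.03, -0.004, 0.005, 5.4, 3.9, 5.1, 0.04], [0.051, -0.005, 0.006, 8.5, 6.5, 8.1, 0.04], [0.075, -0.004, 0.005, 11.6, 9.5, 10.9, 0.04], [0.102, 0.0, 0.001, 14.6, 12.9, 13.8, 0.04], [0.131, 0.005, -0.006, 17.6, 16.6, 16.5, 0.04], [0.162, 0.014, -0.016, 20.4, 20.7, 19.2, 0.04], [0.162, 0.014, -0.016, 20.4, 20.7, 19.2, 0.04]]
  ]
}}

```text
t: 15.55
eef_pos: [0.3777, -0.3051, 0.1624]
ee_rot: [-1.986, 0.15, -1.638]
force: [0.4, 0.3, -0.3]
width: 0.04
```

Run:
```python
from plan import *
s=arm.get_state();T=pose(s);print(s['t'],s['q'],s['eef_pos'])
R=RC(YC,65,-20);gp=CB+Z(YC)@[0,-.048,0]
go(R,gp,(0,0,-.11));go(R,gp)
w=optics.grab_frame('wrist')[:,:,::-1].copy();cv2.imwrite('pics/w20raw.png',w)
pts=CB+(Z(YC)@np.array([[0,-.068,0],[0,0,0],[0,.068,0],[0,-.048,0]]).T).T
pp=proj('wrist',pts,T);print(pp)
for p in pp: cv2.circle(w,tuple(int(v) for v in p),4,(255,0,255),1)
cv2.imwrite('pics/w20.png',w)
im=optics.grab_frame('scene')[:,:,::-1];crop(im,180,80,360,260,4,'pics/s20.png')
```

```text
15.55 [-1.3376  0.2562 -0.6084 -1.4632 -1.1134  2.1979] [ 0.3777 -0.3051  0.1624]
t 15.55 tgt [ 0.3785 -0.3034  0.1649] shift [-0.0021 -0.0023 -0.0002] rot [ 0.04 -0.26 -0.41] |d| 0.003 |r| 0.5
t 15.55 tgt [ 0.4795 -0.3031  0.1212] shift [-0.0026 -0.0023  0.1098] rot [ 0.04 -0.26 -0.41] |d| 0.11 |r| 0.5
[[317.198  225.9548]
 [318.3124 293.7834]
 [319.1507 344.8108]
 [317.5621 248.1163]]
```

View pics/w20.png

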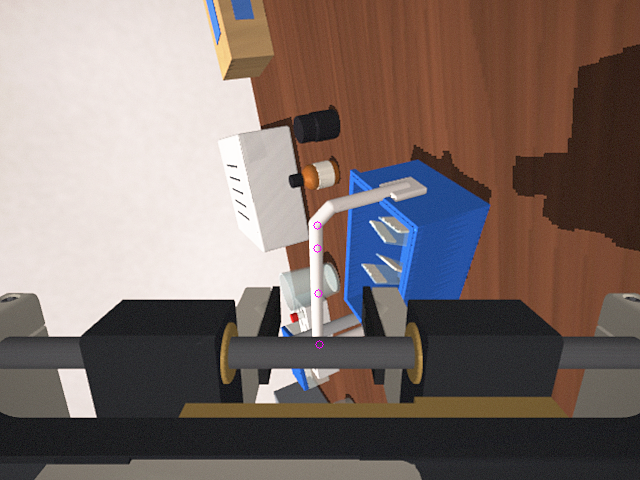

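View pics/s20.png

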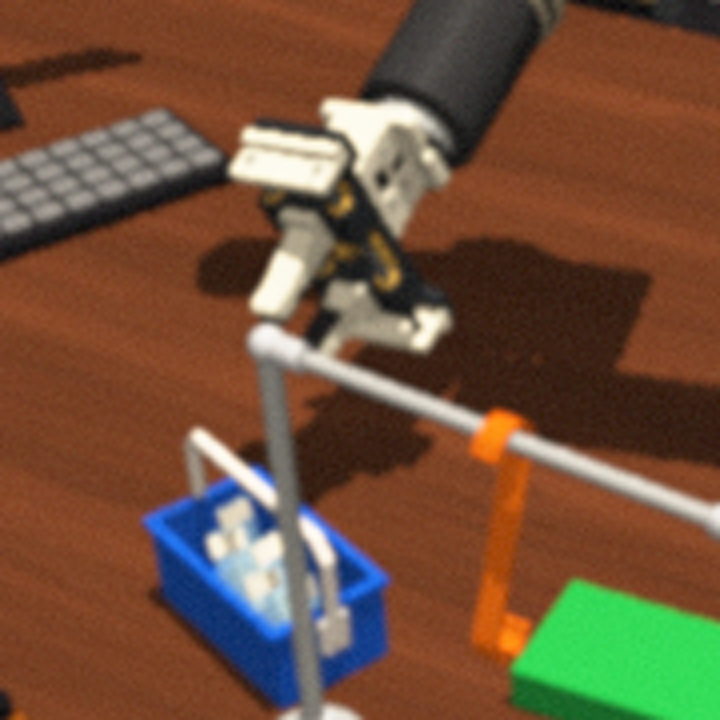

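Run:
```python
from plan import *
import plan
CADDY=CB+(Z(YC)@g.T).T
R=RC(YC,65,-20);gp=CB+Z(YC)@[0,-.048,0]
plan.BOX=plan.BOX[:3]+[((-.013,.013),(-.045,.045),(-.044,.022))]
leg=np.array([[0,s*.073,z] for s in (1,-1) for z in np.linspace(-.1,-.01,20)]);LEG=CB+(Z(YC)@leg.T).T
bend=np.array([[0,-.072,0],[0,-.068,0]]);BE=CB+(Z(YC)@bend.T).T
for so in (.11,.08,.05,.03,.015,0):
    p=gp+R@[0,0,-.003-so]
    print(so,round(boxd(CADDY,p,R)*1000),'leg',round(boxd(LEG,p,R)*1000-5),'post',round(boxd(POSTS,p,R)*1000-7),'minz',min((p+R@np.array([x,y,z]))[2] for x in(-.039,.039) for y in (-.0965,.0965) for z in (-.088,-.044)).round(3))
print(R)
```

```text
0.11 70 leg 82 post 207 minz 0.089
0.08 42 leg 53 post 185 minz 0.077
0.05 22 leg 24 post 166 minz 0.065
0.03 15 leg 9 post 154 minz 0.057
0.015 8 leg 7 post 146 minz 0.052
0 3 leg 7 post 139 minz 0.046
[[-0.0594 -0.3927  0.9178]
 [-0.9877  0.1563  0.0029]
 [-0.1445 -0.9063 -0.3971]]
```

Emit:
{"op": "jog_arm", "data": {
  "motion": [
    [[-0.001, -0.001, 0.015, 0, 0, -0.2, 0.032], [-0.002, -0.002, 0.04, 0, -0.2, -0.4, 0.032], [-0.0026, -0.0023, 0.065, 0, -0.2, -0.4, 0.032], [-0.0026, -0.0023, 0.085, 0, -0.2, -0.4, 0.032], [-0.0026, -0.0023, 0.1, 0, -0.2, -0.4, 0.032], [-0.0026, -0.0023, 0.1, 0, -0.2, -0.4, 0.032]]
  ]
}}

```text
t: 16.25
eef_pos: [0.4724, -0.2989, 0.1255]
ee_rot: [-1.986, 0.143, -1.624]
force: [0.0, 0.2, 0.2]
width: 0.0324
```

Run:
```python
from plan import *
s=arm.get_state();T=pose(s);print(s['t'],s['force'],s['eef_pos'],s['width'])
R=RC(YC,65,-20);gp=CB+Z(YC)@[0,-.048,0]
go(R,gp)
w=optics.grab_frame('wrist')[:,:,::-1].copy()
pts=CB+(Z(YC)@np.array([[0,-.068,0],[0,0,0],[0,.068,0],[0,-.048,0]]).T).T
pp=proj('wrist',pts,T);print(pp.tolist())
cv2.imwrite('pics/w21.png',w)
im=optics.grab_frame('scene')[:,:,::-1];crop(im,180,100,340,260,4,'pics/s21.png')
```

```text
16.25 [0.0154 0.1952 0.1557] [ 0.4724 -0.2989  0.1255] 0.03239251993470361
t 16.25 tgt [ 0.4795 -0.3031  0.1212] shift [0.0044 0.0005 0.0081] rot [0.17 0.35 0.25] |d| 0.009 |r| 0.5
[[321.8889060757138, 273.08716841951446], [321.12884792334756, 364.42563390336477], [320.63885454097266, 423.3179373554319], [321.62512172563856, 304.78514296688417]]
```

View pics/w21.png

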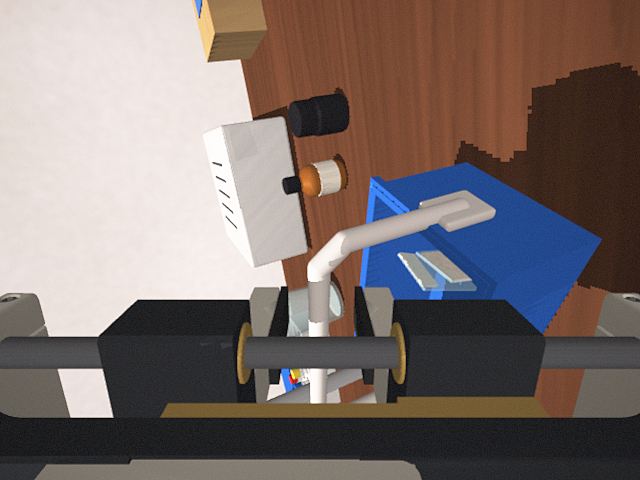

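View pics/s21.png

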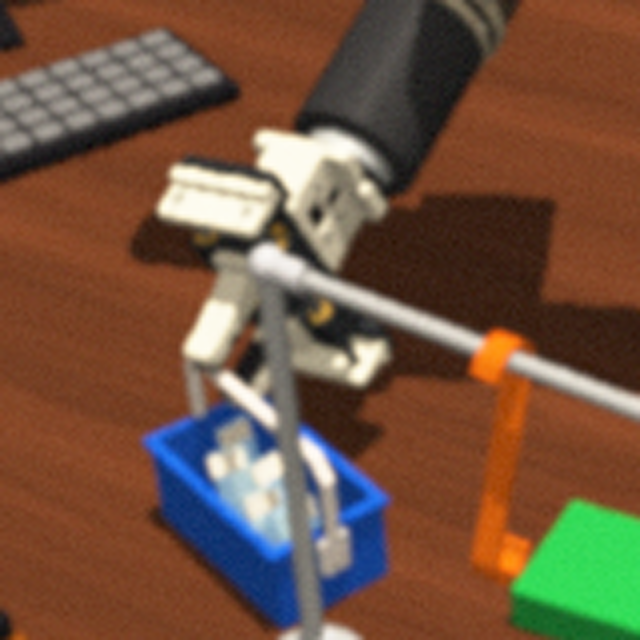

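Emit:
{"op": "jog_arm", "data": {
  "motion": [
    [[0.001, 0.0, 0.004, 0, 0, 0, 0.032], [0.002, -0.0005, 0.0085, 0, 0, 0, 0.032], [0.002, -0.0005, 0.0085, 0, 0, 0, 0.02], [0.002, -0.0005, 0.0085, 0, 0, 0, 0.0], [0.002, -0.0005, 0.0085, 0, 0, 0, 0.0], [0.002, -0.0005, 0.0085, 0, 0, 0, 0.0], [0.002, -0.0005, 0.0085, 0, 0, 0, 0.0], [0.002, -0.0005, 0.0085, 0, 0, 0, 0.0]]
  ],
  "newtons": 60
}}

```text
t: 17.15
eef_pos: [0.4792, -0.3016, 0.1234]
ee_rot: [-1.984, 0.142, -1.624]
force: [-0.5, -0.1, 4.5]
width: 0.0084
```

Run:
```python
from plan import *
s=arm.get_state();T=pose(s);print(s['t'],s['force'],s['moment'],s['eef_pos'],s['width'])
w=optics.grab_frame('wrist')[:,:,::-1].copy();cv2.imwrite('pics/w22.png',w)
print('up',(T[:3,:3].T@[0,0,.01]).round(4))
```

```text
17.15 [-0.5435 -0.0725  4.5419] [ 0.0209  1.3133 -0.3457] [ 0.4792 -0.3016  0.1234] 0.008362570237941342
up [-0.0014 -0.0091 -0.004 ]
```

View pics/w22.png

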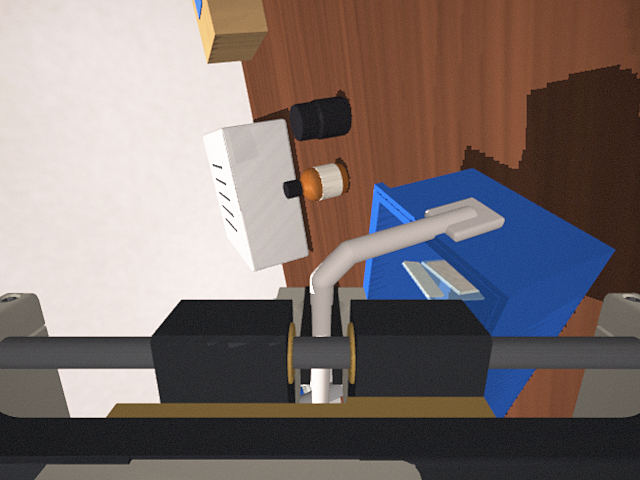

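Emit:
{"op": "jog_arm", "data": {
  "motion": [
    [[-0.0002, -0.0014, -0.0006, 0, 0, 0, 0.0], [-0.0008, -0.0054, -0.0024, 0, 0, 0, 0.0], [-0.0017, -0.011, -0.0048, 0, 0, 0, 0.0], [-0.0028, -0.018, -0.008, 0, 0, 0, 0.0], [-0.0028, -0.018, -0.008, 0, 0, 0, 0.0], [-0.0028, -0.018, -0.008, 0, 0, 0, 0.0]]
  ],
  "newtons": 60
}}

```text
t: 17.8
eef_pos: [0.4791, -0.3015, 0.1436]
ee_rot: [-1.984, 0.141, -1.624]
force: [-0.0, 1.0, -1.4]
width: 0.0083
```

Run:
```python
from plan import *
s=arm.get_state();T=pose(s);print(s['t'],s['q'],s['force'],s['moment'],s['eef_pos'],s['width'])
w=optics.grab_frame('wrist')[:,:,::-1].copy();cv2.imwrite('pics/w23.png',w)
im=optics.grab_frame('scene')[:,:,::-1];crop(im,180,100,340,260,4,'pics/s23.png')
```

```text
17.8 [-1.137   0.337  -0.5566 -1.6253 -0.9917  2.237 ] [-0.0062  0.9894 -1.3577] [ 0.0189  3.4847 -0.0201] [ 0.4791 -0.3015  0.1436] 0.00834489181980153
```

View pics/w23.png

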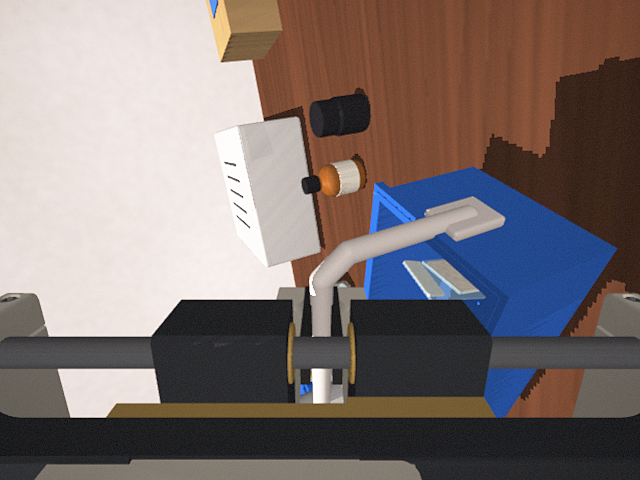

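View pics/s23.png

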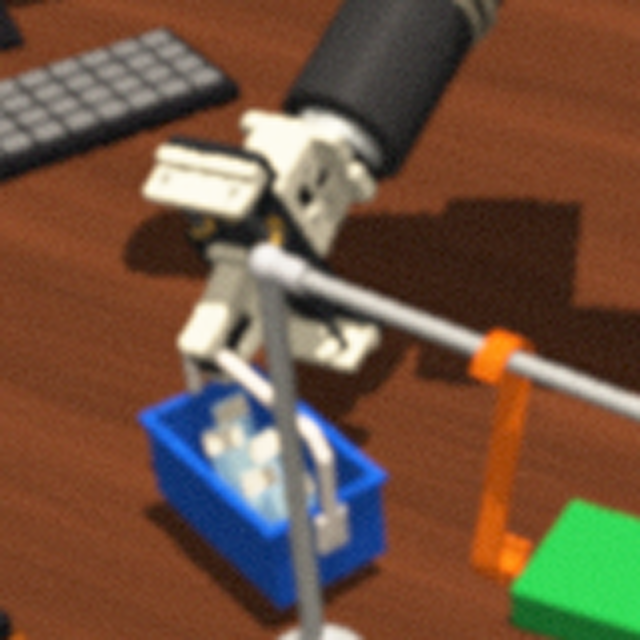

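```bash
cat > p4.py <<'E'
import sys
from plan import *
D=.0465
def tcp(C,yaw):
    R=RC(yaw,65,-20);return np.array(C)+Z(yaw)@[0,-D,0]+R@[0,0,-.003],R
WP=[((.455,-.255,.175),-21.7),((.47,-.14,.19),-13),((.50,-.03,.195),-4.6),(HK+Z(YR)@[-.06,0,-.123],-4.6),(HK+Z(YR)@[-.025,0,-.126],-4.6),(HK+Z(YR)@[-.003,0,-.128],-4.6),(HK+Z(YR)@[0,0,-.145],-4.6)]
def show(i):
    s=arm.get_state();T=pose(s);p,R=tcp(*WP[i])
    dd=T[:3,:3].T@(p-T[:3,3]);r=Rn.from_matrix(T[:3,:3].T@R).as_rotvec(degrees=True)
    print('t',s['t'],'to',i,dd.round(4),r.round(2),'|',np.linalg.norm(dd).round(3),np.linalg.norm(r).round(1),'w',s['width'],'F',s['force'])
E
python3 - <<'E'
from p4 import *
q=arm.get_state()['q'];pp=None
pts=[]
cur=(tuple(CB+[0,.0,.02]),YC)
allw=[cur]+WP
for a,b in zip(allw,allw[1:]):
    for f in (.25,.5,.75,1):
        C=np.array(a[0])*(1-f)+np.array(b[0])*f;y=a[1]*(1-f)+b[1]*f
        p,R=tcp(C,y);q,e=ik(p,R,q)
        cad=C+(Z(y)@g.T).T
        dp=np.min(np.linalg.norm(cad[:,None,:2]-POSTS[None,[0,-1],:2],axis=2))-.007
        print(C.round(3),round(y,1),'e',round(e,4),q.round(2),'rail',round(boxd(RAIL,p,R)*1000-5),'post',round(boxd(POSTS,p,R)*1000-7),'cadpost',round(dp*1000))
show(0)
E
```

```text
[ 0.489 -0.258  0.149] -21.7 e 0.0 [-1.15  0.31 -0.57 -1.61 -1.    2.22] rail 164 post 146 cadpost 40
[ 0.478 -0.257  0.157] -21.7 e 0.0 [-1.17  0.29 -0.57 -1.58 -1.01  2.19] rail 169 post 152 cadpost 48
[ 0.466 -0.256  0.166] -21.7 e 0.0 [-1.18  0.26 -0.58 -1.56 -1.02  2.16] rail 175 post 159 cadpost 56
[ 0.455 -0.255  0.175] -21.7 e 0.0 [-1.2   0.23 -0.58 -1.53 -1.03  2.13] rail 182 post 166 cadpost 66
[ 0.459 -0.226  0.179] -19.5 e 0.0 [-1.16  0.2  -0.6  -1.53 -1.03  2.13] rail 163 post 143 cadpost 56
[ 0.462 -0.198  0.182] -17.4 e 0.0 [-1.12  0.18 -0.62 -1.53 -1.03  2.12] rail 148 post 122 cadpost 61
[ 0.466 -0.169  0.186] -15.2 e 0.0 [-1.07  0.15 -0.64 -1.53 -1.02  2.11] rail 136 post 105 cadpost 67
[ 0.47 -0.14  0.19] -13.0 e 0.0 [-1.03  0.13 -0.65 -1.53 -1.01  2.1 ] rail 128 post 94 cadpost 71
[ 0.478 -0.113  0.191] -10.9 e 0.0 [-0.97  0.12 -0.66 -1.54 -1.    2.1 ] rail 116 post 83 cadpost 69
[ 0.485 -0.085  0.192] -8.8 e 0.0 [-0.91  0.11 -0.67 -1.56 -0.98  2.1 ] rail 102 post 78 cadpost 64
[ 0.492 -0.058  0.194] -6.7 e 0.0 [-0.85  0.1  -0.68 -1.57 -0.97  2.09] rail 90 post 84
[... 1112 characters left out ...]
018  0.188] -4.6 e 0.0 [-0.62  0.19 -0.58 -1.71 -0.83  2.1 ] rail 13 post 39 cadpost 68
[ 0.596 -0.018  0.187] -4.6 e 0.0 [-0.61  0.2  -0.57 -1.71 -0.83  2.1 ] rail 11 post 37 cadpost 68
[ 0.597 -0.018  0.183] -4.6 e 0.0 [-0.62  0.21 -0.57 -1.72 -0.83  2.12] rail 15 post 36 cadpost 68
[ 0.598 -0.018  0.179] -4.6 e 0.0 [-0.62  0.22 -0.58 -1.73 -0.84  2.14] rail 18 post 36 cadpost 68
[ 0.598 -0.018  0.174] -4.6 e 0.0 [-0.63  0.24 -0.58 -1.74 -0.84  2.16] rail 22 post 36 cadpost 68
[ 0.599 -0.018  0.17 ] -4.6 e 0.0 [-0.63  0.25 -0.58 -1.75 -0.85  2.17] rail 25 post 35 cadpost 68
t 17.9 to 0 [-0.0056 -0.0122 -0.0535] [0.11 0.29 0.29] | 0.055 0.4 w 0.008410044877834434 F [ 0.3734 -1.0365 -0.4606]
```

Very smooth path. Move to W0 with gentle acceleration.

Emit:
{"op": "jog_arm", "data": {
  "motion": [
    [[-0.0005, -0.001, -0.004, 0, 0, 0, 0.0], [-0.0016, -0.0033, -0.014, 0, 0, 0, 0.0], [-0.003, -0.006, -0.027, 0, 0.1, 0.1, 0.0], [-0.0045, -0.009, -0.04, 0, 0.2, 0.2, 0.0], [-0.0053, -0.0115, -0.05, 0, 0.2, 0.2, 0.0], [-0.0056, -0.0122, -0.0535, 0, 0.2, 0.2, 0.0], [-0.0056, -0.0122, -0.0535, 0, 0.2, 0.2, 0.0]]
  ]
}}

```text
t: 18.6
eef_pos: [0.4347, -0.2985, 0.1771]
ee_rot: [-1.985, 0.143, -1.629]
force: [-0.3, -0.1, -1.9]
width: 0.008
```

```bash
python3 -c "
from p4 import *
show(1)
s=arm.get_state();T=pose(s)
w=optics.grab_frame('wrist')[:,:,::-1];cv2.imwrite('pics/w24.png',w)"
```

```text
t 18.6 to 1 [-0.1147 -0.0042  0.0151] [-1.18 -7.87 -3.29] | 0.116 8.6 w 0.007981469489614434 F [-0.263  -0.0839 -1.851 ]
```

View pics/w24.png

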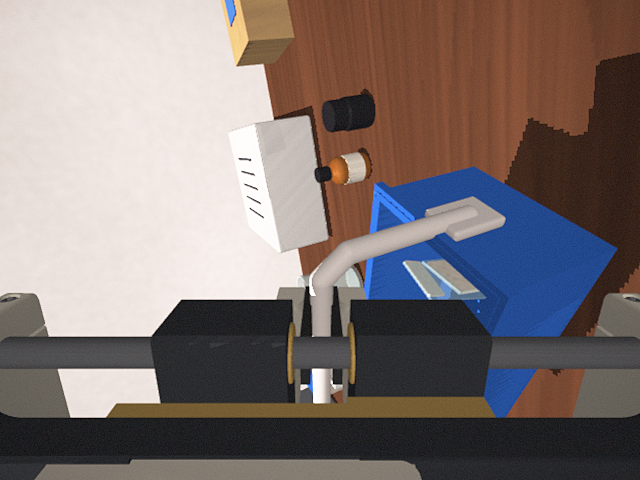

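No slip. To W1.

Emit:
{"op": "jog_arm", "data": {
  "motion": [
    [[-0.006, 0.0, 0.0008, 0, -0.4, -0.2, 0.0], [-0.023, -0.001, 0.003, -0.2, -1.6, -0.7, 0.0], [-0.046, -0.002, 0.006, -0.5, -3.1, -1.3, 0.0], [-0.069, -0.003, 0.009, -0.7, -4.7, -2.0, 0.0], [-0.092, -0.004, 0.012, -1, -6.3, -2.6, 0.0], [-0.108, -0.004, 0.014, -1.1, -7.4, -3.1, 0.0], [-0.1147, -0.0042, 0.0151, -1.2, -7.9, -3.3, 0.0], [-0.1147, -0.0042, 0.0151, -1.2, -7.9, -3.3, 0.0]]
  ]
}}

```text
t: 19.45
eef_pos: [0.4573, -0.1848, 0.1909]
ee_rot: [-1.984, 0.146, -1.477]
force: [-0.6, -0.3, -1.1]
width: 0.0081
```

```bash
python3 -c "
from p4 import *
show(2)"
```

```text
t 19.45 to 2 [-0.1034 -0.0095  0.0463] [-1.18 -7.48 -3.33] | 0.114 8.3 w 0.008112510305291884 F [-0.5886 -0.2533 -1.138 ]
```

Emit:
{"op": "jog_arm", "data": {
  "motion": [
    [[-0.006, -0.0005, 0.0026, 0, -0.4, -0.2, 0.0], [-0.022, -0.002, 0.01, -0.2, -1.6, -0.7, 0.0], [-0.043, -0.004, 0.019, -0.5, -3.1, -1.4, 0.0], [-0.064, -0.006, 0.029, -0.7, -4.6, -2.1, 0.0], [-0.083, -0.0076, 0.037, -1, -6, -2.7, 0.0], [-0.097, -0.009, 0.043, -1.1, -7, -3.1, 0.0], [-0.1034, -0.0095, 0.0463, -1.2, -7.5, -3.3, 0.0], [-0.1034, -0.0095, 0.0463, -1.2, -7.5, -3.3, 0.0]]
  ]
}}

```text
t: 20.25
eef_pos: [0.4938, -0.0769, 0.196]
ee_rot: [-1.984, 0.146, -1.332]
force: [0.9, -0.6, -1.9]
width: 0.0087
```

Run:
```python
from p4 import *
show(3)
s=arm.get_state();T=pose(s);print(s['eef_pos'],s['moment'])
w=optics.grab_frame('wrist')[:,:,::-1].copy();cv2.imwrite('pics/w25.png',w)
im=optics.grab_frame('scene')[:,:,::-1];cv2.imwrite('pics/scene25.png',im);crop(im,210,130,400,290,4,'pics/s25.png')
im=optics.grab_frame('top')[:,:,::-1];cv2.imwrite('pics/top25.png',im);crop(im,240,180,440,340,4,'pics/t25.png')
```

```text
t 20.25 to 3 [-0.0058 -0.0134  0.0398] [ 0.03  0.06 -0.02] | 0.042 0.1 w 0.008694926514117752 F [ 0.8888 -0.5891 -1.9032]
[ 0.4938 -0.0769  0.196 ] [-1.0894  3.3511 -0.0667]
```

View pics/s25.png

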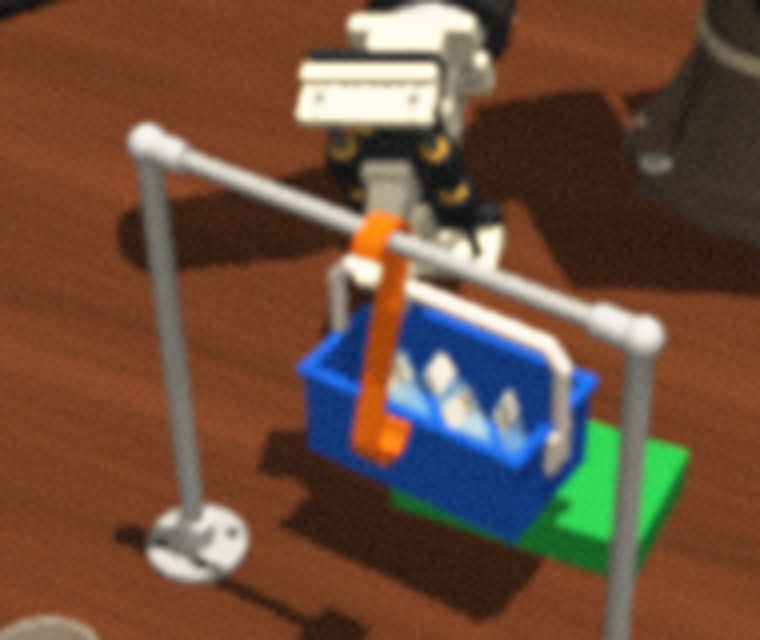

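View pics/w25.png

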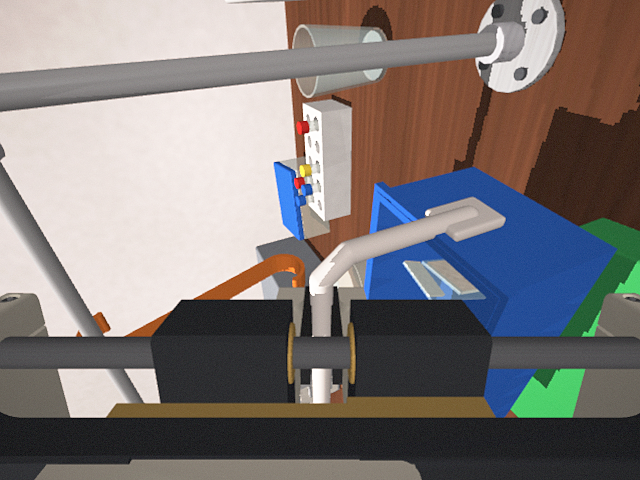

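View pics/t25.png

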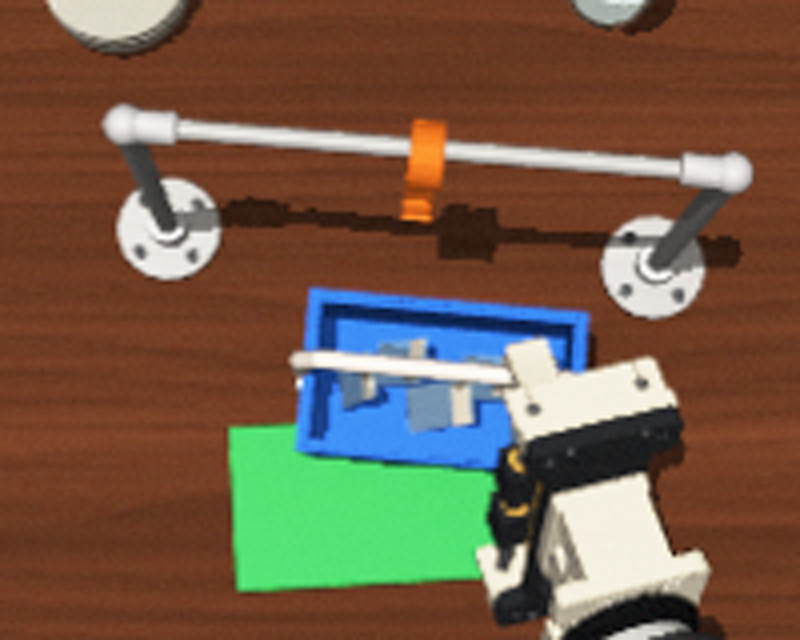

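Run:
```python
from p4 import *
s=arm.get_state();T=pose(s)
X=onz('top',(240+290/4,180+360/4),.195);print('left end',X, 'bar frame rel to tcp-pred mid')
R=T[:3,:3];mid=T[:3,3]+R@[0,0,.003]+Z(-4.6)@[0,D,0];print('pred mid',mid,'end rel',Z(-4.6).T@(X-mid))
# scene: hoop right corner outer (565,345)
X=onz('scene',(210+566/4,130+352/4),.195);print(Z(-4.6).T@(X-mid))
# hook lower in top: tip (417,215)/4 
for n,p,z in (('top',(240+418/4,180+219/4),.176),('scene',(210+380/4,130+455/4),.164)):
    print(n,Z(-4.6).T@(onz(n,p,z)-HK))
print('crown',Z(-4.6).T@(onz('top',(240+428/4,180+140/4),.318)-HK))
```

```text
left end [0.5065 0.05   0.195 ] bar frame rel to tcp-pred mid
pred mid [ 0.4999 -0.0306  0.1948] end rel [0.0001 0.0809 0.0002]
[0.0099 0.0814 0.0002]
top [-0.0131 -0.0016 -0.139 ]
scene [ 0.0111  0.0015 -0.151 ]
crown [ 0.0014 -0.0008  0.003 ]
```

Emit:
{"op": "jog_arm", "data": {
  "motion": [
    [[-0.0006, -0.0013, 0.004, 0, 0, 0, 0.0], [-0.002, -0.004, 0.012, 0, 0, 0, 0.0], [-0.0035, -0.008, 0.024, 0, 0, 0, 0.0], [-0.005, -0.011, 0.034, 0, 0, 0, 0.0], [-0.0058, -0.0134, 0.0398, 0, 0, 0, 0.0], [-0.0058, -0.0134, 0.0398, 0, 0, 0, 0.0], [-0.0058, -0.0134, 0.0398, 0, 0, 0, 0.0]]
  ]
}}

```text
t: 21.1
eef_pos: [0.5326, -0.0613, 0.1929]
ee_rot: [-1.985, 0.146, -1.332]
force: [0.6, 0.4, -1.6]
width: 0.0084
```

Run:
```python
from p4 import *
show(3);show(4);show(5)
w=optics.grab_frame('wrist')[:,:,::-1].copy();cv2.imwrite('pics/w26.png',w)
im=optics.grab_frame('scene')[:,:,::-1];crop(im,210,130,400,290,4,'pics/s26.png')
```

```text
t 21.1 to 3 [-0.0004 -0.0003  0.0002] [ 0.06  0.04 -0.03] | 0.001 0.1 w 0.008355550295111003 F [ 0.623   0.4402 -1.639 ]
t 21.1 to 4 [ 0.0108 -0.0124  0.0312] [ 0.06  0.04 -0.03] | 0.035 0.1 w 0.008355550295111003 F [ 0.623   0.4402 -1.639 ]
t 21.1 to 5 [ 0.018  -0.0199  0.0507] [ 0.06  0.04 -0.03] | 0.057 0.1 w 0.008355550295111003 F [ 0.623   0.4402 -1.639 ]
```

View pics/s26.png

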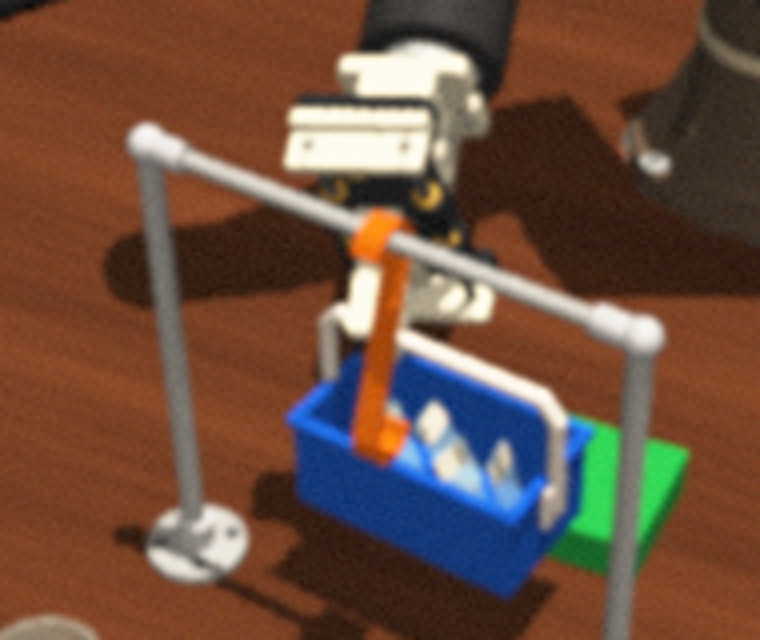

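View pics/w26.png

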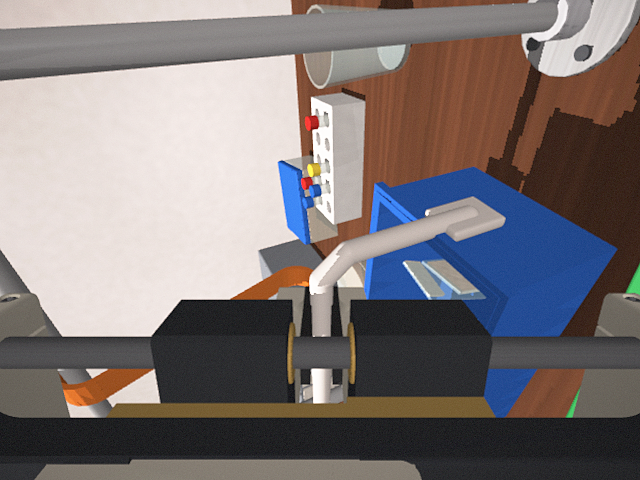

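Emit:
{"op": "jog_arm", "data": {
  "motion": [
    [[0.001, -0.0012, 0.003, 0, 0, 0, 0.0], [0.0035, -0.004, 0.01, 0, 0, 0, 0.0], [0.007, -0.008, 0.02, 0, 0, 0, 0.0], [0.0095, -0.011, 0.028, 0, 0, 0, 0.0], [0.0108, -0.0124, 0.0312, 0, 0, 0, 0.0], [0.0108, -0.0124, 0.0312, 0, 0, 0, 0.0], [0.0108, -0.0124, 0.0312, 0, 0, 0, 0.0]]
  ]
}}

```text
t: 21.9
eef_pos: [0.5674, -0.0637, 0.19]
ee_rot: [-1.985, 0.146, -1.332]
force: [-0.1, 0.1, -2.0]
width: 0.0083
```

Run:
```python
from p4 import *
show(4);show(5)
w=optics.grab_frame('wrist')[:,:,::-1].copy();cv2.imwrite('pics/w27.png',w)
im=optics.grab_frame('scene')[:,:,::-1];crop(im,250,170,370,290,6,'pics/s27.png')
im=optics.grab_frame('top')[:,:,::-1];crop(im,300,190,400,260,8,'pics/t27.png')
```

```text
t 21.9 to 4 [ 0.     -0.0003  0.0002] [ 0.07  0.03 -0.05] | 0.0 0.1 w 0.008264574522276889 F [-0.1232  0.0724 -2.0431]
t 21.9 to 5 [ 0.0071 -0.0078  0.0198] [ 0.07  0.03 -0.05] | 0.022 0.1 w 0.008264574522276889 F [-0.1232  0.0724 -2.0431]
```

View pics/s27.png

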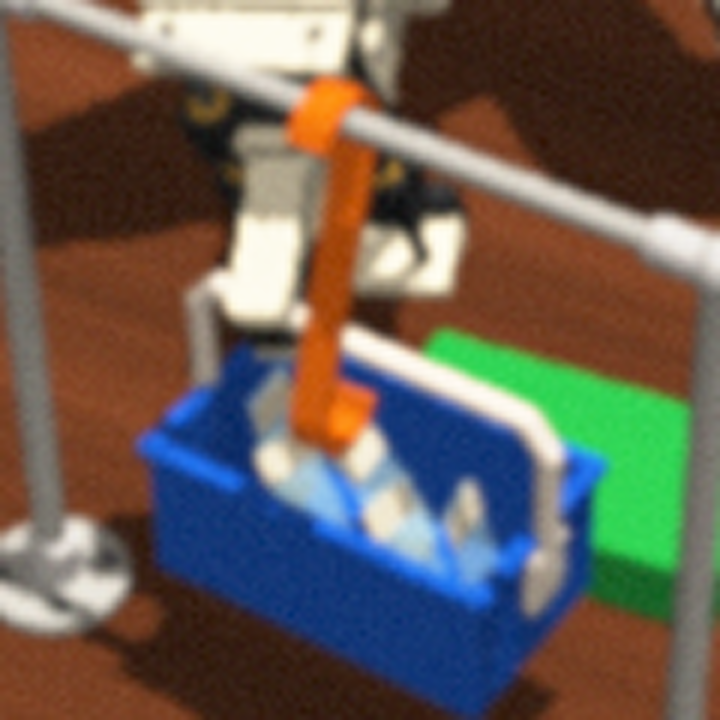

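View pics/t27.png

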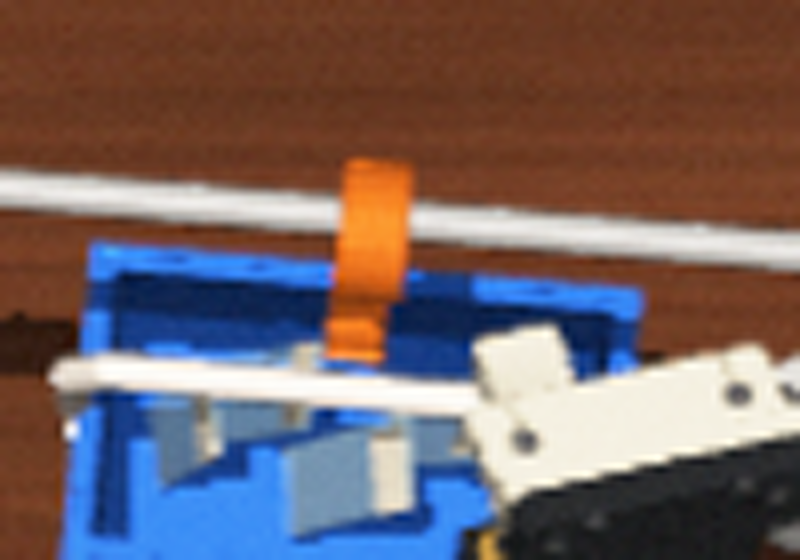

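View pics/w27.png

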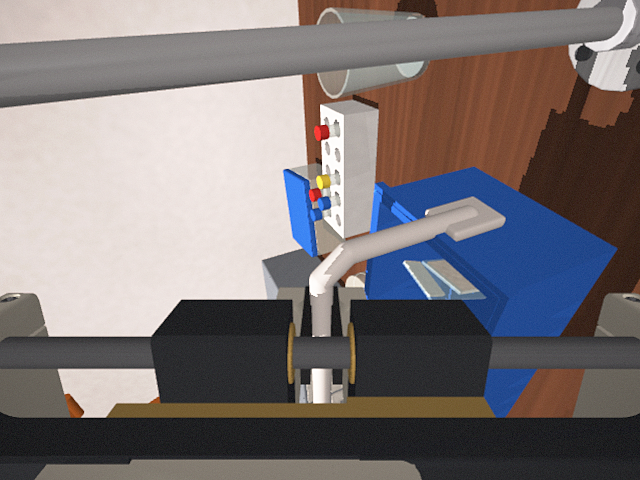

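Run:
```python
from p4 import *
a=onz('top',(300+52/8,190+375/8),.190);h=onz('top',(300+355/8,190+358/8),.176);c=onz('top',(300+375/8,190+180/8),.318)
R=Z(-4.6).T
print('end',R@(a-HK),'tip',R@(h-HK),'crown',R@(c-HK))
b=onz('scene',(250+560/6,170+440/6),.190);k=onz('scene',(250+318/6,170+440/6),.163)
print('scene end',R@(b-HK),'low',R@(k-HK))
T=pose();m=T[:3,3]+T[:3,:3]@[0,0,.003]+Z(-4.6)@[0,D,0];print('mid',R@(m-HK))
```

```text
end [-0.0267  0.0799 -0.125 ] tip [-0.0131 -0.0014 -0.139 ] crown [ 0.0064 -0.0002  0.003 ]
scene end [-0.0114  0.0857 -0.125 ] low [ 0.0115 -0.0036 -0.152 ]
mid [-0.0254 -0.0003 -0.1259]
```

Emit:
{"op": "jog_arm", "data": {
  "motion": [
    [[0.001, -0.001, 0.0025, 0, 0, 0, 0.0], [0.003, -0.0035, 0.009, 0, 0, 0, 0.0], [0.0055, -0.006, 0.0155, 0, 0, 0, 0.0], [0.0071, -0.0078, 0.0198, 0, 0, 0, 0.0], [0.0071, -0.0078, 0.0198, 0, 0, 0, 0.0], [0.0071, -0.0078, 0.0198, 0, 0, 0, 0.0]]
  ]
}}

```text
t: 22.65
eef_pos: [0.5896, -0.0654, 0.1882]
ee_rot: [-1.985, 0.146, -1.332]
force: [-0.5, 0.5, -1.6]
width: 0.0084
```

Run:
```python
from p4 import *
show(5);show(6)
im=optics.grab_frame('scene')[:,:,::-1];crop(im,250,170,370,290,6,'pics/s28.png')
im=optics.grab_frame('top')[:,:,::-1];crop(im,300,190,400,260,8,'pics/t28.png')
```

```text
t 22.65 to 5 [ 0.0001 -0.0001  0.0001] [ 0.08  0.03 -0.05] | 0.0 0.1 w 0.00839468216331992 F [-0.4787  0.4592 -1.5612]
t 22.65 to 6 [0.0035 0.0141 0.0094] [ 0.08  0.03 -0.05] | 0.017 0.1 w 0.00839468216331992 F [-0.4787  0.4592 -1.5612]
```

View pics/s28.png

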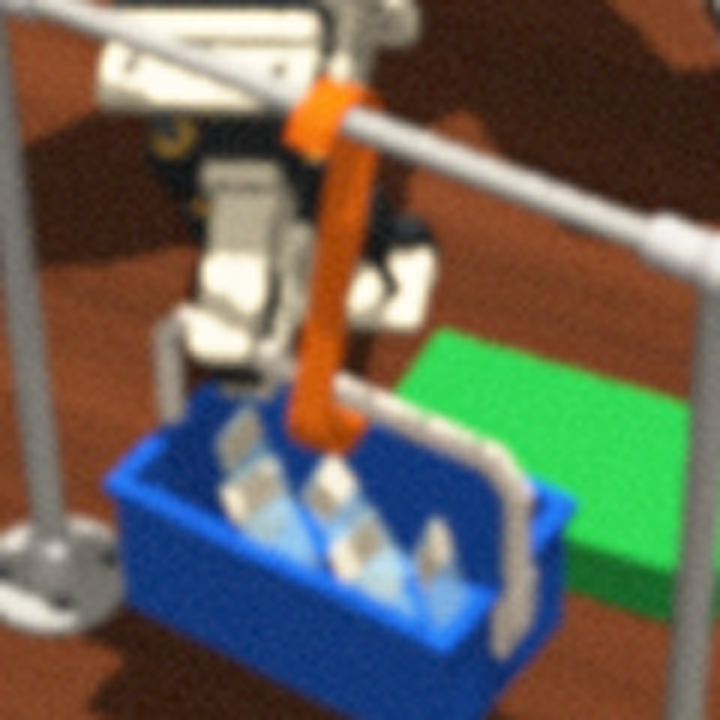

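View pics/t28.png

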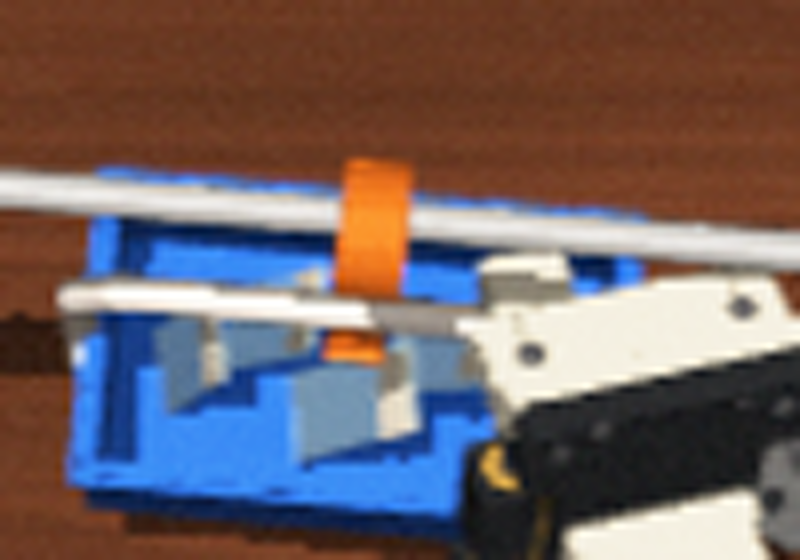

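Emit:
{"op": "jog_arm", "data": {
  "motion": [
    [[0.0004, 0.0016, 0.001, 0, 0, 0, 0.0], [0.0012, 0.005, 0.0033, 0, 0, 0, 0.0], [0.002, 0.0083, 0.0055, 0, 0, 0, 0.0], [0.0027, 0.0108, 0.0072, 0, 0, 0, 0.0], [0.003, 0.0122, 0.0081, 0, 0, 0, 0.0], [0.003, 0.0122, 0.0081, 0, 0, 0, 0.0]]
  ]
}}

```text
t: 23.35
eef_pos: [0.5923, -0.0658, 0.1736]
ee_rot: [-1.984, 0.146, -1.333]
force: [0.6, -0.0, 0.1]
width: 0.0083
```

Run:
```python
from p4 import *
show(6)
for i in range(2):
    s=arm.get_state();print(s['force'],s['moment'],s['eef_pos']);
    im=optics.grab_frame('scene')[:,:,::-1]
crop(im,250,170,370,290,6,'pics/s29.png')
```

```text
t 23.35 to 6 [0.0003 0.0021 0.0013] [ 0.03  0.02 -0.08] | 0.002 0.1 w 0.008284572760407711 F [ 0.618  -0.0135  0.0744]
[ 0.618  -0.0135  0.0744] [-0.6862  2.5593 -0.011 ] [ 0.5923 -0.0658  0.1736]
[1.1496 0.0259 0.6969] [-0.6681  2.6428 -0.0031] [ 0.5923 -0.0658  0.1737]
```

View pics/s29.png

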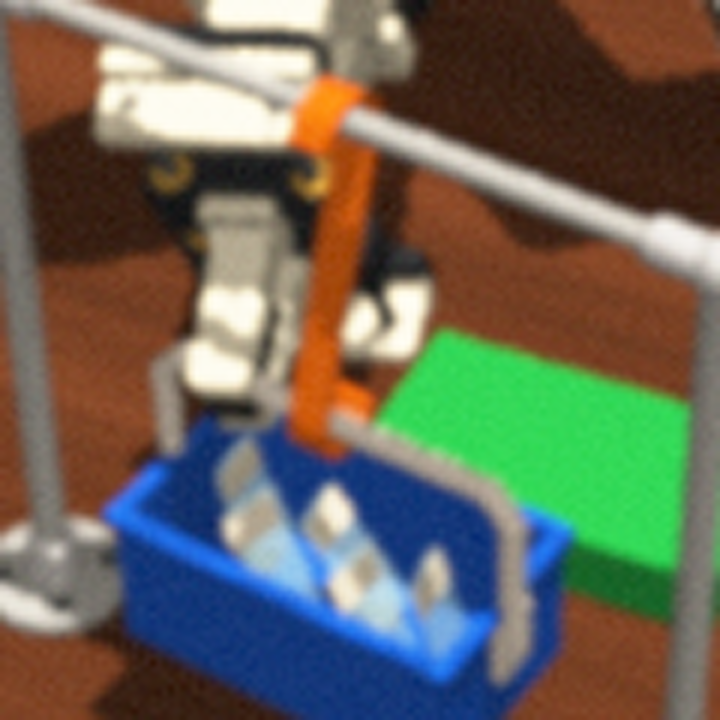

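Emit:
{"op": "jog_arm", "data": {
  "motion": [
    [[0.0001, 0.0007, 0.0004, 0, 0, 0, 0.0], [0.0002, 0.0014, 0.0008, 0, 0, 0, 0.0], [0.0002, 0.0014, 0.0008, 0, 0, 0, 0.0]]
  ]
}}

```text
t: 23.75
eef_pos: [0.5928, -0.0657, 0.1729]
ee_rot: [-1.983, 0.146, -1.332]
force: [-0.1, 0.4, 5.8]
width: 0.0083
```

Run:
```python
from p4 import *
for i in range(2):
    s=arm.get_state();print(s['t'],s['force'],s['moment'],s['eef_pos'],s['ee_rot']);
    im=optics.grab_frame('wrist')[:,:,::-1]
cv2.imwrite('pics/w30.png',im)
```

```text
23.75 [-0.1057  0.4041  5.8136] [-0.1113  1.2386  0.0174] [ 0.5928 -0.0657  0.1729] [-1.9829  0.1457 -1.3323]
23.8 [-0.0726 -0.1362  5.2226] [-0.1118  1.1446  0.0333] [ 0.5928 -0.0657  0.1729] [-1.983   0.1457 -1.3323]
```

Emit:
{"op": "jog_arm", "data": {
  "motion": [
    [[-0.0001, -0.0007, -0.0004, 0, 0, 0, 0.0], [-0.0001, -0.0007, -0.0004, 0, 0, 0, 0.0], [-0.0001, -0.0007, -0.0004, 0, 0, 0, 0.009], [-0.0001, -0.0007, -0.0004, 0, 0, 0, 0.011], [-0.0001, -0.0007, -0.0004, 0, 0, 0, 0.014], [-0.0001, -0.0007, -0.0004, 0, 0, 0, 0.018], [-0.0001, -0.0007, -0.0004, 0, 0, 0, 0.024], [-0.0001, -0.0007, -0.0004, 0, 0, 0, 0.03]]
  ]
}}

```text
t: 24.65
eef_pos: [0.5926, -0.0658, 0.1735]
ee_rot: [-1.983, 0.146, -1.332]
force: [-0.1, -0.4, -0.1]
width: 0.0268
```

Run:
```python
from p4 import *
s=arm.get_state();T=pose(s);print(s['t'],s['force'],s['moment'],s['eef_pos'],s['width']);
w=optics.grab_frame('wrist')[:,:,::-1];cv2.imwrite('pics/w31.png',w)
im=optics.grab_frame('scene')[:,:,::-1];crop(im,230,150,390,290,5,'pics/s31.png')
```

```text
24.65 [-0.1023 -0.3872 -0.1201] [-0.8216  2.8599 -0.0095] [ 0.5926 -0.0658  0.1735] 0.02682785671255288
```

View pics/s31.png

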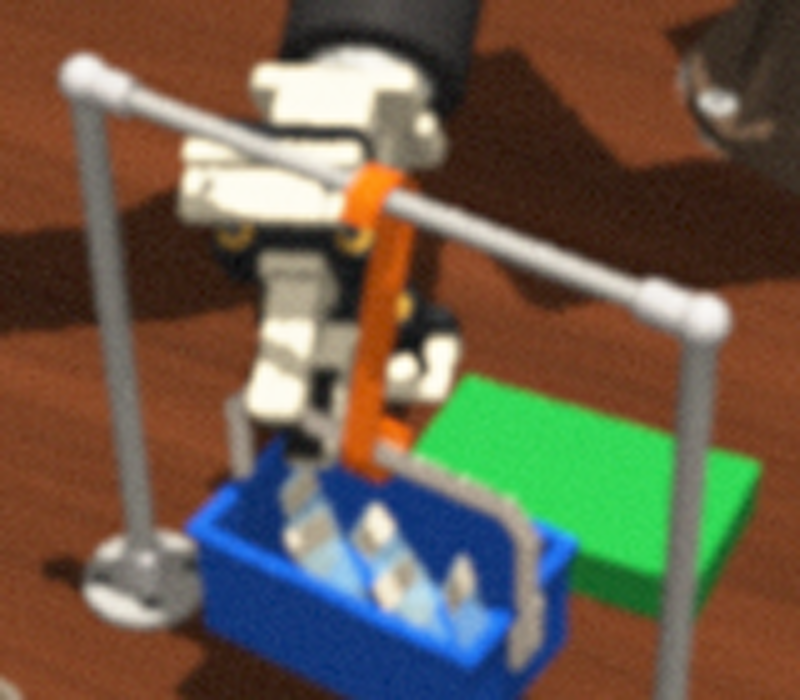

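View pics/w31.png

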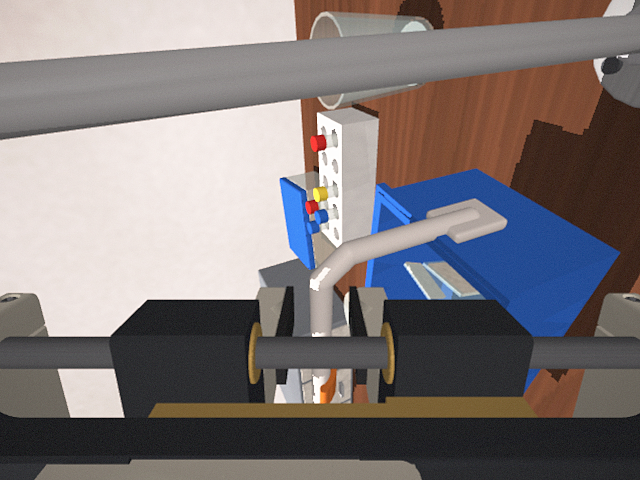

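Emit:
{"op": "jog_arm", "data": {
  "motion": [
    [[0, 0, -0.002, 0, 0, 0, 0.034], [0, 0, -0.008, 0, 0, 0, 0.034], [0, 0, -0.018, 0, 0, 0, 0.034], [0, 0, -0.032, 0, 0, 0, 0.034], [0, 0, -0.055, 0, 0, 0, 0.034], [0, 0, -0.085, 0, 0, 0, 0.034], [0, 0, -0.11, 0, 0, 0, 0.034], [0, 0, -0.12, 0, 0, 0, 0.034]]
  ]
}}

```text
t: 25.55
eef_pos: [0.4856, -0.099, 0.2225]
ee_rot: [-1.983, 0.143, -1.333]
force: [-0.1, 0.4, -0.4]
width: 0.034
```

Run:
```python
from p4 import *
s=arm.get_state();T=pose(s);print(s['t'],s['q'],s['force'],s['eef_pos'],s['width']);
w=optics.grab_frame('wrist')[:,:,::-1];cv2.imwrite('pics/w32.png',w)
im=optics.grab_frame('scene')[:,:,::-1];cv2.imwrite('pics/scene32.png',im);crop(im,230,150,390,290,5,'pics/s32.png')
```

```text
25.55 [-0.7976  0.0236 -0.6412 -1.505  -0.9596  1.9592] [-0.1015  0.3927 -0.4059] [ 0.4856 -0.099   0.2225] 0.034012167065675
```

View pics/s32.png

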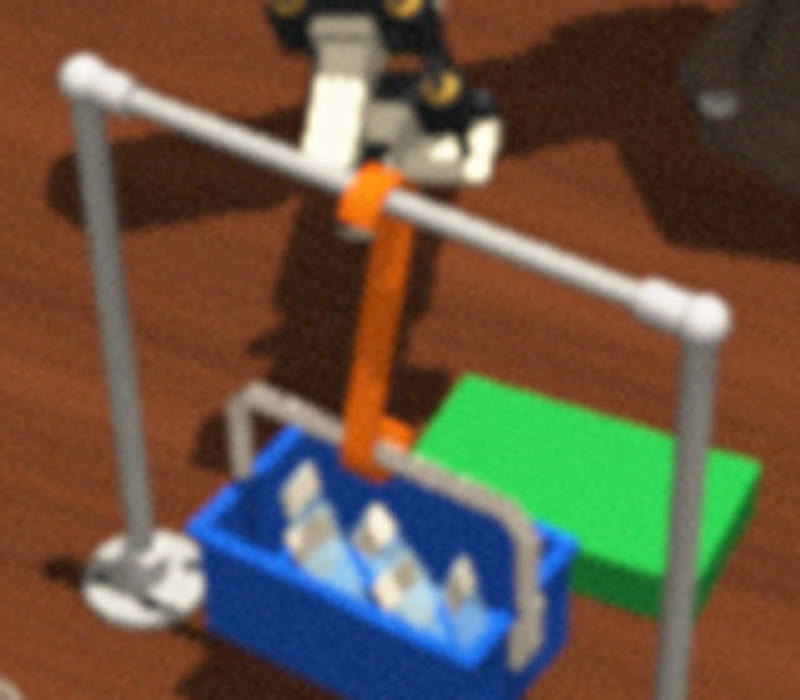

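View pics/w32.png

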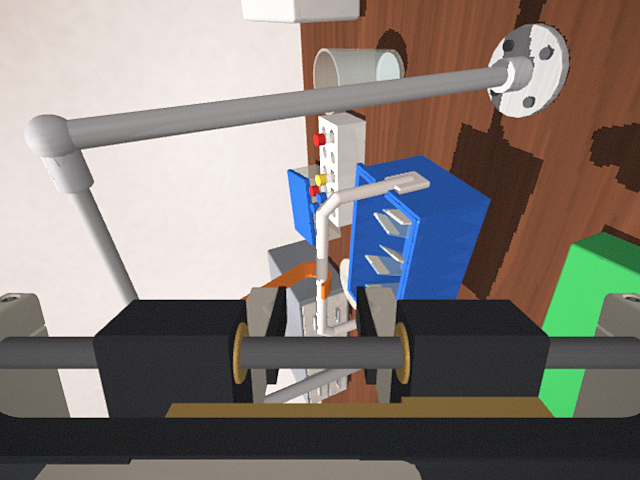

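Emit:
{"op": "jog_arm", "data": {
  "motion": [
    [[0, 0, -0.015, 0, 0, 0, 0.034], [0, 0, -0.04, 0, 0, 0, 0.034], [0, 0, -0.06, 0, 0, 0, 0.034], [0, 0, -0.07, 0, 0, 0, 0.034], [0, 0, -0.07, 0, 0, 0, 0.034], [0, 0, -0.07, 0, 0, 0, 0.034], [0, 0, -0.07, 0, 0, 0, 0.034], [0, 0, -0.07, 0, 0, 0, 0.034]]
  ]
}}

```text
t: 26.45
eef_pos: [0.4256, -0.1178, 0.2497]
ee_rot: [-1.982, 0.144, -1.333]
force: [0.0, -0.7, 0.1]
width: 0.0338
```

Run:
```python
from p4 import *
fr=[]
for i in range(12):
    fr.append(optics.grab_frame('scene')[:,:,::-1])
print(arm.get_state()['t'],arm.get_state()['eef_pos'])
def blue(im):
    h=cv2.cvtColor(np.ascontiguousarray(im[215:300,255:360]),cv2.COLOR_BGR2HSV);m=cv2.inRange(h,(105,140,60),(125,255,255));M=cv2.moments(m);return M['m10']/M['m00'],M['m01']/M['m00'],.5*np.degrees(np.arctan2(2*M['mu11'],M['mu20']-M['mu02']))
for f in fr[::2]: print(np.round(blue(f),2))
im=fr[-1];cv2.imwrite('pics/scene33.png',im);crop(im,230,150,390,290,5,'pics/s33.png')
t=optics.grab_frame('top')[:,:,::-1];cv2.imwrite('pics/top33.png',t)
```

```text
27.05 [ 0.4253 -0.1181  0.2501]
[49.19 54.7  25.02]
[49.19 54.7  25.13]
[49.16 54.7  25.18]
[49.19 54.68 25.24]
[49.17 54.72 25.11]
[49.19 54.72 25.11]
```

View pics/s33.png

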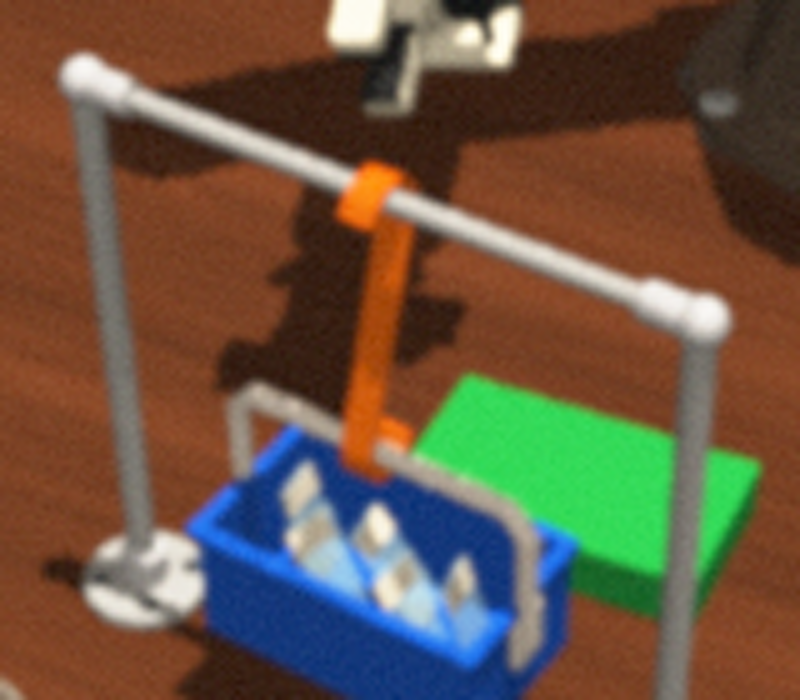

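View pics/top33.png

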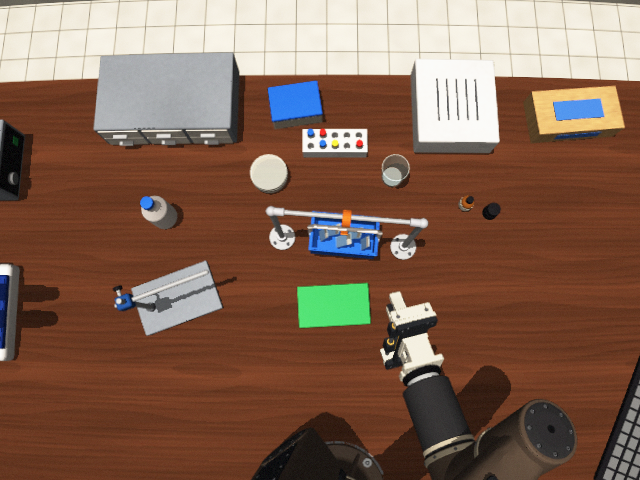

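Run:
```python
from p4 import *
t=cv2.imread('pics/top33.png');crop(t,295,200,395,275,8,'pics/t33.png')
```

```text
(no output)
```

View pics/t33.png

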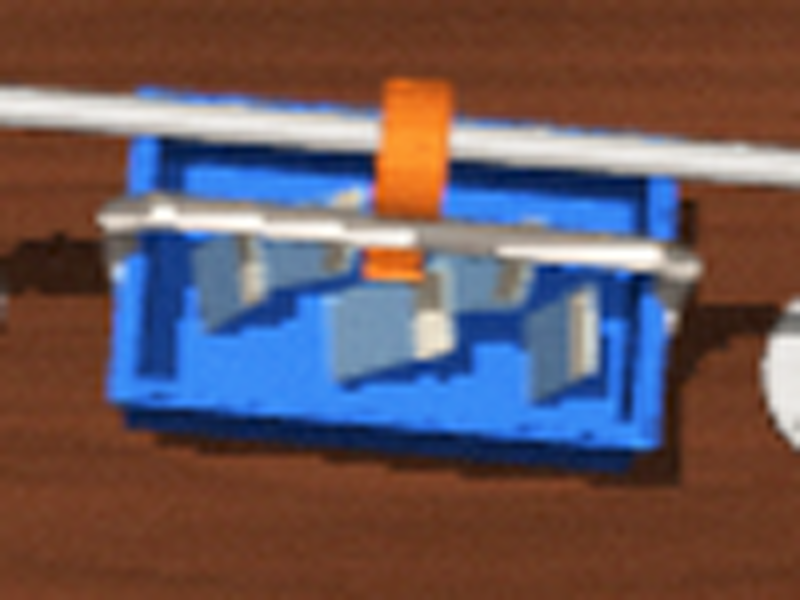

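Run:
```python
from p4 import *
def T2(a,b): return tri([ray('top',a),ray('scene',b)])
# bar outer ends: top +y=(98,217), -y=(700,265); scene +y near right (530,525), -y (240,392)
for a,b in (((98,217),(530,520)),((700,265),(238,395))):
    print(T2((295+a[0]/8,200+a[1]/8),(230+b[0]/5,150+b[1]/5)))
# rim corners far side (+x): top (140,92) +y, (680,140) -y ; scene +y (470,660), -y (195,525)
for a,b in (((140,92),(472,662)),((680,140),(193,525)),((110,400),(575,545))):
    print('rim',T2((295+a[0]/8,200+a[1]/8),(230+b[0]/5,150+b[1]/5)))
a=cv2.imread('pics/top0.png').astype(int);b=cv2.imread('pics/top33.png').astype(int)
d=np.abs(a-b).max(2)
for n,(x,y,r) in dict(petri=(268,173,22),beaker=(395,171,17),oil=(467,203,10),can=(491,211,10),wash=(158,212,22)).items():
    print(n,(d[y-r:y+r,x-r:x+r]>40).sum())
print('slidebox',(d[283:328,297:371]>40).sum())
```

```text
(array([0.6061, 0.0599, 0.1641]), [np.float64(2.9), np.float64(2.9)])
(array([ 0.5917, -0.1025,  0.1583]), [np.float64(1.5), np.float64(1.5)])
rim (array([0.651 , 0.0522, 0.1133]), [np.float64(0.0), np.float64(0.0)])
rim (array([ 0.6363, -0.1021,  0.1132]), [np.float64(1.2), np.float64(1.2)])
rim (array([0.5622, 0.0598, 0.1101]), [np.float64(0.8), np.float64(0.8)])
petri 0
beaker 0
oil 0
can 0
wash 0
slidebox 0
```

Level (the rim corners agree within 3 mm in height), still, and the bystanders are unchanged. Handing in.

```bash
python3 -c "
from station import arm
print(arm.job_done(),arm.get_state()['t'])"
```

```text
the job is handed in; nothing more can be done
the job is handed in; nothing more can be done
```

The orange S-hook now hangs on the middle of the bench rail. The blue caddy hangs by the middle of its handle bar in the hook's lower curl, and the arm has backed well clear of both. I handed the job in at about 27 s.

**How it was done**
- I slid the hook off the free end of the stand's arm, because the lift-and-draw-back move was at the edge of the arm's reach.
- The hand was tilted about 25° for the hook, since 35–45° could not be reached there. For the caddy it was tilted about 65°, with the fingers above and below the bar, to clear the rail.

**Last checks**
- **Still:** the caddy's position in the scene pictures did not change over 0.6 s.
- **Level:** three rim corners agreed within about 3 mm in height (113, 113 and 110 mm). The two bar ends came out 6 mm apart (164 and 158 mm), but those points had ray misfits of up to 3 mm, so I trusted the rim.
- **Centred:** the hook sits within about 2 mm of the middle of the handle bar.
- **Other things:** the top-camera pixels around all six other items match the first picture, so none of them moved.

**What went wrong**
- While first approaching the hook, the fingers pressed on the stand's arm at about 17 N at a joint limit. I backed off and approached again.
- The scene and top cameras disagreed by up to 1 cm at the caddy. I used a value between them and checked it with the wrist camera before gripping.

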